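# Rake out dropped cones, load the tray carriage and run it to its mark

### The arm

A 6-joint arm with a two-finger parallel gripper is mounted at the origin on the work surface. World frame = base frame: x ahead of the robot, y to its left, z up, the work surface at z = 0. Lengths are in m, angles in rad, forces in N, time in s.
With the tool pointing down it reaches from about 0.4 to 0.925 m from the base axis. Payload 12.5 kg.
Tool frame: the origin (TCP) lies where the fingers leave the gripper's body, on its centre line; the fingertips stand 78 mm ahead of it and the grasp point (between the pads) lies 59 mm ahead of it; x points along the fingers, y is the direction in which the jaws open and shut, and the axes are right-handed (so a half turn about x gives the same grasp; the last joint's range is limited). The gripper opens to 95 mm and grips with 3 to 60 N. Pads are 20 mm wide; open, the fingers measure 119 mm over their backs; the gripper's body (75 mm by 180 mm) begins 59 mm behind the grasp point.
Start: joints at [1.066, 0.491, 1.559, -0, 1.092, -0.106], TCP at [0.243, 0.576, 0.292] pointing down, gripper open.
Joint ranges: [-3.1, 3.1], [-0.84, 2.19], [0.05, 2.79], [-1.13, 4.28], [0.06, 2.93], [-2.69, 2.69]. Speed limits (rad/s): [2.22, 2.22, 2.79, 3.14, 3.14, 3.14].

### API

Orientations are given as [roll, pitch, yaw] about the fixed x, y, z axes, in that order (R = Rz(yaw) Ry(pitch) Rx(roll)).
In Python, from cell import telemetry, grab_frame, get_calibration, arm gives the robot as it stands. The module is installed in compiled form; this text tells all that it offers.
- The arm moves only by the shell command python3 -m handwheel 'ROWS' [FORCE]. ROWS is JSON, a list of rows, each an object with "grip": the finger opening in mm, from 0 to 95.1; "linear": the shift along the tool's x, y, z in mm, a list of three; "spin": the turn about the tool's x in rad. In form: [{"grip": grip, "linear": [tx, ty, tz], "spin": spin}, ...]. A call has 1 to 12 rows; each row shifts and turns the pose as measured when the row begins, along the tool's axes as they then stand; what a row does not reach is not made up. A row lasts 1/8 s, in which the tool goes at most 62.5 mm and 10.7 degrees, less where a joint would pass 70% of its speed; a pose out of reach is approached as far as the arm can. A call with a gripper value outside its range is refused whole. The fingers move at their own pace and stop on an object; FORCE is the grip in N (left out, the last holds). Time passes only in rows, so rows that do not move let the fingers close. It gives the time, the measured TCP pose, the force and the opening at its end, in the units of the state.
- telemetry.observe(): the state, without advancing time (a new reading comes with each control period).
- grab_frame(name): name is "scene" or "top" or "wrist"; returns the picture (420x560x3 uint8, red, green, blue); there is no depth.
- get_calibration(name): a dict with "fx", "fy", "cx", "cy" (pixels), "eye" and "orientation" of the camera in the world; the wrist camera has in their place "mount" (4x4, takes a point from camera to tool coordinates, whose origin is the TCP and whose axes are the tool frame's). Camera axes: x right, y down, z forward; pixel columns grow to the right and rows downward; lengths in m; the calibration is good to about 2 mm. A picture is of the moment at which its call begins: read the wrist's pose just before it. get_calibration takes no time and is no camera call.
- arm.sign_off(): hands the job in, once; it reports no verdict.
The state is a dict: "t": time; "joint_pos": joint angles; "dq": joint speeds; "joint_torque": joint torques, N m; "tcp_pos": TCP position; "ee_rot": TCP orientation; "force": force on the tool from outside, world axes, zero at the start; "wrist_torque": the same for the moment, N m; "grip_width": opening from 0.0 (shut) to 1.0 (fully open).
Only numpy, scipy, OpenCV 4.12 (cv2) and the standard library are available. Lean on these libraries where they do the work, as an engineer would, in place of code of your own. Each camera call takes 0.05 s, during which the arm holds its last target.

### The job

Two or three copper cones have been dropped under the low wire shelf: rake them out past its front edge with the flat rake (keep the fingers off a cone while it is still under the shelf), then stand them all upright, flat on the floor of the white tray on the rail, with the tray still clamped where it is. Then swing the clamp lever fully open, slide the carriage along the rail until its pointer is level with the white line on the mark, and swing the lever fully back to lock it; never move the carriage along with the lever shut. Finish with the rake standing back on its rubber pad the way it started (handle at the near end, strip along the pad), and leave the bottle, the jar and the tube rack as they are.

Things in the scene. Friction and masses are not known exactly. Their poses are not given: they have to be found in the camera images.
- shelf: fixed low white wire shelf; origin on the table under its centre. 200 mm deep along local x, 300 mm wide along local y. Its open front edge is at local x = -100 mm. 76 mm clear height under the wires, top at 87 mm. Four 10 mm legs at local x = +-97, y = +-145 mm, open between them; the cones show through the wires
- cone1_c (a point): copper interface cone (absent in some starts): round flange 62 mm diameter, 8 mm thick, with a round hub 26 mm diameter on top from 8 to 26 mm height; about 120 g. The point is on its axis 13 mm above its underside; local z is its axis, up. Starts upright on the table, its centre 45 to 120 mm in from the shelf's front edge. Grip it by the hub
- cone2_c (a point): copper interface cone (absent in some starts): round flange 62 mm diameter, 8 mm thick, with a round hub 26 mm diameter on top from 8 to 26 mm height; about 120 g. The point is on its axis 13 mm above its underside; local z is its axis, up. Starts upright on the table, its centre 45 to 120 mm in from the shelf's front edge. Grip it by the hub
- cone3_c (a point): copper interface cone (absent in some starts): round flange 62 mm diameter, 8 mm thick, with a round hub 26 mm diameter on top from 8 to 26 mm height; about 120 g. The point is on its axis 13 mm above its underside; local z is its axis, up. Starts upright on the table, its centre 45 to 120 mm in from the shelf's front edge. Grip it by the hub
- rake_grip (a point): aluminium rake, 160 g, standing on handle and foot. Square upright handle 26 x 26 mm, 75 mm tall; the point is on its centre line 50 mm above its underside. A flat strip 30 mm wide (29 to 33 mm up) runs along local +x to the foot: a shallow V blade 42 mm wide, down to the table, inner face 250 mm from the handle centre (wings up to 10 mm nearer), back face 255 mm
- rake_foot (a point): lower edge of the middle of the rake foot's inner face, 250 mm along the rake's local x from the handle's centre line, at the height of the handle's underside (on the table when the rake stands)
- pad_spot (a point): handle spot of the thin rubber pad (340 x 90 mm, on the table, only 1 mm) where the rake is kept: the rake's handle stands over this point and its strip points along the pad's local +x; the pad runs from -50 to +290 mm along its local x
- tray_floor (a point): centre of the inner floor of the white tray on the carriage, 31 mm above the table. Inside 226 mm along local x (the sliding direction) by 84 mm along local y; rim 9 mm above this floor, 5 mm thick. Three cones fit in a row along x, e.g. at x = -73, 0 and +73 mm
- post (a point): black square grip post of the carriage, 22 x 22 mm, rising from 38 to 90 mm above the table; the point is on its centre line 72 mm above the table; local x is the sliding direction. Hold it to slide the carriage (about 8 N friction)
- clamp_pivot (a point): a point on the vertical turning axis of the clamp lever, 72 mm above the table, on the carriage; local x is the sliding direction
- clamp_knob (a point): round upright black knob on the end of the clamp lever, 22 mm diameter, rising from 58 to 90 mm above the table; the point is on its centre line 72 mm above the table, 70 mm from the lever's turning axis; fixed to the lever, so a tight grip must turn with it
- clamp (a joint): clamp lever angle (rad): 0 = locked, lever lying along the carriage's local +x; grows counter-clockwise seen from above to 1.4 = fully open, lever pointing away from the tray. Light friction (about 1.2 N at the knob), stays where it is left, and turns with the carriage standing still
- carriage (a joint): carriage position along the rail (m), growing along the rail's +x; can travel from -0.07 to 0.07. The carriage carries its tray, lever, post and pointer along
- pointer (a point): tip of the small white pointer on the carriage side opposite the lever, 36 mm above the table; local x is the sliding direction
- mark_line (a point): top of the white line on the dark mark block (30 x 20 x 30 mm) beside the rail, on the pointer's side; local x is the sliding direction. The carriage is at the mark when the pointer has the same position along x as this line
- reagent: closed reagent bottle, 64 mm across, 160 mm tall; bystander, leave alone; origin at the centre of its underside
- jar: closed jar, 70 mm across, 90 mm tall; bystander, leave alone; origin at the centre of its underside
- tubes: white tube rack 70 x 160 x 50 mm with capped tubes; bystander, leave alone; origin at the centre of its underside
There are look-alikes about, which are no part of the job. Leave any turquoise look-alike of the part that bears mark_line alone.

How it is judged:
By the outcome, as a careful person would: the job done as asked, in the order asked, and still so for the second after the job is handed in, with the robot touching nothing.
Of cone1, cone2, cone3 only 2 to 3 are there at a start; the rules pass over those that are not, and their reading is None.
At some moment in a run one of cone1, cone2, cone3 may be knocked a few centimetres aside while the robot is not near it.
Once in a run the grip may slacken for a moment while it holds something.
It also fails if it takes over 208 s, if anything falls off the work surface, if the arm or the gripper's body presses on something with over 40 N, if the wrist force passes 120 N, or if a joint passes its speed limit or range.

## Working session

There is one attempt and no reset: what is moved stays moved. The work goes in short steps, Python scripts to look and compute and a shell command to move; the robot and the scene stay as the last step left them, time stands still between calls to the robot, and variables do not carry over. Pictures are saved under pics/ and viewed, and the job is handed in when it is done.

```bash
mkdir -p pics; ls; python3 - <<'E'
from cell import telemetry, grab_frame, get_calibration, arm
import cv2
print(telemetry.observe())
for n in ["scene","top","wrist"]:
    c=get_calibration(n);print(n,c)
    cv2.imwrite(f"pics/a_{n}.png",grab_frame(n)[:,:,::-1])
E
```

```text
pics
{'t': 0.0, 'joint_pos': array([ 1.06640640e+00,  4.91548606e-01,  1.55941578e+00,  6.08641682e-07,
        1.09167165e+00, -1.05581307e-01]), 'dq': array([-2.32127278e-04,  1.05023544e-03,  1.01498078e-03,  8.36163212e-04,
       -9.26210004e-05, -1.69287311e-03]), 'joint_torque': array([ 1.86598190e-03, -6.12641644e+01, -2.58181769e+01,  6.93926518e-02,
        4.81499650e-02, -3.63602226e-05]), 'tcp_pos': array([0.24260095, 0.57584344, 0.2916801 ]), 'ee_rot': array([-1.67689501,  1.56975295, -2.0757039 ]), 'force': array([-0.63854992,  0.32359885,  0.50721996]), 'wrist_torque': array([-0.02059597,  0.01090659,  0.00519905]), 'grip_width': 1.0009461505528792}
scene {'fx': 479.88947252318496, 'fy': 479.88947252318496, 'cx': 272.6257150176647, 'cy': 209.6687025373191, 'eye': array([1.40799574, 0.29984582, 0.85945003]), 'orientation': array([-2.25513582, -0.01077875,  1.9099906 ])}
top {'fx': 414.59921073346817, 'fy': 414.59921073346817, 'cx': 276.2696601518077, 'cy': 201.95455767409075, 'eye': array([ 0.36105063, -0.0072195 ,  1.30958287]), 'orientation': array([-3.00029422,  0.01682075, -1.57641902])}
wrist {'fx': 375.38122484171936, 'fy': 375.38122484171936, 'cx': 280.7288971299229, 'cy': 209.08729874345684, 'mount': array([[ 1.07334792e-03, -2.70403076e-01,  9.62746604e-01,
        -9.30709111e-02],
       [ 9.99998653e-01,  1.48558075e-03, -6.97629954e-04,
        -8.99481258e-04],
       [-1.24159654e-03,  9.62746057e-01,  2.70404307e-01,
        -7.67144975e-02],
       [ 0.00000000e+00,  0.00000000e+00,  0.00000000e+00,
         1.00000000e+00]])}
```

View pics/a_top.png

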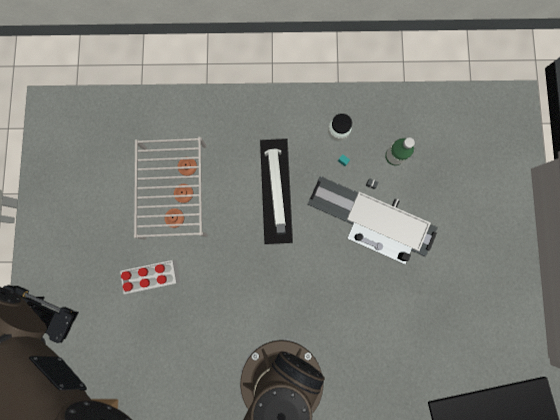

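View pics/a_scene.png

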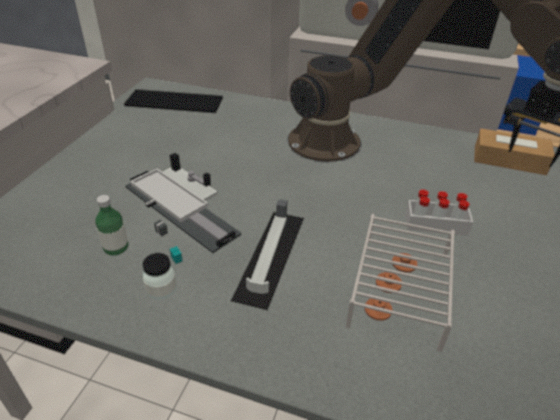

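View pics/a_wrist.png

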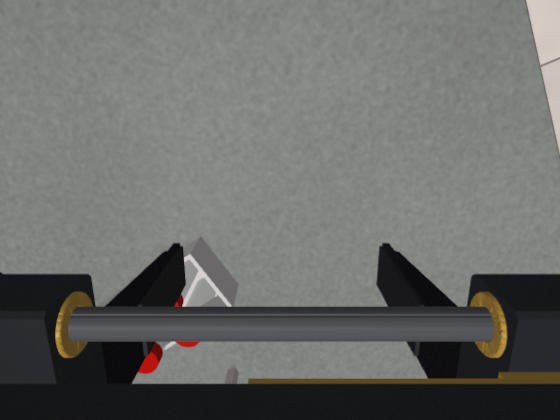

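```bash
cat > h.py <<'E'
from cell import telemetry, grab_frame, get_calibration, arm
import cv2, numpy as np
from scipy.spatial.transform import Rotation as R
def cam(n, st=None):
    c=get_calibration(n)
    K=np.array([[c['fx'],0,c['cx']],[0,c['fy'],c['cy']],[0,0,1]])
    if 'mount' in c:
        st=st or telemetry.observe()
        T=np.eye(4);T[:3,:3]=R.from_euler('xyz',st['ee_rot']).as_matrix();T[:3,3]=st['tcp_pos']
        M=T@c['mount']; return K,M[:3,:3],M[:3,3]
    return K,R.from_euler('xyz',c['orientation']).as_matrix(),np.array(c['eye'])
def p2w(C,uv,z):
    K,Rm,e=C
    d=Rm@np.linalg.inv(K)@np.array([uv[0],uv[1],1.]); s=(z-e[2])/d[2]; return e+s*d
def w2p(C,p):
    K,Rm,e=C
    q=K@(Rm.T@(np.asarray(p)-e)); return q[:2]/q[2]
def crop(img,x0,y0,x1,y1,f,name):
    c=img[y0:y1,x0:x1]; c=cv2.resize(c,None,fx=f,fy=f,interpolation=cv2.INTER_CUBIC)
    cv2.imwrite('pics/'+name+'.png',c[:,:,::-1])
E
python3 - <<'E'
from h import *
im=cv2.imread('pics/a_top.png')[:,:,::-1]
crop(im,115,125,305,255,4,'b1'); crop(im,300,105,450,275,3.5,'b2')
E
```

```text
(no output)
```

View pics/b1.png

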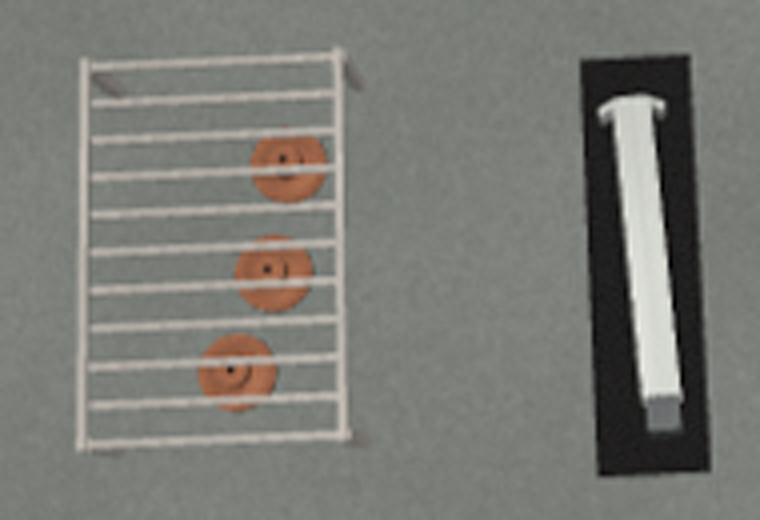

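View pics/b2.png

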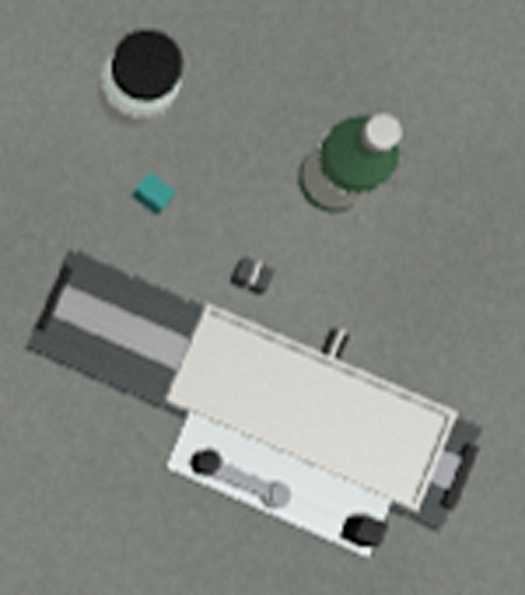

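```bash
python3 - <<'E'
from h import *
C=cam('top'); S=cam('scene')
def a(px,z,n,ox=115,oy=125,f=4):
    uv=(px[0]/f+ox-0.375,px[1]/f+oy-0.375); print(n,np.round(uv,1),np.round(p2w(C,uv,z),4))
for px,n in [((83,65),'c'),((338,53),'c'),((345,437),'c'),((83,444),'c')]: a(px,.085,'shelf'+n)
for px in [(288,167),(274,273),(237,372)]: a(px,.008,'cone')
a((663,412),.072,'handle?'); a((662,398),.076,'handletop far'); a((665,432),.06,'h')
a((632,103),.033,'stripend')
for px in [(582,60),(688,56),(710,471),(600,476)]: a(px,.001,'pad')
b=lambda px,z,n:a(px,z,n,300,105,3.5)
for px in [(207,307),(456,410),(416,508),(167,401)]: b(px,.040,'tray rim')
b((205,457),.09,'knob');b((362,523),.09,'post');b((272,495),.08,'pivot')
b((255,270),.03,'markline');b((340,338),.036,'pointer')
b((147,65),.09,'jar');b((384,132),.16,'bottle')
for p in [(0.1,0.6)]:pass
E
```

```text
shelfc [135.4 140.9] [0.728  0.4433 0.085 ]
shelfc [199.1 137.9] [0.7354 0.2474 0.085 ]
shelfc [200.9 233.9] [0.4417 0.2362 0.085 ]
shelfc [135.4 235.6] [0.4378 0.431  0.085 ]
cone [186.6 166.4] [0.6645 0.3019 0.008 ]
cone [183.1 192.9] [0.578 0.311 0.008]
cone [173.9 217.6] [0.4988 0.3383 0.008 ]
handle? [280.4 227.6] [0.4596 0.0008 0.072 ]
handletop far [280.1 224.1] [0.4698 0.0014 0.076 ]
h [280.9 232.6] [ 0.4455 -0.0005  0.06  ]
stripend [272.6 150.4] [0.7079 0.0239 0.033 ]
pad [260.1 139.6] [0.753  0.0652 0.001 ]
pad [286.6 138.6] [ 0.7555 -0.0212  0.001 ]
pad [292.1 242.4] [ 0.4186 -0.0354  0.001 ]
pad [264.6 243.6] [0.4153 0.0511 0.001 ]
tray rim [358.8 192.3] [ 0.5698 -0.2423  0.04  ]
tray rim [429.9 221.8] [ 0.4769 -0.4557  0.04  ]
tray rim [418.5 249.8] [ 0.3922 -0.4165  0.04  ]
tray rim [347.3 219.2] [ 0.4866 -0.2045  0.04  ]
knob [358.2 235.2] [ 0.4344 -0.2271  0.09  ]
post [403.1 254.1] [ 0.3789 -0.3551  0.09  ]
pivot [377.3 246.1] [ 0.4028 -0.2839  0.08  ]
markline [372.5 181.8] [ 0.6046 -0.288   0.03  ]
pointer [396.8 201.2] [ 0.5417 -0.3591  0.036 ]
jar [341.6 123.2] [ 0.7754 -0.1881  0.09  ]
bottle [409.3 142.3] [ 0.6929 -0.3682  0.16  ]
```

```bash
cat >> h.py <<'E'
def st():
    s=telemetry.observe(); M=R.from_euler('xyz',s['ee_rot']).as_matrix()
    ty=M[:,1]; s['M']=M; s['yaw']=np.arctan2(ty[1],ty[0]); s['grasp']=s['tcp_pos']+0.059*M[:,0]
    return s
def show():
    s=st(); print('t%.2f tcp'%s['t'],np.round(s['tcp_pos']*1e3,1),'tip z %.1f'%(1e3*(s['tcp_pos']+.078*s['M'][:,0])[2]),'jawyaw %.3f'%s['yaw'],'j6 %.3f'%s['joint_pos'][5],'F',np.round(s['force'],1),'T',np.round(s['wrist_torque'],2),'grip %.1f'%(s['grip_width']*95.1),'toolx',np.round(s['M'][:,0],3))
def go(x,y,z,yaw=None,n=1):
    """tool-frame move so TCP goes to x,y,z, jaw yaw"""
    s=st(); d=np.array([x,y,z])-s['tcp_pos']; t=s['M'].T@d*1e3
    print('tool mm total',np.round(t,1),'per row/%d'%n,np.round(t/n,1))
    if yaw is not None:
        dy=(yaw-s['yaw']+np.pi/2)%np.pi-np.pi/2
        print('yaw err mod pi %.3f -> spin %.3f (or %.3f)'%(dy,-dy,-dy+np.pi*np.sign(dy)), 'j6',s['joint_pos'][5])
        # with spin first: translation in final tool axes
        Mf=R.from_euler('z',dy).as_matrix()@s['M']; print('if spin done first:',np.round(Mf.T@d*1e3,1))
E
python3 -c "
from h import *
show(); print(st()['M'].round(3))"; python3 -m handwheel '[{"grip":95,"linear":[0,0,0],"spin":0.1}]'; python3 -c "
from h import *
show()"
```

```text
t0.15 tcp [242.6 575.8 291.8] tip z 213.8 jawyaw 1.172 j6 -0.106 F [ 0.5 -0.  -0.3] T [ 0.03 -0.01 -0.  ] grip 95.2 toolx [-0.    -0.001 -1.   ]
[[-0.     0.388  0.922]
 [-0.001  0.922 -0.388]
 [-1.    -0.001 -0.   ]]
t: 0.28
tcp_pos: [0.2426, 0.5758, 0.2915]
ee_rot: [-1.554, 1.569, -2.054]
force: [0.0, 0.0, -0.2]
grip_width: 0.999
t0.28 tcp [242.6 575.8 291.5] tip z 213.5 jawyaw 1.070 j6 -0.004 F [ 0.   0.  -0.2] T [0.01 0.03 0.01] grip 95.0 toolx [-0.001 -0.001 -1.   ]
```

```bash
python3 -c "
from h import *
go(.459,.0005,.26,-1.478,11)"
```

```text
tool mm total [  32.1 -400.8  466. ] per row/11 [  2.9 -36.4  42.4]
yaw err mod pi 0.593 -> spin -0.593 (or 2.548) j6 -0.0037471000321437865
if spin done first: [  32.4 -592.8  162.2]
```

```bash
python3 -m handwheel '[{"grip":95,"linear":[3,-36.4,42.4],"spin":0},{"grip":95,"linear":[3,-36.4,42.4],"spin":0},{"grip":95,"linear":[3,-36.4,42.4],"spin":0},{"grip":95,"linear":[3,-36.4,42.4],"spin":0},{"grip":95,"linear":[3,-36.4,42.4],"spin":0},{"grip":95,"linear":[3,-36.4,42.4],"spin":0},{"grip":95,"linear":[3,-36.4,42.4],"spin":0},{"grip":95,"linear":[3,-36.4,42.4],"spin":0},{"grip":95,"linear":[3,-36.4,42.4],"spin":0},{"grip":95,"linear":[3,-36.4,42.4],"spin":0},{"grip":95,"linear":[3,-36.4,42.4],"spin":0}]' ; python3 -c "
from h import *
show(); go(.459,.0005,.26,-1.478,11)"
```

```text
t: 1.65
tcp_pos: [0.464, -0.0145, 0.2573]
ee_rot: [-0.292, 1.569, -0.788]
force: [1.2, 0.9, -0.2]
grip_width: 1.001
t1.65 tcp [464.  -14.5 257.3] tip z 179.3 jawyaw 1.075 j6 -1.247 F [ 1.2  0.9 -0.2] T [ 0.03 -0.05 -0.01] grip 95.2 toolx [ 0.001 -0.001 -1.   ]
tool mm total [ -2.7  10.8 -11.5] per row/11 [-0.2  1.  -1. ]
yaw err mod pi 0.589 -> spin -0.589 (or 2.553) j6 -1.2472160356662931
if spin done first: [-2.7 15.4 -3.6]
```

```bash
python3 -m handwheel '[{"grip":95,"linear":[0,0,0],"spin":0.18},{"grip":95,"linear":[0,0,0],"spin":0.18},{"grip":95,"linear":[0,0,0],"spin":0.18},{"grip":95,"linear":[0,0,0],"spin":0.18},{"grip":95,"linear":[0,0,0],"spin":0.18},{"grip":95,"linear":[0,0,0],"spin":0.18},{"grip":95,"linear":[0,0,0],"spin":0.18},{"grip":95,"linear":[0,0,0],"spin":0.18},{"grip":95,"linear":[0,0,0],"spin":0.18},{"grip":95,"linear":[0,0,0],"spin":0.18},{"grip":95,"linear":[0,0,0],"spin":0.18},{"grip":95,"linear":[0,0,0],"spin":0.18}]' >/dev/null; python3 -c "
from h import *
show(); go(.459,.0005,.26,-1.478,11)"
```

```text
t3.15 tcp [464.4 -19.1 255.5] tip z 177.5 jawyaw -1.161 j6 0.979 F [-0.8  0.7 -0.5] T [-0.1   0.12 -0.05] grip 95.0 toolx [-0.002 -0.001 -1.   ]
tool mm total [ -4.5 -20.1  -2.9] per row/11 [-0.4 -1.8 -0.3]
yaw err mod pi -0.317 -> spin 0.317 (or -2.825) j6 0.9794243053990224
if spin done first: [ -4.4 -20.    3.5]
```

```bash
python3 -m handwheel '[{"grip":95,"linear":[0,0,0],"spin":0.17},{"grip":95,"linear":[0,0,0],"spin":0.15},{"grip":95,"linear":[-4,-20,3.5],"spin":0},{"grip":95,"linear":[0,0,0],"spin":0}]' >/dev/null; python3 -c "
from h import *
show()
f=grab_frame('wrist');cv2.imwrite('pics/c1.png',f[:,:,::-1])
C=cam('wrist')
for p in [(.459,.0005,.076),(.709,.024,.001),(.4657,.0099,.001)]: print(w2p(C,p))
"
```

```text
t3.65 tcp [459.1   0.8 259.2] tip z 181.2 jawyaw -1.495 j6 1.354 F [ 1.2 -0.2  0.5] T [0.01 0.19 0.  ] grip 95.0 toolx [-0.003 -0.001 -1.   ]
[279.20911004 205.58353209]
[ 273.58313989 -134.94752556]
[270.13383354 176.86849346]
```

View pics/c1.png

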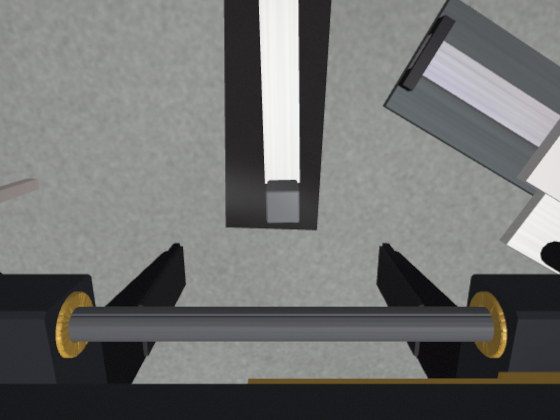

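```bash
python3 -c "
from h import *
C=cam('wrist')
print('handle',p2w(C,(283,206),.076))
print('strip',p2w(C,(281,100),.034),p2w(C,(279.5,10),.034))
for p in [(226,227),(317,230),(225,5),(330,5)]: print('pad',p2w(C,p,.001))
"
```

```text
handle [ 0.45889198 -0.0024098   0.076     ]
strip [0.53630976 0.00502736 0.034     ] [0.60209259 0.01124004 0.034     ]
pad [0.41225747 0.04985914 0.001     ]
pad [ 0.41599637 -0.03998138  0.001     ]
pad [0.60925055 0.0578304  0.001     ]
pad [ 0.616019   -0.03021113  0.001     ]
```

```bash
python3 -m handwheel '[{"grip":95,"linear":[0,3,0],"spin":-0.018},{"grip":70,"linear":[50,0,0],"spin":0},{"grip":70,"linear":[50,0,0],"spin":0}]' >/dev/null; python3 -c "
from h import *
show(); go(.459,-.0024,.110,-1.477)"
```

```text
t4.08 tcp [461.5  -4.7 159.5] tip z 81.5 jawyaw -1.474 j6 1.324 F [ 1.3 -1.4  0.1] T [-0.05  0.08 -0.  ] grip 80.4 toolx [ 0.005 -0.002 -1.   ]
tool mm total [49.5 -2.6  2.5] per row/1 [49.5 -2.6  2.5]
yaw err mod pi -0.003 -> spin 0.003 (or -3.139) j6 1.323880173055475
if spin done first: [49.5 -2.6  2.5]
```

```bash
python3 -m handwheel '[{"grip":60,"linear":[30,-2.6,2.5],"spin":0},{"grip":60,"linear":[19.5,0,0],"spin":0},{"grip":60,"linear":[0,0,0],"spin":0}]' >/dev/null; python3 -c "
from h import *
show(); go(.459,-.0024,.110,-1.477)"
```

```text
t4.45 tcp [458.3  -4.1 105.3] tip z 27.3 jawyaw -1.473 j6 1.324 F [-0.1 -0.5 -0.1] T [-0.06  0.14 -0.  ] grip 60.3 toolx [-0.    -0.002 -1.   ]
tool mm total [-4.7 -1.6 -0.9] per row/1 [-4.7 -1.6 -0.9]
yaw err mod pi -0.004 -> spin 0.004 (or -3.138) j6 1.3240390664313806
if spin done first: [-4.7 -1.6 -0.9]
```

```bash
python3 -m handwheel '[{"grip":60,"linear":[-4.7,-1.6,-0.9],"spin":0},{"grip":0,"linear":[0,0,0],"spin":0},{"grip":0,"linear":[0,0,0],"spin":0},{"grip":0,"linear":[0,0,0],"spin":0},{"grip":0,"linear":[0,0,0],"spin":0},{"grip":0,"linear":[0,0,0],"spin":0}]' 60 >/dev/null; python3 -c "
from h import *
show(); "
```

```text
t5.20 tcp [460.1  -2.9 113.1] tip z 35.1 jawyaw -1.473 j6 1.327 F [ 1.4  0.  -2. ] T [-0.08  0.19 -0.01] grip 25.6 toolx [ 0.005 -0.002 -1.   ]
```

```bash
python3 -m handwheel '[{"grip":0,"linear":[-10,0,0],"spin":0},{"grip":0,"linear":[-20,0,0],"spin":0},{"grip":0,"linear":[-10,0,0],"spin":0},{"grip":0,"linear":[0,0,0],"spin":0}]' >/dev/null; python3 -c "
from h import *
show();f=grab_frame('scene');crop(f,200,180,340,320,4,'d1')"
```

```text
t5.70 tcp [459.5  -2.7 154.9] tip z 76.9 jawyaw -1.473 j6 1.326 F [ 0.5  0.8 -2.9] T [-0.08  0.27 -0.03] grip 25.6 toolx [ 0.003 -0.002 -1.   ]
```

View pics/d1.png

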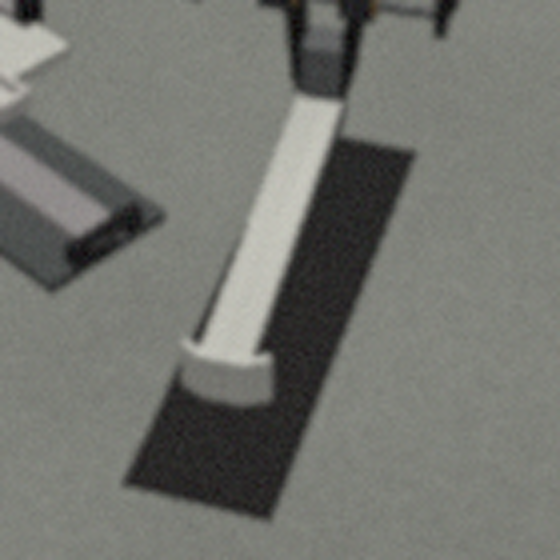

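```bash
python3 -c "
from h import *
C=cam('scene'); h=np.array([.459,-.0024]); 
for ry in (.09,.098):
  d=np.array([np.cos(ry),np.sin(ry)])
  for z in (.033,.038,.043): p=h+d*.255; print(ry,z,w2p(C,[*p,z]))
print(228/4+200-.4,402/4+180-.4)"
```

```text
0.09 0.033 [254.7450216  282.37500125]
0.09 0.038 [254.71712867 280.89236224]
0.09 0.043 [254.68907482 279.40117001]
0.098 0.033 [255.60099219 282.5429931 ]
0.098 0.038 [255.57555259 281.06033777]
0.098 0.043 [255.54996619 279.56912622]
256.6 280.1
```

```bash
python3 -m handwheel '[{"grip":0,"linear":[0,25,-18],"spin":0},{"grip":0,"linear":[0,25,-18],"spin":0},{"grip":0,"linear":[0,0,0],"spin":-0.17},{"grip":0,"linear":[0,0,0],"spin":-0.17},{"grip":0,"linear":[0,0,0],"spin":-0.17},{"grip":0,"linear":[0,0,0],"spin":-0.17},{"grip":0,"linear":[0,0,0],"spin":-0.17},{"grip":0,"linear":[0,0,0],"spin":-0.17},{"grip":0,"linear":[0,0,0],"spin":-0.17},{"grip":0,"linear":[0,0,0],"spin":-0.17},{"grip":0,"linear":[0,0,0],"spin":-0.15}]' >/dev/null; python3 -c "
from h import *
show();go(.677,-.035,.148,.038,5)"
```

```text
t7.12 tcp [499.3 -50.3 147.3] tip z 69.3 jawyaw 0.087 j6 -0.315 F [-0.5  0.1 -2.5] T [-0.18  0.01 -0.01] grip 25.7 toolx [-0.008  0.    -1.   ]
tool mm total [-2.200e+00  1.784e+02  1.000e-01] per row/5 [-0.4 35.7  0. ]
yaw err mod pi -0.049 -> spin 0.049 (or -3.093) j6 -0.3154828441906715
if spin done first: [ -2.2 178.2  -8.6]
```

```bash
python3 -m handwheel '[{"grip":0,"linear":[0,0,0],"spin":0.049},{"grip":0,"linear":[-1,44,-2],"spin":0},{"grip":0,"linear":[-1,44,-2],"spin":0},{"grip":0,"linear":[-1,44,-2],"spin":0},{"grip":0,"linear":[-1,44,-2],"spin":0},{"grip":0,"linear":[0,0,0],"spin":0}]' >/dev/null; python3 -c "
from h import *
show();go(.677,-.035,.148,.038,1)
f=grab_frame('top');crop(f,115,125,305,255,4,'d2')"
```

```text
t7.88 tcp [678.5 -35.  143.8] tip z 65.8 jawyaw 0.038 j6 -0.186 F [ 0.  -0.2 -2.1] T [-0.22  0.09 -0.  ] grip 25.7 toolx [-0.015  0.001 -1.   ]
tool mm total [-4.2 -1.5 -0.1] per row/1 [-4.2 -1.5 -0.1]
yaw err mod pi -0.000 -> spin 0.000 (or -3.141) j6 -0.18555131510237236
if spin done first: [-4.2 -1.5 -0.1]
```

View pics/d2.png

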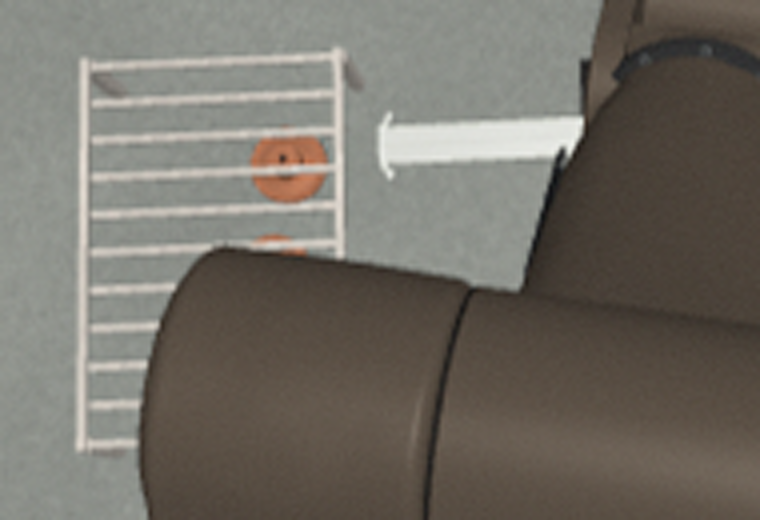

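```bash
python3 -c "
from h import *
C=cam('top')
f=lambda u,v:(u/4+115-.375,v/4+125-.375)
for z in (.035,.065): print(z,p2w(C,f(383,146),z),p2w(C,f(384,113),z),p2w(C,f(390,178),z))
print(p2w(C,f(480,142),.067))
print('cone',p2w(C,f(289,168),.008),p2w(C,f(284,160),.026))
"
```

```text
0.035 [0.67441978 0.22061557 0.035     ] [0.70118739 0.22027181 0.035     ] [0.64855046 0.2146542  0.035     ]
0.065 [0.66704398 0.21525299 0.065     ] [0.69318155 0.21491733 0.065     ] [0.64178354 0.20943194 0.065     ]
[0.66897703 0.14011671 0.067     ]
cone [0.66363785 0.30107605 0.008     ] [0.66599602 0.30096454 0.026     ]
```

```bash
python3 -m handwheel '[{"grip":0,"linear":[-5,0,0],"spin":0},{"grip":0,"linear":[-1,0,-22],"spin":0},{"grip":0,"linear":[-1,0,-22],"spin":0}]' >/dev/null; python3 -c "
from h import *
show();go(.672,.096,.148,.038,1)"
```

```text
t8.30 tcp [673.2   9.7 150.3] tip z 72.3 jawyaw 0.036 j6 -0.119 F [ 0.4  0.4 -1.8] T [-0.23 -0.02  0.03] grip 25.8 toolx [-0.02   0.002 -1.   ]
tool mm total [  2.4   1.9 -86.3] per row/1 [  2.4   1.9 -86.3]
yaw err mod pi 0.002 -> spin -0.002 (or 3.139) j6 -0.1190781956308886
if spin done first: [  2.4   2.1 -86.2]
```

```bash
python3 -m handwheel '[{"grip":0,"linear":[1,0,-29],"spin":0},{"grip":0,"linear":[1,0.5,-29],"spin":0},{"grip":0,"linear":[0,0.5,-29],"spin":0},{"grip":0,"linear":[0,0,0],"spin":0}]' >/dev/null; python3 -c "
from h import *
show();go(.672,.096,.148,.038,1)
f=grab_frame('top');crop(f,115,125,305,255,4,'d3')
f=grab_frame('scene');crop(f,330,180,480,340,4,'d4')"
```

```text
t8.80 tcp [668.6 106.4 149.9] tip z 71.9 jawyaw 0.040 j6 0.017 F [ 0.4 -0.6 -3.3] T [-0.19 -0.02  0.03] grip 25.6 toolx [-0.02   0.002 -1.   ]
tool mm total [ 1.8  3.  10.5] per row/1 [ 1.8  3.  10.5]
yaw err mod pi -0.002 -> spin 0.002 (or -3.140) j6 0.016806909406702014
if spin done first: [ 1.8  3.  10.5]
```

View pics/d3.png

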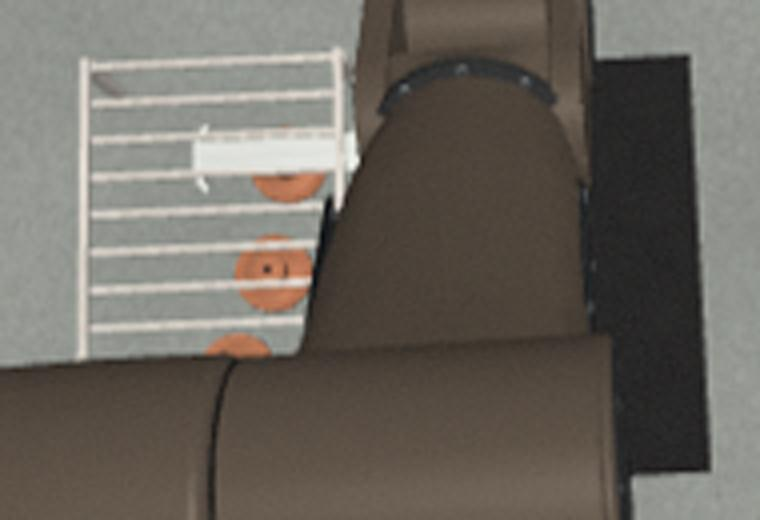

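View pics/d4.png

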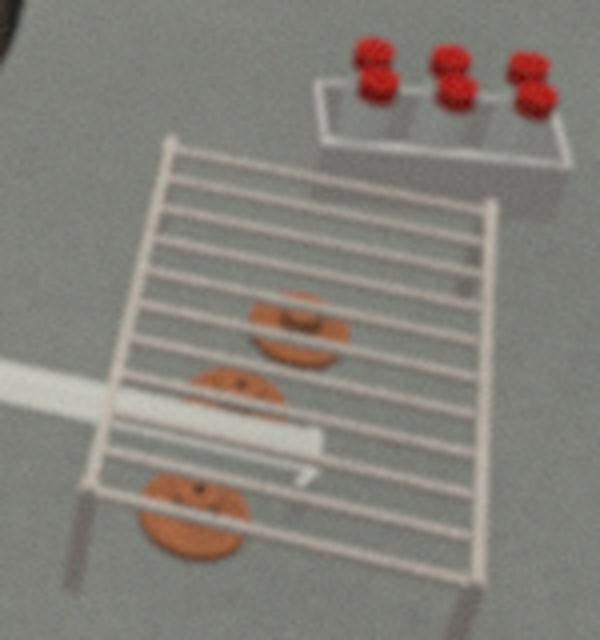

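```bash
python3 -m handwheel '[{"grip":0,"linear":[12,1,0],"spin":0},{"grip":0,"linear":[12,1,0],"spin":0},{"grip":0,"linear":[9,1,0],"spin":0},{"grip":0,"linear":[0,0,0],"spin":0}]' >/dev/null; python3 -c "
from h import *
show();go(.672,.096,.114,.038,1)
f=grab_frame('top');crop(f,115,125,305,255,4,'d3')
f=grab_frame('scene');crop(f,330,180,480,340,4,'d4')"
```

```text
t9.40 tcp [671.4 102.3 113.8] tip z 35.8 jawyaw 0.035 j6 0.015 F [ 0.1  1.4 -0.5] T [0.16 0.02 0.07] grip 25.7 toolx [-0.02   0.002 -1.   ]
tool mm total [-0.2  0.4  6.3] per row/1 [-0.2  0.4  6.3]
yaw err mod pi 0.003 -> spin -0.003 (or 3.139) j6 0.01522288776630274
if spin done first: [-0.2  0.3  6.3]
```

View pics/d3.png

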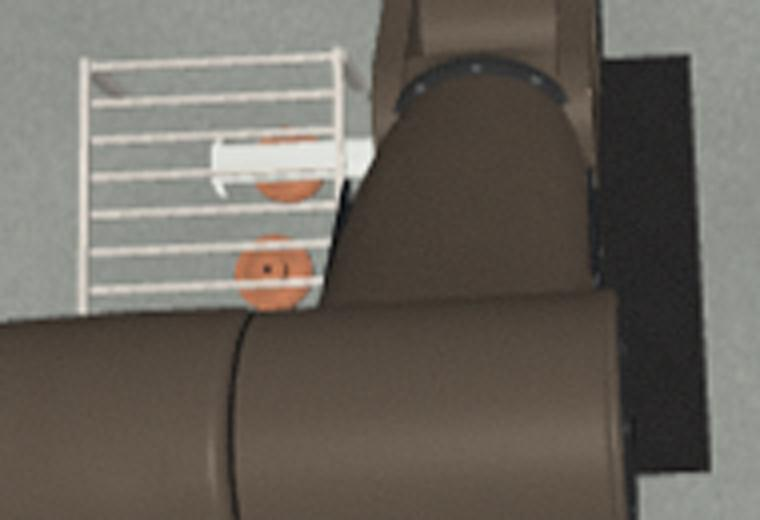

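View pics/d4.png

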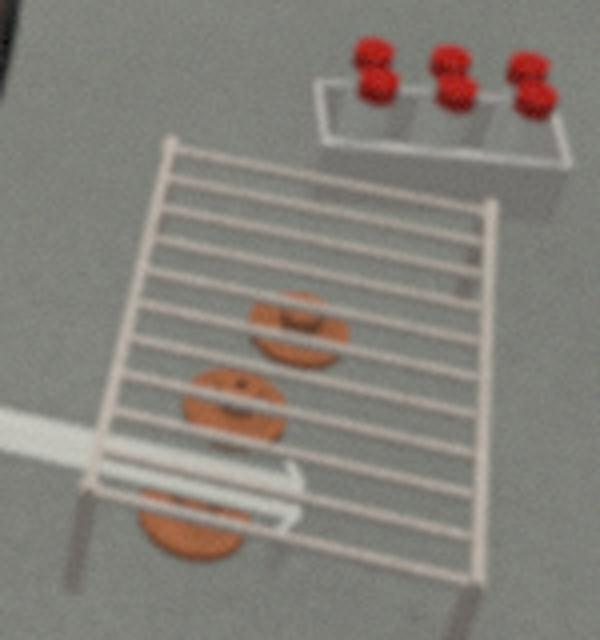

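```bash
python3 -m handwheel '[{"grip":0,"linear":[-1.5,0,4],"spin":0},{"grip":0,"linear":[0,0,18],"spin":0},{"grip":0,"linear":[0,0,18],"spin":0},{"grip":0,"linear":[0,0,18],"spin":0}]' >/dev/null; python3 -c "
from h import *
show();go(.679,-.09,.115,.038,1)
f=grab_frame('scene');crop(f,330,180,480,340,4,'d4')"
```

```text
t10.00 tcp [673.8  41.  116.9] tip z 39.0 jawyaw 0.037 j6 -0.075 F [ 0.   0.5 -2.6] T [-0.19  0.03 -0.01] grip 25.8 toolx [-0.018  0.001 -1.   ]
tool mm total [  1.7   0.3 131.1] per row/1 [  1.7   0.3 131.1]
yaw err mod pi 0.001 -> spin -0.001 (or 3.141) j6 -0.07478247145199918
if spin done first: [  1.7   0.2 131.1]
```

View pics/d4.png

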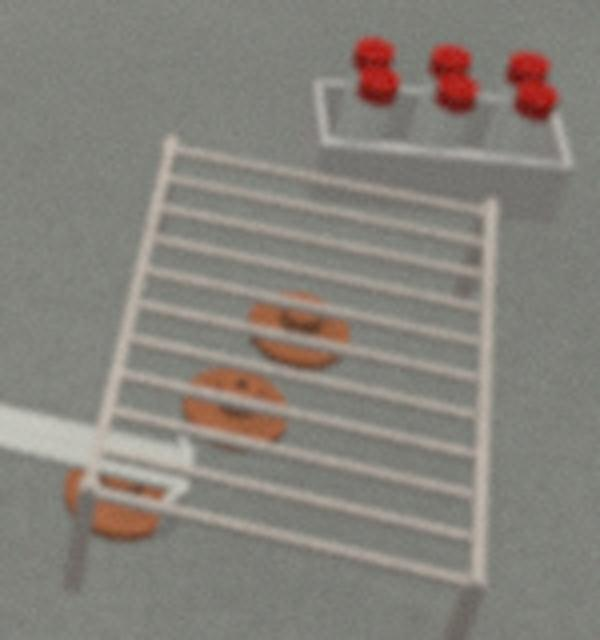

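```bash
python3 -m handwheel '[{"grip":0,"linear":[1,0.5,18],"spin":0},{"grip":0,"linear":[0,0,18],"spin":0},{"grip":0,"linear":[0,0,18],"spin":0},{"grip":0,"linear":[0,0,18],"spin":0},{"grip":0,"linear":[0,0,18],"spin":0},{"grip":0,"linear":[0,0,15],"spin":0},{"grip":0,"linear":[0,0,10],"spin":0},{"grip":0,"linear":[0,0,4],"spin":0}]' >/dev/null; python3 -c "
from h import *
show();go(.679,-.09,.115,.038,1)
f=grab_frame('scene');cv2.imwrite('pics/d5.png',f[:,:,::-1])"
```

```text
t11.05 tcp [678.9 -89.7 115.7] tip z 37.7 jawyaw 0.034 j6 -0.258 F [ 0.8  0.7 -1.9] T [ 0.01 -0.03 -0.06] grip 26.1 toolx [-0.018  0.001 -1.   ]
tool mm total [0.7 0.1 0.3] per row/1 [0.7 0.1 0.3]
yaw err mod pi 0.004 -> spin -0.004 (or 3.138) j6 -0.25837705999816335
if spin done first: [0.7 0.1 0.3]
```

View pics/d5.png

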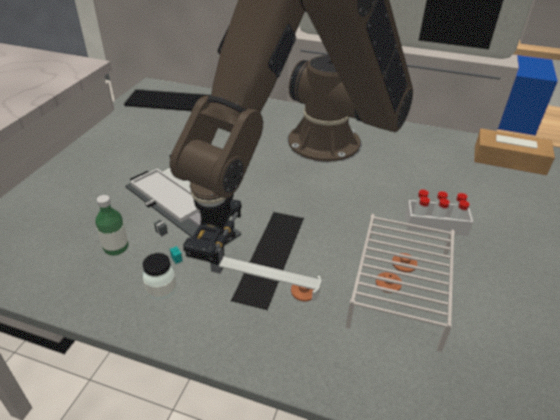

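```bash
python3 -m handwheel '[{"grip":0,"linear":[0,0,0],"spin":0},{"grip":0,"linear":[0,0,0],"spin":0}]' >/dev/null; python3 -c "
from h import *
show()
f=grab_frame('scene');crop(f,180,180,340,310,5,'d6')
C=cam('scene');s=st();h=s['tcp_pos'][:2];d=np.array([-.036,.9993])
for z in (0,.005):print([w2p(C,[*(h+d*.255),z]),w2p(C,[*(h+d*.255),z+.033])])"
```

```text
t11.35 tcp [678.9 -89.4 115.7] tip z 37.7 jawyaw 0.035 j6 -0.258 F [ 0.9 -0.3 -1.6] T [-0.12  0.01 -0.01] grip 25.7 toolx [-0.018  0.001 -1.   ]
[array([319.7018344 , 294.86484144]), array([320.75231273, 285.30270878])]
[array([319.85847126, 293.43903151]), array([320.91497033, 283.82209411])]
```

View pics/d6.png

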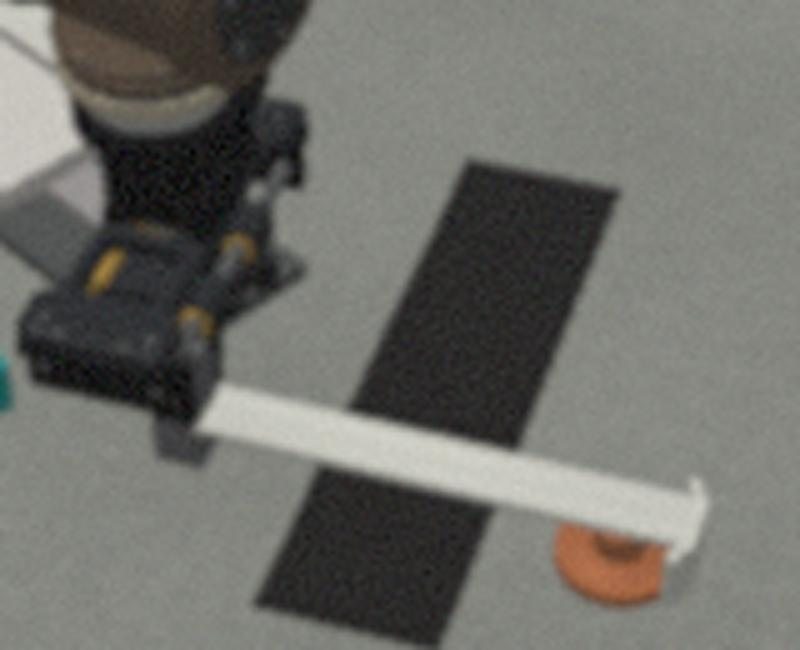

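```bash
python3 -m handwheel '[{"grip":0,"linear":[-12,0,0],"spin":0},{"grip":0,"linear":[-14,0,0],"spin":0},{"grip":0,"linear":[-10,0,0],"spin":0},{"grip":0,"linear":[0,-28,0],"spin":-0.003},{"grip":0,"linear":[0,-28,0],"spin":0},{"grip":0,"linear":[0,-28,0],"spin":0},{"grip":0,"linear":[0,0,0],"spin":0}]' >/dev/null; python3 -c "
from h import *
show();go(.586,.106,.150,.038,1)
f=grab_frame('top');crop(f,115,125,305,255,4,'d3')
f=grab_frame('scene');crop(f,180,180,480,340,2.6,'d6')"
```

```text
t12.28 tcp [594.3 -91.9 159.7] tip z 81.7 jawyaw 0.039 j6 -0.297 F [ 1.  -0.1 -1.7] T [-0.25 -0.01  0.  ] grip 25.6 toolx [-0.013 -0.001 -1.   ]
tool mm total [   9.7   -0.3 -198.1] per row/1 [   9.7   -0.3 -198.1]
yaw err mod pi -0.001 -> spin 0.001 (or -3.140) j6 -0.2974749666237742
if spin done first: [   9.7   -0.6 -198.1]
```

View pics/d3.png

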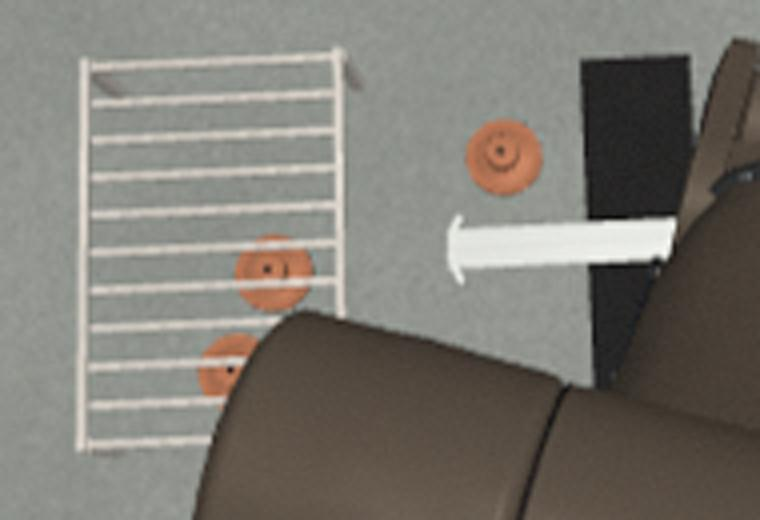

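View pics/d6.png

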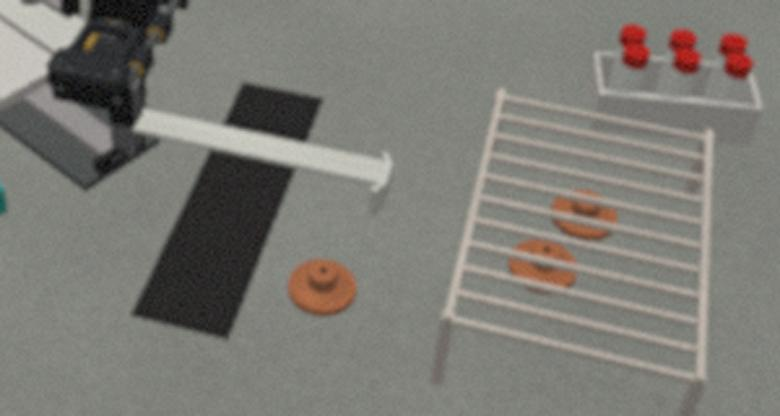

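```bash
python3 -m handwheel '[{"grip":0,"linear":[8,0,0],"spin":0},{"grip":0,"linear":[0,0,-25],"spin":0},{"grip":0,"linear":[0,0,-25],"spin":0}]' >/dev/null; python3 -c "
from h import *
show();go(.586,.106,.149,.038,1)"
```

```text
t12.75 tcp [595.9 -42.4 150.2] tip z 72.2 jawyaw 0.037 j6 -0.215 F [-0.1  0.8 -3. ] T [-0.26  0.02  0.01] grip 25.8 toolx [-0.01  -0.001 -1.   ]
tool mm total [   1.1   -4.3 -148.7] per row/1 [   1.1   -4.3 -148.7]
yaw err mod pi 0.001 -> spin -0.001 (or 3.141) j6 -0.21467987662011873
if spin done first: [   1.1   -4.2 -148.7]
```

```bash
python3 -m handwheel '[{"grip":0,"linear":[1,-1,-28],"spin":0},{"grip":0,"linear":[0,-1,-28],"spin":0},{"grip":0,"linear":[0,-1,-28],"spin":0},{"grip":0,"linear":[0,-1,-28],"spin":0},{"grip":0,"linear":[0,0,-28],"spin":0},{"grip":0,"linear":[0,0,0],"spin":0}]' >/dev/null; python3 -c "
from h import *
show();go(.586,.106,.114,.038,1)
f=grab_frame('top');crop(f,115,125,305,255,4,'d3')"
```

```text
t13.50 tcp [588.8 104.  144.8] tip z 66.8 jawyaw 0.040 j6 0.025 F [ 0.8  0.3 -1.1] T [-0.26 -0.01 -0.02] grip 25.5 toolx [-0.012 -0.001 -1.   ]
tool mm total [30.9 -2.3 -2.1] per row/1 [30.9 -2.3 -2.1]
yaw err mod pi -0.002 -> spin 0.002 (or -3.140) j6 0.025236420595326683
if spin done first: [30.9 -2.3 -2.1]
```

View pics/d3.png

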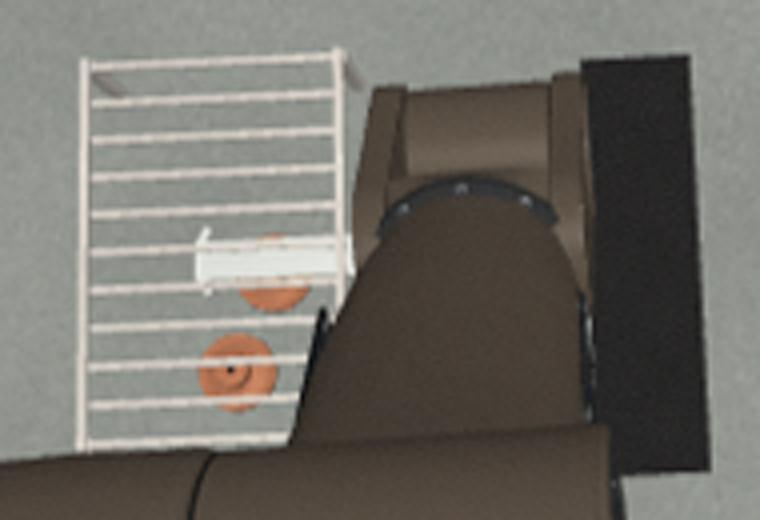

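```bash
python3 -m handwheel '[{"grip":0,"linear":[12,-1,0],"spin":0},{"grip":0,"linear":[11,-1,0],"spin":0},{"grip":0,"linear":[5,0,0],"spin":0},{"grip":0,"linear":[0,0,0],"spin":0}]' >/dev/null; python3 -c "
from h import *
show();go(.586,.106,.114,.038,1)
f=grab_frame('top');crop(f,115,125,305,255,4,'d3')"
```

```text
t14.05 tcp [586.8 100.9 113.8] tip z 35.8 jawyaw 0.036 j6 0.023 F [-0.4  1.1  1.7] T [0.89 0.12 0.13] grip 26.1 toolx [-0.013 -0.001 -1.   ]
tool mm total [-0.2 -0.6 -5.2] per row/1 [-0.2 -0.6 -5.2]
yaw err mod pi 0.002 -> spin -0.002 (or 3.140) j6 0.023494184009692092
if spin done first: [-0.2 -0.6 -5.2]
```

View pics/d3.png

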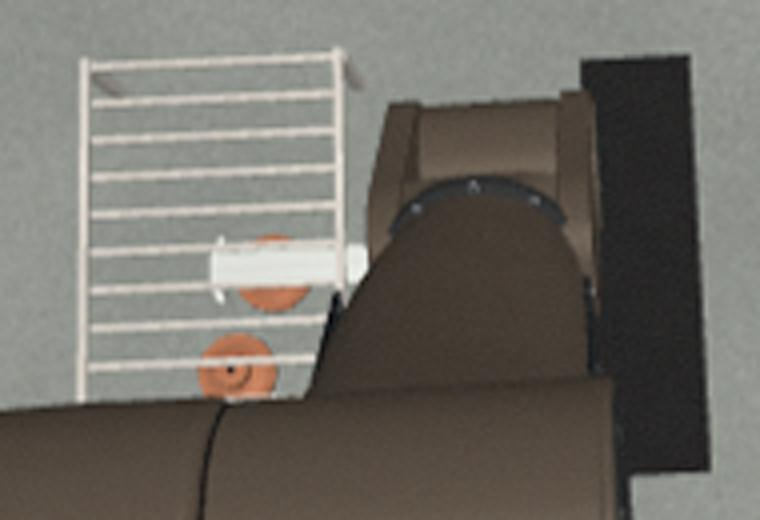

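```bash
python3 -m handwheel '[{"grip":0,"linear":[-3,0,2],"spin":0},{"grip":0,"linear":[0,0,14],"spin":0},{"grip":0,"linear":[0,0,18],"spin":0},{"grip":0,"linear":[0,0,18],"spin":0},{"grip":0,"linear":[0,0,18],"spin":0},{"grip":0,"linear":[0,0,18],"spin":0}]' >/dev/null; python3 -c "
from h import *
show();go(.593,-.09,.115,.038,1)"
```

```text
t14.85 tcp [590.3   6.6 118. ] tip z 40.0 jawyaw 0.037 j6 -0.133 F [ 0.2  0.9 -2.6] T [-0.22 -0.02  0.01] grip 25.9 toolx [-0.012 -0.002 -1.   ]
tool mm total [ 3.1 -0.9 96.7] per row/1 [ 3.1 -0.9 96.7]
yaw err mod pi 0.001 -> spin -0.001 (or 3.141) j6 -0.13320073197464288
if spin done first: [ 3.1 -0.9 96.7]
```

```bash
python3 -m handwheel '[{"grip":0,"linear":[1.5,0,18],"spin":0},{"grip":0,"linear":[0,0,18],"spin":0},{"grip":0,"linear":[0,0,18],"spin":0},{"grip":0,"linear":[0,0,18],"spin":0},{"grip":0,"linear":[0,0,14],"spin":0},{"grip":0,"linear":[0,0,8],"spin":0},{"grip":0,"linear":[0,0,3],"spin":0}]' >/dev/null; python3 -c "
from h import *
show();go(.593,-.09,.115,.038,1)
f=grab_frame('scene');crop(f,180,180,480,340,2.6,'d6')"
```

```text
t15.72 tcp [593.7 -93.7 116.9] tip z 38.9 jawyaw 0.031 j6 -0.302 F [ 2.7 25.3  2.8] T [ 5.03 -0.61 -0.35] grip 25.7 toolx [-0.013  0.007 -1.   ]
tool mm total [ 1.9 -0.6 -3.7] per row/1 [ 1.9 -0.6 -3.7]
yaw err mod pi 0.007 -> spin -0.007 (or 3.134) j6 -0.30216520946323655
if spin done first: [ 1.9 -0.6 -3.7]
```

View pics/d6.png

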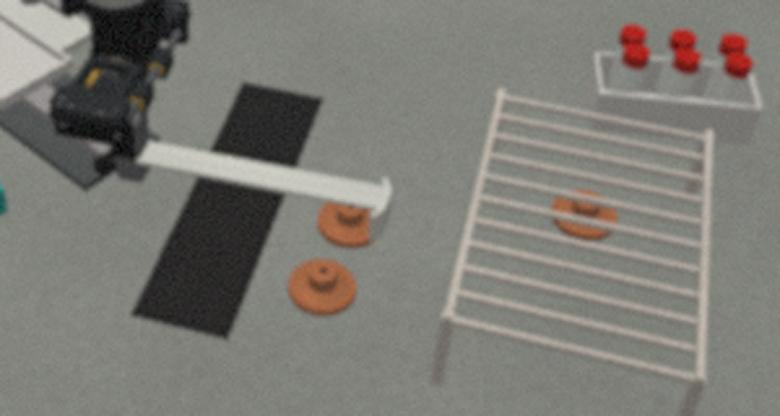

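```bash
python3 -m handwheel '[{"grip":0,"linear":[-3,0,-8],"spin":0},{"grip":0,"linear":[-14,0,0],"spin":0},{"grip":0,"linear":[-16,0,0],"spin":0},{"grip":0,"linear":[-3,0,0],"spin":0}]' >/dev/null; python3 -c "
from h import *
show();go(.593,-.09,.115,.038,1)
f=grab_frame('scene');crop(f,180,180,480,340,2.6,'d6')
f=grab_frame('top');cv2.imwrite('pics/d7.png',f[:,:,::-1])
C=cam('scene');s=st();h=s['tcp_pos'][:2];d=np.array([-.036,.9993])
for z in (.03,.035,.04):print([(w2p(C,[*(h+d*.255),z])-[180,180])*2.6,(w2p(C,[*(h+d*.255),z+.033])-[180,180])*2.6])
"
```

```text
t16.27 tcp [594.3 -86.4 155.8] tip z 77.8 jawyaw 0.032 j6 -0.290 F [-0.1 -0.6 -2.1] T [-0.23  0.03  0.02] grip 25.6 toolx [-0.012  0.007 -1.   ]
tool mm total [40.8 -1.   3.9] per row/1 [40.8 -1.   3.9]
yaw err mod pi 0.006 -> spin -0.006 (or 3.135) j6 -0.2904201702547634
if spin done first: [40.8 -1.   3.9]
[array([392.54745026, 212.17019349]), array([395.71366714, 186.65162515])]
[array([393.01984419, 208.36286851]), array([396.20353557, 182.70346199])]
[array([393.49482508, 204.5346935 ]), array([396.69613602, 178.7332796 ])]
```

View pics/d6.png

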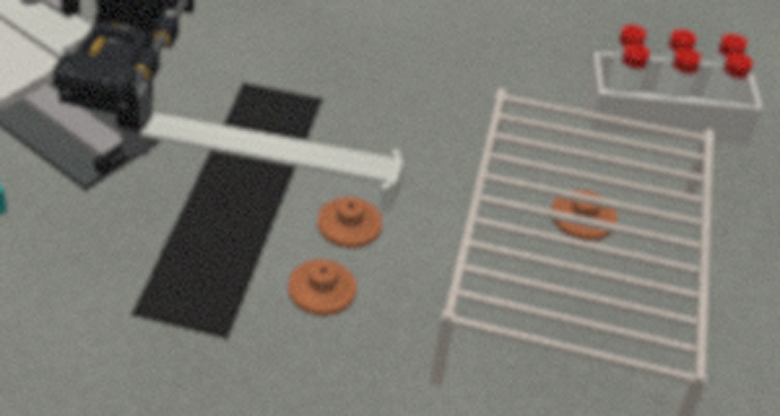

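View pics/d7.png

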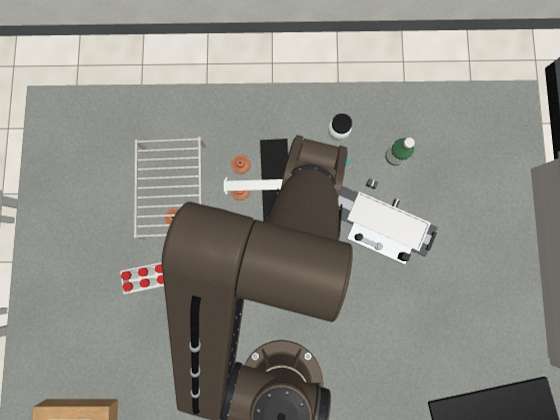

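```bash
python3 -c "
from h import *
f=grab_frame('scene');crop(f,200,200,360,280,5,'d8')
C=cam('scene');s=st();h=s['tcp_pos'][:2];d=np.array([-.036,.9993])
for z in (.043,.048,.053,.058):print((w2p(C,[*(h+d*.255),z])-[200,200])*5,(w2p(C,[*(h+d*.250),z+.033])-[200,200])*5,(w2p(C,[*(h+d*.05),z+.033])-[200,200])*5)
"
```

```text
[657.59357277 288.63911019] [653.37061673 236.58513175] [253.45854149 149.2518054 ]
[658.51581762 281.21257575] [654.29715876 228.88320577] [253.27353188 141.60971571]
[659.44314856 273.7450848 ] [655.22890009 221.13806035] [253.08752393 133.9263884 ]
[660.37560776 266.2362976 ] [656.1658846 213.3493307] [252.90050955 126.20148877]
```

View pics/d8.png

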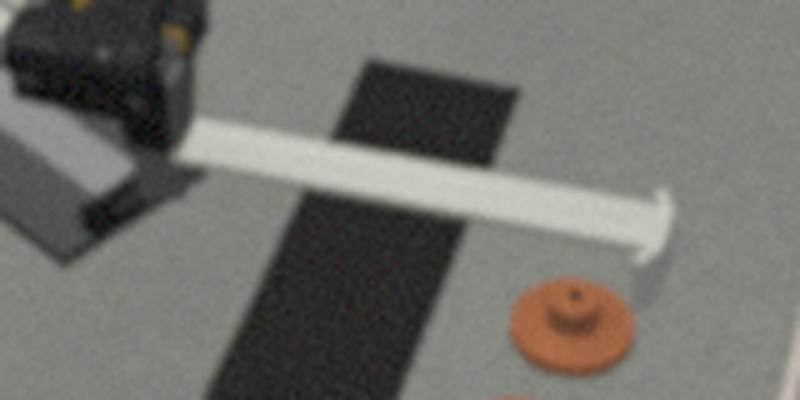

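```bash
python3 -m handwheel '[{"grip":0,"linear":[13,0,-2],"spin":0},{"grip":0,"linear":[13,0,0],"spin":0},{"grip":0,"linear":[10,0,0],"spin":0},{"grip":0,"linear":[3,0,0],"spin":0}]' >/dev/null; python3 -c "
from h import *
show()"
```

```text
t16.93 tcp [592.8 -83.7 113.1] tip z 35.1 jawyaw 0.032 j6 -0.287 F [-14.4   3.2  58. ] T [ 0.27  3.17 -0.03] grip 25.5 toolx [-0.016  0.007 -1.   ]
```

```bash
python3 -m handwheel '[{"grip":0,"linear":[-3,0,0],"spin":0},{"grip":0,"linear":[0,0,0],"spin":0}]' >/dev/null; python3 -c "
from h import *
show()
f=grab_frame('scene');crop(f,170,190,330,310,5,'d8')"
```

```text
t17.18 tcp [592.7 -83.7 115.5] tip z 37.5 jawyaw 0.032 j6 -0.287 F [-0.1  1.  -1.7] T [-0.23  0.05  0.01] grip 26.2 toolx [-0.016  0.008 -1.   ]
```

View pics/d8.png

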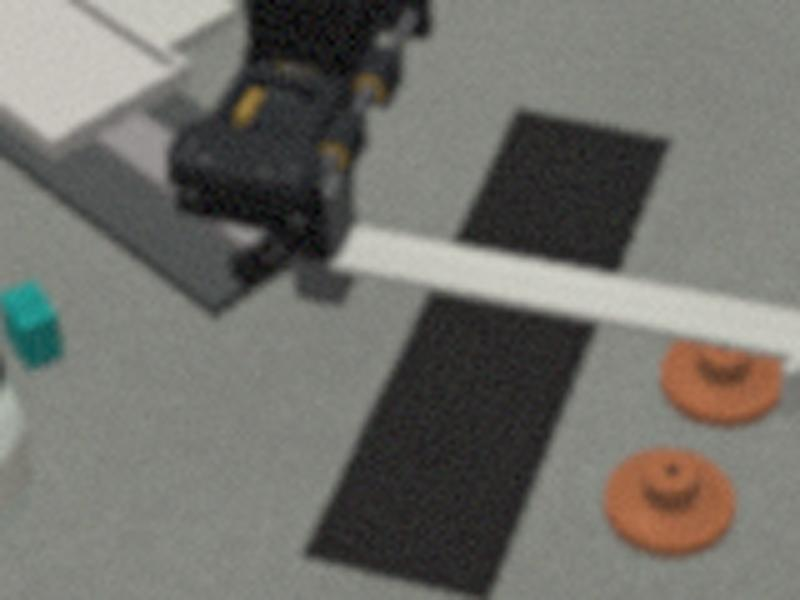

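```bash
python3 -m handwheel '[{"grip":0,"linear":[-3,0,-12],"spin":0},{"grip":0,"linear":[0,0,-12],"spin":0},{"grip":0,"linear":[3,0,0],"spin":0},{"grip":0,"linear":[2,0,0],"spin":0}]' >/dev/null; python3 -c "
from h import *
show()"
```

```text
t17.73 tcp [591.6 -57.4 113.2] tip z 35.3 jawyaw 0.033 j6 -0.247 F [-6.5 -2.4 23.2] T [-1.    1.53 -0.07] grip 25.8 toolx [-0.017  0.008 -1.   ]
```

```bash
python3 -m handwheel '[{"grip":0,"linear":[-0.7,0,0],"spin":0},{"grip":34,"linear":[0,0,0],"spin":0},{"grip":34,"linear":[0,0,0],"spin":0},{"grip":34,"linear":[0,0,0],"spin":0}]' >/dev/null; python3 -c "
from h import *
show()
f=grab_frame('scene');crop(f,170,190,330,310,5,'d8')"
```

```text
t18.23 tcp [591.8 -57.8 113.8] tip z 35.8 jawyaw 0.032 j6 -0.247 F [0.1 0.6 0.2] T [-0.05 -0.   -0.02] grip 33.9 toolx [-0.017  0.008 -1.   ]
```

View pics/d8.png

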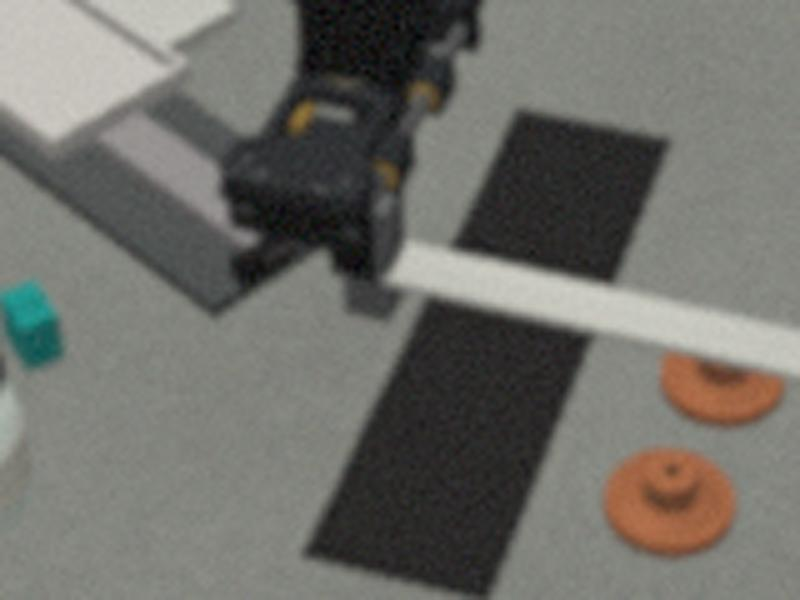

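```bash
python3 -m handwheel '[{"grip":0,"linear":[0,0,0],"spin":0},{"grip":0,"linear":[0,0,0],"spin":0},{"grip":0,"linear":[0,0,0],"spin":0},{"grip":0,"linear":[-10,0,0],"spin":0},{"grip":0,"linear":[-14,0,0],"spin":0},{"grip":0,"linear":[-10,0,0],"spin":0},{"grip":0,"linear":[0,-26,0],"spin":-0.006},{"grip":0,"linear":[0,-26,0],"spin":0},{"grip":0,"linear":[0,-26,0],"spin":0},{"grip":0,"linear":[0,0,0],"spin":0}]' 60 >/dev/null; python3 -c "
from h import *
show();go(.507,.131,.150,.038,1)
f=grab_frame('top');crop(f,115,125,305,255,4,'d3')
f=grab_frame('scene');crop(f,220,170,440,300,3.5,'d8')
C=cam('scene');s=st();h=s['tcp_pos'][:2];d=np.array([-.036,.9993])
for z in (.033,.038,.043):print((w2p(C,[*(h+d*.255),z])-[220,170])*3.5,(w2p(C,[*(h+d*.250),z+.033])-[220,170])*3.5,(w2p(C,[*(h+d*.05),z+.033])-[220,170])*3.5)
"
```

```text
t19.52 tcp [512.9 -61.1 154.5] tip z 76.5 jawyaw 0.039 j6 -0.291 F [ 1.3 -0.6 -1.4] T [-0.22  0.02 -0.04] grip 25.9 toolx [-0.013  0.007 -1.   ]
tool mm total [   5.9    1.6 -192.1] per row/1 [   5.9    1.6 -192.1]
yaw err mod pi -0.001 -> spin 0.001 (or -3.141) j6 -0.2905476673167372
if spin done first: [   5.9    1.4 -192.1]
[449.41316666 252.06559385] [447.58071527 216.49458643] [178.61362714 160.20451854]
[450.18236012 246.97328096] [448.3578137  211.22300291] [178.67276017 154.98089536]
[450.95559091 241.85423959] [449.13905891 205.92328896] [178.7321972  149.73041704]
```

View pics/d3.png

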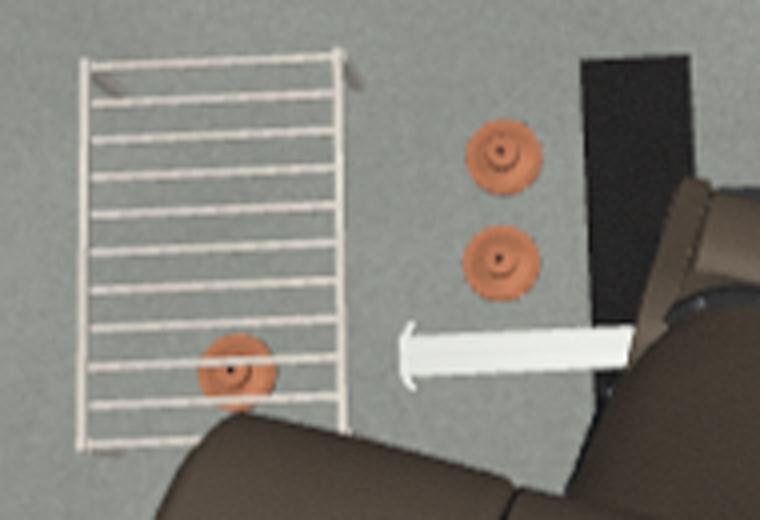

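View pics/d8.png

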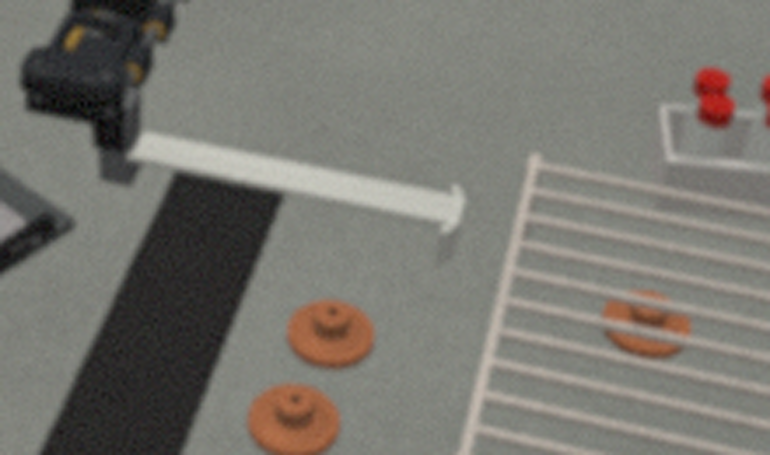

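```bash
python3 -m handwheel '[{"grip":0,"linear":[5,0,-10],"spin":0},{"grip":0,"linear":[0,0,-26],"spin":0},{"grip":0,"linear":[0,0,-10],"spin":0}]' >/dev/null; python3 -c "
from h import *
show();go(.507,.131,.149,.038,1)"
```

```text
t20.00 tcp [514.6 -13.6 149.1] tip z 71.1 jawyaw 0.038 j6 -0.200 F [ 0.1  1.1 -2.3] T [-0.22  0.06 -0.01] grip 26.0 toolx [-0.01   0.006 -1.   ]
tool mm total [   1.1   -2.1 -144.8] per row/1 [   1.1   -2.1 -144.8]
yaw err mod pi -0.000 -> spin 0.000 (or -3.141) j6 -0.2003108169814548
if spin done first: [   1.1   -2.1 -144.8]
```

```bash
python3 -m handwheel '[{"grip":0,"linear":[0,0,-28],"spin":0},{"grip":0,"linear":[-1,0,-28],"spin":0},{"grip":0,"linear":[-1,0,-28],"spin":0},{"grip":0,"linear":[-1,0,-28],"spin":0},{"grip":0,"linear":[0,0,-28],"spin":0},{"grip":0,"linear":[0,0,0],"spin":0}]' >/dev/null; python3 -c "
from h import *
show();go(.507,.131,.115,.038,1)
f=grab_frame('top');crop(f,115,125,305,255,4,'d3')"
```

```text
t20.75 tcp [510.7 132.5 151.6] tip z 73.6 jawyaw 0.041 j6 0.076 F [ 0.4 -1.1 -2.2] T [-0.26  0.01 -0.04] grip 25.8 toolx [-0.01   0.006 -1.   ]
tool mm total [36.7 -3.4  1.6] per row/1 [36.7 -3.4  1.6]
yaw err mod pi -0.003 -> spin 0.003 (or -3.138) j6 0.07628139899603657
if spin done first: [36.7 -3.4  1.6]
```

View pics/d3.png

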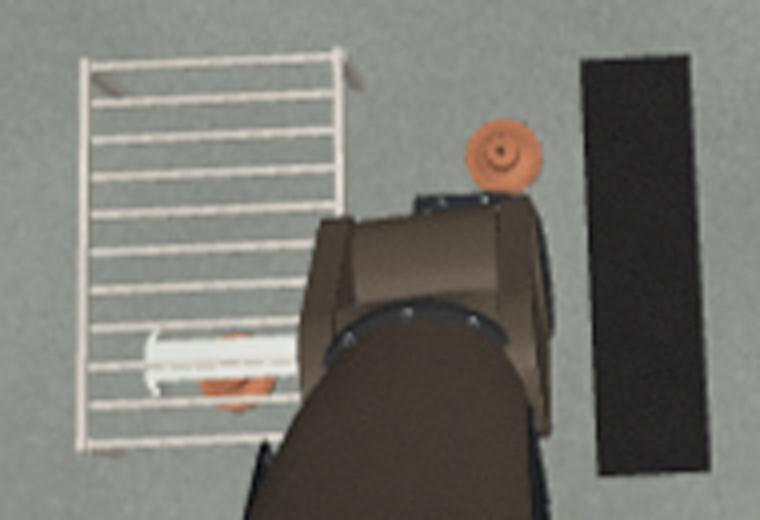

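```bash
python3 -m handwheel '[{"grip":0,"linear":[12,-1,0],"spin":0},{"grip":0,"linear":[12,-1,0],"spin":0},{"grip":0,"linear":[6,-1,0],"spin":0},{"grip":0,"linear":[0,0,0],"spin":0}]' >/dev/null; python3 -c "
from h import *
show()
f=grab_frame('top');crop(f,115,125,305,255,4,'d3')
f=grab_frame('scene');crop(f,330,180,480,340,4,'d4')"
```

```text
t21.30 tcp [507.3 129.7 118.6] tip z 40.6 jawyaw 0.038 j6 0.074 F [-0.7 -0.2 -1.5] T [-0.25  0.07 -0.  ] grip 26.0 toolx [-0.012  0.005 -1.   ]
```

View pics/d3.png

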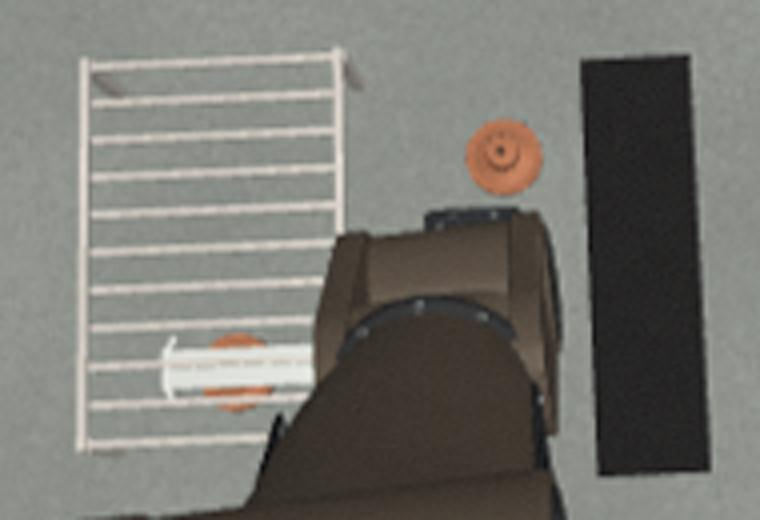

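View pics/d4.png

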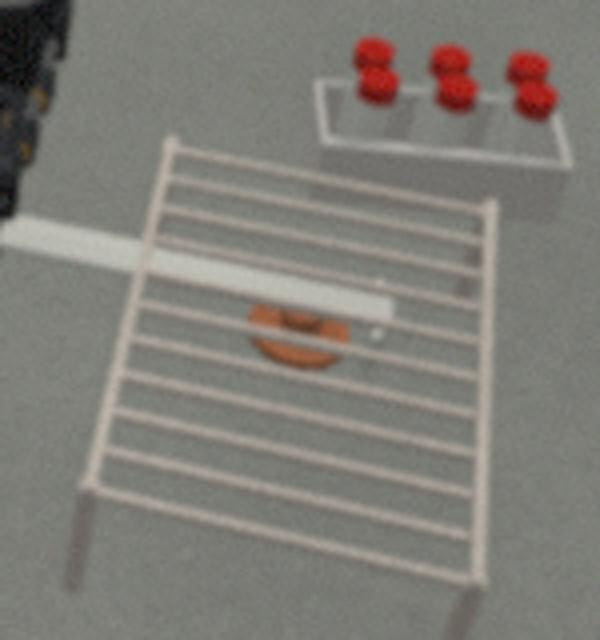

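```bash
python3 -m handwheel '[{"grip":0,"linear":[1.5,0,10],"spin":0},{"grip":0,"linear":[0.5,0,18],"spin":0},{"grip":0,"linear":[0,0,18],"spin":0},{"grip":0,"linear":[0,0,18],"spin":0},{"grip":0,"linear":[0,0,18],"spin":0}]' >/dev/null; python3 -c "
from h import *
show();go(.514,-.047,.117,.038,1)
f=grab_frame('scene');crop(f,330,180,480,340,4,'d4')"
```

```text
t22.02 tcp [511.1  42.3 117.5] tip z 39.5 jawyaw 0.039 j6 -0.095 F [ 0.8  0.3 -1.3] T [-0.06  0.05 -0.  ] grip 25.4 toolx [-0.009  0.005 -1.   ]
tool mm total [-0.  -0.6 89.4] per row/1 [-0.  -0.6 89.4]
yaw err mod pi -0.001 -> spin 0.001 (or -3.141) j6 -0.09480559969088886
if spin done first: [-0.  -0.5 89.4]
```

View pics/d4.png

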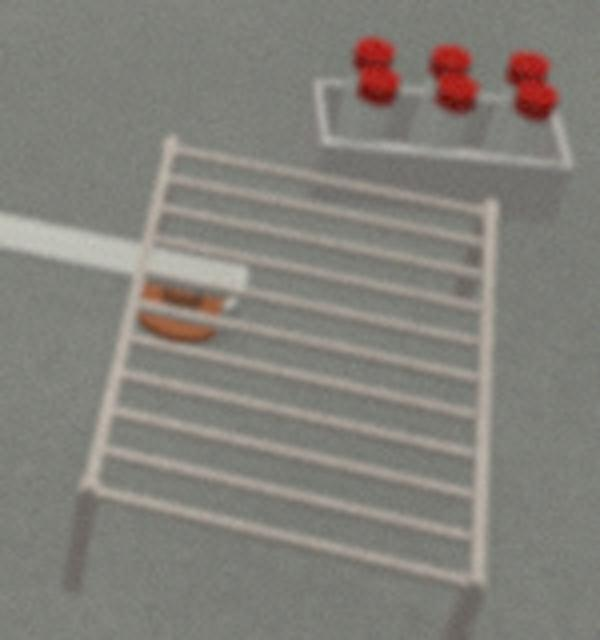

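```bash
python3 -m handwheel '[{"grip":0,"linear":[0,0,18],"spin":0},{"grip":0,"linear":[0,0,18],"spin":0},{"grip":0,"linear":[0,0,18],"spin":0},{"grip":0,"linear":[0,0,15],"spin":0},{"grip":0,"linear":[0,0,9],"spin":0},{"grip":0,"linear":[0,0,5],"spin":0},{"grip":0,"linear":[0,0,2],"spin":0}]' >/dev/null; python3 -c "
from h import *
show();go(.514,-.047,.117,.038,1)
f=grab_frame('scene');crop(f,180,170,480,340,2.6,'d4')"
```

```text
t22.95 tcp [514.3 -50.9 117.3] tip z 39.3 jawyaw 0.035 j6 -0.268 F [-0.1  1.9 -2.6] T [ 0.11  0.03 -0.07] grip 25.9 toolx [-0.008  0.005 -1.   ]
tool mm total [ 0.3 -0.1 -3.9] per row/1 [ 0.3 -0.1 -3.9]
yaw err mod pi 0.003 -> spin -0.003 (or 3.138) j6 -0.2679401290990778
if spin done first: [ 0.3 -0.1 -3.9]
```

View pics/d4.png

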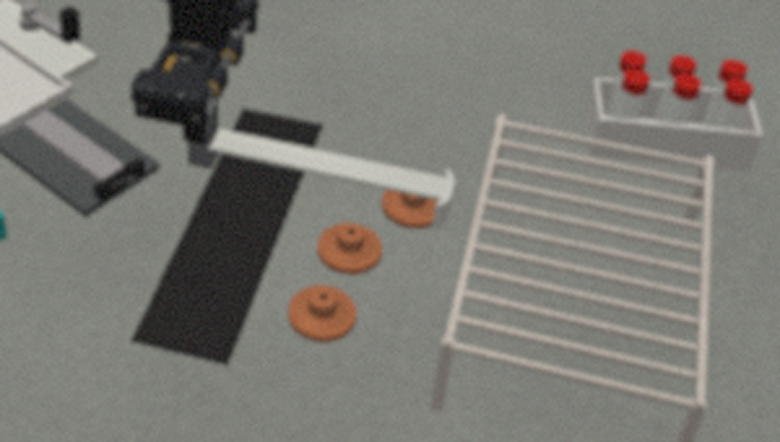

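```bash
python3 -m handwheel '[{"grip":0,"linear":[-14,0,-2],"spin":0},{"grip":0,"linear":[-16,0,0],"spin":0},{"grip":0,"linear":[-12,0,0],"spin":0},{"grip":0,"linear":[0,0,0],"spin":0.17},{"grip":0,"linear":[0,0,0],"spin":0.17},{"grip":0,"linear":[0,0,0],"spin":0.17},{"grip":0,"linear":[0,0,0],"spin":0.17},{"grip":0,"linear":[0,0,0],"spin":0.17},{"grip":0,"linear":[0,0,0],"spin":0.17},{"grip":0,"linear":[0,0,0],"spin":0.17},{"grip":0,"linear":[0,0,0],"spin":0.17},{"grip":0,"linear":[0,0,0],"spin":0.17}]' >/dev/null; python3 -c "
from h import *
show();go(.465,.0085,.155,-1.526,1)"
```

```text
t24.50 tcp [514.7 -45.5 169. ] tip z 91.0 jawyaw -1.539 j6 1.318 F [-0.3  0.1 -2.6] T [-0.03  0.31 -0.02] grip 25.8 toolx [-0.004  0.004 -1.   ]
tool mm total [ 14.4 -55.5  47.9] per row/1 [ 14.4 -55.5  47.9]
yaw err mod pi 0.013 -> spin -0.013 (or 3.129) j6 1.3180920011852755
if spin done first: [ 14.4 -56.1  47.2]
```

```bash
python3 -m handwheel '[{"grip":0,"linear":[0,-19,16],"spin":-0.013},{"grip":0,"linear":[0,-19,16],"spin":0},{"grip":0,"linear":[0,-18,15],"spin":0},{"grip":0,"linear":[10,0,0],"spin":0},{"grip":0,"linear":[10,0,0],"spin":0},{"grip":0,"linear":[10,0,0],"spin":0},{"grip":0,"linear":[0,0,0],"spin":0}]' >/dev/null; python3 -c "
from h import *
show();go(.465,.0085,.115,-1.526,1)
f=grab_frame('top');crop(f,225,125,325,255,4.5,'d3')
f=grab_frame('wrist');cv2.imwrite('pics/d9.png',f[:,:,::-1])"
```

```text
t25.38 tcp [465.5  10.  139.9] tip z 61.9 jawyaw -1.528 j6 1.401 F [ 0.3 -0.1 -1.2] T [-0.11  0.32 -0.01] grip 25.8 toolx [-0.001  0.003 -1.   ]
tool mm total [24.9  1.6  0.5] per row/1 [24.9  1.6  0.5]
yaw err mod pi 0.002 -> spin -0.002 (or 3.140) j6 1.4005381686342095
if spin done first: [24.9  1.6  0.5]
```

View pics/d3.png

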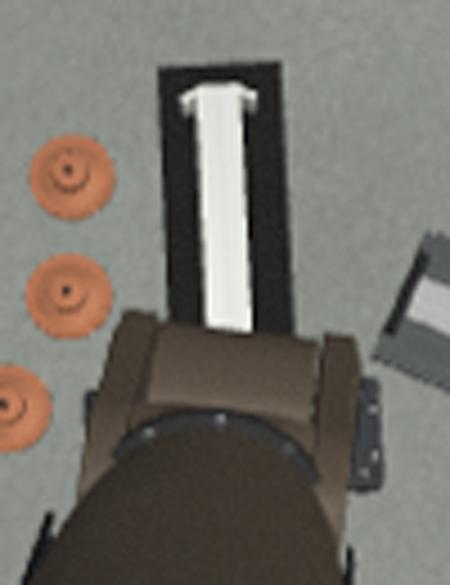

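View pics/d9.png

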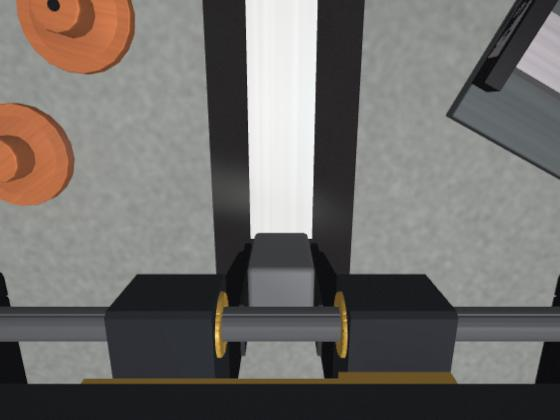

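```bash
python3 -c "
from h import *
C=cam('top')
f=lambda u,v:(u/4.5+225-.4,v/4.5+125-.4)
print(p2w(C,f(219,83),.059),p2w(C,f(228,325),.059))
print('pad far',p2w(C,f(159,67),.001),p2w(C,f(281,62),.001))
C=cam('wrist')
print('wrist strip',p2w(C,(280,10),.059),p2w(C,(281,220),.059),'handle top far edge',p2w(C,(282,262),.101),p2w(C,(282,235),.101))
for q in [(204,10),(216,260),(363,10),(353,260)]: print('pad',p2w(C,q,.001))
"
```

```text
[0.7242332  0.02111849 0.059     ] [0.55493142 0.0157907  0.059     ]
pad far [0.75348502 0.06586141 0.001     ] [ 0.75627969 -0.02253898  0.001     ]
wrist strip [0.57903833 0.01468582 0.059     ] [0.48660638 0.01016041 0.059     ] handle top far edge [0.48308274 0.00951736 0.101     ] [0.49403774 0.01001187 0.101     ]
pad [0.58950851 0.05804598 0.001     ]
pad [0.43815338 0.05179966 0.001     ]
pad [ 0.59337997 -0.03087654  0.001     ]
pad [ 0.44233655 -0.03995161  0.001     ]
```

```bash
python3 -m handwheel '[{"grip":0,"linear":[10,1,4],"spin":0},{"grip":0,"linear":[9,0,0],"spin":0},{"grip":0,"linear":[4,0,0],"spin":0},{"grip":0,"linear":[0,0,0],"spin":0}]' >/dev/null; python3 -c "
from h import *
show()"
```

```text
t25.98 tcp [461.5   8.6 116.1] tip z 38.1 jawyaw -1.528 j6 1.396 F [ 1.3 -0.3 -1.8] T [-0.12  0.26 -0.01] grip 25.7 toolx [-0.     0.003 -1.   ]
```

```bash
python3 -m handwheel '[{"grip":0,"linear":[1,0,0],"spin":0},{"grip":0,"linear":[0.5,0,0],"spin":0},{"grip":36,"linear":[0,0,0],"spin":0},{"grip":60,"linear":[0,0,0],"spin":0},{"grip":90,"linear":[0,0,0],"spin":0},{"grip":90,"linear":[0,0,0],"spin":0},{"grip":90,"linear":[-40,0,0],"spin":0},{"grip":90,"linear":[-40,0,0],"spin":0}]' >/dev/null; python3 -c "
from h import *
show()
f=grab_frame('top');crop(f,225,125,325,255,4.5,'d3')
f=grab_frame('wrist');cv2.imwrite('pics/d9.png',f[:,:,::-1])"
```

```text
t26.98 tcp [461.3   8.4 194.9] tip z 116.9 jawyaw -1.528 j6 1.398 F [ 1.3  0.1 -0.1] T [-0.07  0.16 -0.01] grip 80.5 toolx [-0.003  0.004 -1.   ]
```

View pics/d3.png

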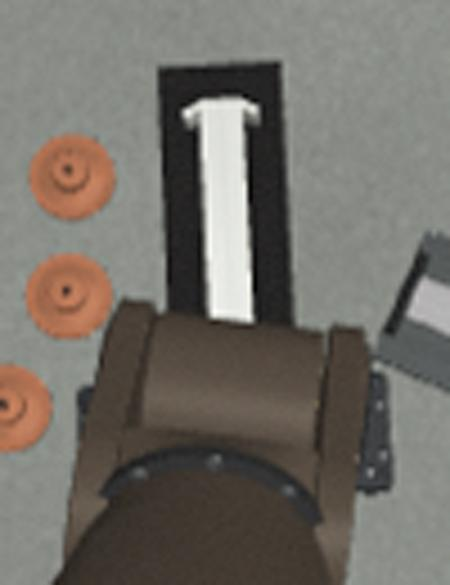

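View pics/d9.png

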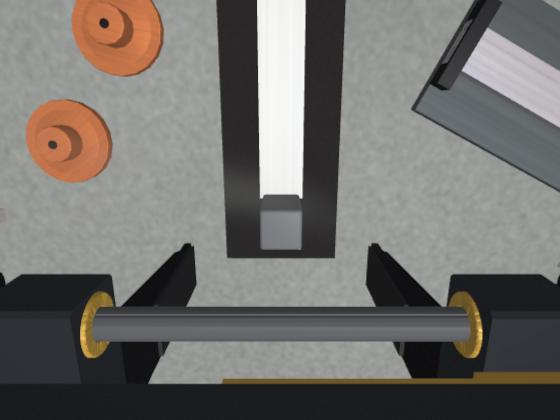

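```bash
python3 -c "
from h import *
C=cam('wrist')
print('w2',p2w(C,(103,23),.026),'w3',p2w(C,(53,144),.026))
C=cam('top')
f=lambda u,v:(u/4.5+225-.4,v/4.5+125-.4)
for q in [(69,171),(66,291),(4,405)]: print('top',p2w(C,f(*q),.026))
for q in [(73,177),(70,296)]: print('topfl',p2w(C,f(*q),.008))
"
```

```text
w2 [0.58316406 0.12753456 0.026     ] w3 [0.50418093 0.16899321 0.026     ]
top [0.67091808 0.12802352 0.026     ]
top [0.5850309  0.12954532 0.026     ]
top [0.50519327 0.17205077 0.026     ]
topfl [0.67084199 0.12702532 0.008     ]
topfl [0.5845528  0.12859903 0.008     ]
```

```bash
python3 -m handwheel '[{"grip":62,"linear":[-5,0,0],"spin":-0.17},{"grip":62,"linear":[0,0,0],"spin":-0.17},{"grip":62,"linear":[0,0,0],"spin":-0.17},{"grip":62,"linear":[0,0,0],"spin":-0.17},{"grip":62,"linear":[0,0,0],"spin":-0.17},{"grip":62,"linear":[0,0,0],"spin":-0.17},{"grip":62,"linear":[0,0,0],"spin":-0.17},{"grip":62,"linear":[0,0,0],"spin":-0.17},{"grip":62,"linear":[0,0,0],"spin":-0.17}]' >/dev/null; python3 -c "
from h import *
show();go(.5045,.170,.17,0,1)"
```

```text
t28.20 tcp [460.9   8.4 197.8] tip z 119.8 jawyaw 0.051 j6 -0.182 F [ 0.4 -0.2  1.2] T [-0.07  0.01  0.01] grip 61.8 toolx [-0.001  0.003 -1.   ]
tool mm total [  28.3   51.7 -159.1] per row/1 [  28.3   51.7 -159.1]
yaw err mod pi -0.051 -> spin 0.051 (or -3.091) j6 -0.18153103178471522
if spin done first: [  28.3   43.6 -161.5]
```

```bash
python3 -m handwheel '[{"grip":62,"linear":[0,17,-53],"spin":0},{"grip":62,"linear":[0,17,-53],"spin":0},{"grip":62,"linear":[0,17,-53],"spin":0},{"grip":62,"linear":[25,0,0],"spin":0},{"grip":62,"linear":[0,0,0],"spin":0}]' >/dev/null; python3 -c "
from h import *
show();go(.5045,.170,.088,None,1)
f=grab_frame('wrist');cv2.imwrite('pics/d9.png',f[:,:,::-1])"
```

```text
t28.82 tcp [504.4 174.5 169.4] tip z 91.4 jawyaw 0.053 j6 0.151 F [0.3 0.  0.2] T [-0.1   0.11  0.03] grip 62.0 toolx [-0.003  0.003 -1.   ]
tool mm total [81.4  0.1  4.7] per row/1 [81.4  0.1  4.7]
```

View pics/d9.png

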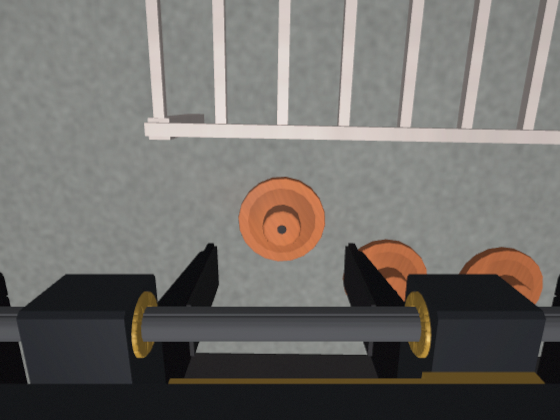

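```bash
python3 -c "
from h import *
C=cam('wrist')
p=p2w(C,(282,229.5),.026);print(p,p2w(C,(282,219),.008))
go(p[0],p[1],.088)"
```

```text
[0.50524351 0.16938881 0.026     ] [0.50515567 0.17118123 0.008     ]
tool mm total [82.5  0.   5.3] per row/1 [82.5  0.   5.3]
```

```bash
python3 -m handwheel '[{"grip":62,"linear":[35,0,2.5],"spin":0},{"grip":62,"linear":[32,0.5,2],"spin":0},{"grip":62,"linear":[8,0,0],"spin":0},{"grip":62,"linear":[0,0,0],"spin":0}]' >/dev/null; python3 -c "
from h import *
show();go(.505,.170,.088,None,1)"
```

```text
t29.38 tcp [507.6 168.3  97.2] tip z 19.2 jawyaw 0.049 j6 0.140 F [ 0.7 -0.8 -0.3] T [-0.07  0.08 -0.07] grip 62.2 toolx [ 0.004  0.004 -1.   ]
tool mm total [ 9.2 -2.5 -1.8] per row/1 [ 9.2 -2.5 -1.8]
```

```bash
python3 -m handwheel '[{"grip":62,"linear":[8,-2.5,-1.8],"spin":0},{"grip":40,"linear":[0,0,0],"spin":0},{"grip":0,"linear":[0,0,0],"spin":0},{"grip":0,"linear":[0,0,0],"spin":0},{"grip":0,"linear":[0,0,0],"spin":0},{"grip":0,"linear":[0,0,0],"spin":0}]' 30 >/dev/null; python3 -c "
from h import *
show();"
```

```text
t30.12 tcp [505.7 170.3  91.7] tip z 13.7 jawyaw 0.049 j6 0.144 F [-0.1 -0.4 -1.8] T [-0.11  0.05 -0.02] grip 24.8 toolx [ 0.008  0.005 -1.   ]
```

```bash
python3 -m handwheel '[{"grip":0,"linear":[-30,0,0],"spin":0},{"grip":0,"linear":[-50,0,0],"spin":0},{"grip":0,"linear":[-40,0,0],"spin":0},{"grip":0,"linear":[0,0,50],"spin":0},{"grip":0,"linear":[0,0,50],"spin":0},{"grip":0,"linear":[0,0,50],"spin":0},{"grip":0,"linear":[0,0,50],"spin":0},{"grip":0,"linear":[0,0,50],"spin":0},{"grip":0,"linear":[0,0,50],"spin":0},{"grip":0,"linear":[0,0,0],"spin":0}]' >/dev/null; python3 -c "
from h import *
show();go(.51,-.22,.22,-.41)"
```

```text
t31.38 tcp [ 519.8 -138.8  213.7] tip z 135.7 jawyaw 0.052 j6 -0.445 F [-0.4  1.2 -1.7] T [-0.06  0.08  0.03] grip 24.8 toolx [ 0.008  0.004 -1.   ]
tool mm total [ -6.7 -14.   80.5] per row/1 [ -6.7 -14.   80.5]
yaw err mod pi -0.462 -> spin 0.462 (or -2.680) j6 -0.44477148535120375
if spin done first: [-6.4 23.4 78.3]
```

```bash
python3 -m handwheel '[{"grip":0,"linear":[0,0,0],"spin":0.16},{"grip":0,"linear":[0,0,0],"spin":0.16},{"grip":0,"linear":[0,0,0],"spin":0.142},{"grip":0,"linear":[-3,0,5],"spin":0},{"grip":0,"linear":[0,0,0],"spin":0}]' >/dev/null; python3 -c "
from h import *
show();
f=grab_frame('wrist');cv2.imwrite('pics/e1.png',f[:,:,::-1])"
```

```text
t32.00 tcp [ 516.6 -141.4  216.2] tip z 138.2 jawyaw -0.419 j6 0.019 F [-0.9  1.  -1.4] T [-0.09  0.09  0.01] grip 25.2 toolx [ 0.006  0.006 -1.   ]
```

View pics/e1.png

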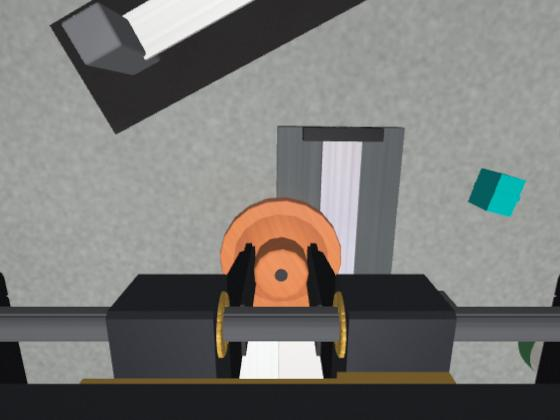

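```bash
python3 -c "
from h import *
go(.452,-.397,.27,-.41,5)"
```

```text
tool mm total [-55.8  45.3 259.5] per row/5 [-11.2   9.1  51.9]
yaw err mod pi 0.010 -> spin -0.010 (or 3.132) j6 0.019571135366880998
if spin done first: [-55.8  42.8 259.9]
```

```bash
python3 -m handwheel '[{"grip":0,"linear":[-14,8,50],"spin":-0.01},{"grip":0,"linear":[-12,8,50],"spin":0},{"grip":0,"linear":[-11,8,50],"spin":0},{"grip":0,"linear":[-11,8,50],"spin":0},{"grip":0,"linear":[-10,8,50],"spin":0},{"grip":0,"linear":[0,0,0],"spin":0},{"grip":0,"linear":[0,0,0],"spin":0}]' >/dev/null; python3 -c "
from h import *
show();
f=grab_frame('wrist');cv2.imwrite('pics/e1.png',f[:,:,::-1])"
```

```text
t32.92 tcp [ 452.4 -392.9  273.4] tip z 195.4 jawyaw -0.393 j6 -0.440 F [ 0.3 -0.4 -0.9] T [-0.12  0.07  0.  ] grip 24.6 toolx [ 0.005  0.007 -1.   ]
```

View pics/e1.png

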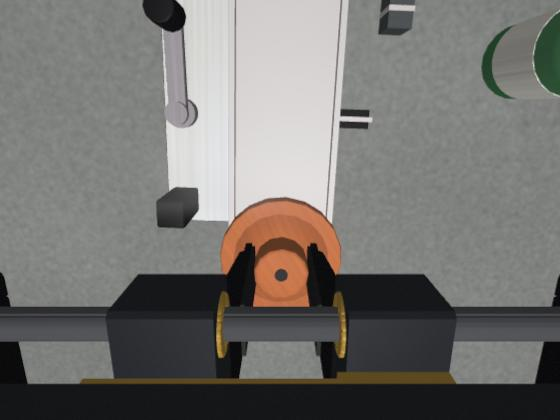

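```bash
python3 -c "
from h import *
f=cv2.imread('pics/e1.png')[:,:,::-1];crop(f,140,0,420,230,2.8,'e2')
C=cam('wrist')
for n,q,z in [('post',(173,198),.09),('knob',(166,10),.09),('pivot',(181,114),.08),('pointer',(371,119),.036),('mark',(399,8),.03),('riminL',(235,100),.04),('riminL2',(229,215),.04),('rimR',(346,10),.04),('rimR2',(331,218),.04)]: print(n,p2w(C,q,z))
"
```

```text
post [ 0.37977161 -0.35463339  0.09      ]
knob [ 0.43387745 -0.23717009  0.09      ]
pivot [ 0.41057399 -0.30065329  0.08      ]
pointer [ 0.54860187 -0.36314396  0.036     ]
mark [ 0.59910972 -0.28937818  0.03      ]
riminL [ 0.44758017 -0.30454809  0.04      ]
riminL2 [ 0.40127983 -0.39390155  0.04      ]
rimR [ 0.55654332 -0.27579662  0.04      ]
rimR2 [ 0.4858756  -0.43191336  0.04      ]
```

View pics/e2.png

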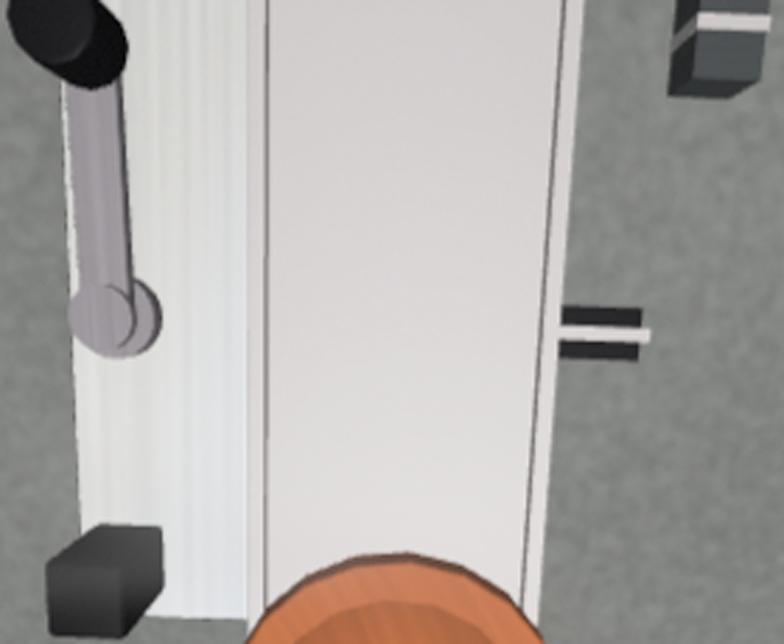

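```bash
python3 -c "
from h import *
C=cam('wrist')
g=lambda u,v:(140+u/2.8-.3,v/2.8-.3)
P=lambda u,v,z:p2w(C,g(u,v),z)[:2]
L1,L2=P(247,10,.04),P(247,600,.04);R1,R2=P(580,10,.04),P(540,600,.04)
for a,b in ((L1,L2),(R1,R2)): d=a-b; print('yaw',np.arctan2(d[1],d[0]),a,b)
print('width',)
d=(L1-L2)/np.linalg.norm(L1-L2)+(R1-R2)/np.linalg.norm(R1-R2); d/=np.linalg.norm(d); n=np.array([-d[1],d[0]])
print('d',d,'yaw',np.arctan2(d[1],d[0]),'width',(L1-R1)@n,(L2-R2)@n, 'centre n',((L1+R1)/2)@n,((L2+R2)/2)@n)
po=P(650,335,.036);mk=P(735,21,.03);print('pointer',po,'mark',mk,'diff along',(mk-po)@d)
kn=P(50,20,.09);pv=P(103,316,.085); print('knob',kn,'piv',pv,'len',np.linalg.norm(kn-pv))
print('post',P(84,600,.09))
"
```

```text
yaw 1.1418295744925429 [ 0.47245919 -0.2359064 ] [ 0.40076783 -0.39265301]
yaw 1.1507741403188836 [ 0.55877578 -0.27154535] [ 0.4885074 -0.4288864]
width
d [0.41186017 0.91124706] yaw 1.146301857405713 width 0.09333400145295727 0.0948755138355555 centre n -0.5743544953849988 -0.574354396142301
pointer [ 0.54917825 -0.36369175] mark [ 0.6016879  -0.28980803] diff along 0.08895295852225482
knob [ 0.42954497 -0.23332045] piv [ 0.40922166 -0.29888015] len 0.06863753717640292
post [ 0.37171279 -0.36498034]
```

```bash
python3 -c "
from h import *
go(.4511,-.3965,.145)
C=cam('wrist');s=st()
print(p2w(C,(281,274.5),s['tcp_pos'][2]-.0917+.026), s['tcp_pos'])"
python3 -m handwheel '[{"grip":0,"linear":[45,0,4],"spin":0},{"grip":0,"linear":[45,0,0],"spin":0},{"grip":0,"linear":[32,0,0],"spin":0},{"grip":0,"linear":[0,0,0],"spin":0}]' >/dev/null; python3 -c "
from h import *
show();go(.4511,-.3965,.1245)"
```

```text
tool mm total [128.4  -0.2   5. ] per row/1 [128.4  -0.2   5. ]
[ 0.45257357 -0.39299295  0.20774067] [ 0.45259648 -0.39277795  0.27344067]
t33.48 tcp [ 453.9 -391.3  149. ] tip z 71.0 jawyaw -0.385 j6 -0.448 F [ 0.3  0.4 -0.3] T [-0.09  0.06  0.03] grip 25.3 toolx [ 0.006  0.006 -1.   ]
tool mm total [24.5 -0.7  6. ] per row/1 [24.5 -0.7  6. ]
```

```bash
python3 -m handwheel '[{"grip":0,"linear":[10,-0.5,6],"spin":0},{"grip":0,"linear":[10,0,0],"spin":0},{"grip":0,"linear":[3,0,0],"spin":0},{"grip":0,"linear":[0,0,0],"spin":0}]' >/dev/null; python3 -c "
from h import *
show();go(.4511,-.3965,.1230)"
```

```text
t33.98 tcp [ 452.5 -396.9  128. ] tip z 50.0 jawyaw -0.383 j6 -0.459 F [ 0.5  0.2 -0.7] T [-0.06  0.12  0.02] grip 25.2 toolx [ 0.009  0.003 -1.   ]
tool mm total [ 5.  -1.5  0.2] per row/1 [ 5.  -1.5  0.2]
```

```bash
python3 -m handwheel '[{"grip":0,"linear":[4,-1.5,0],"spin":0},{"grip":0,"linear":[1,0,0],"spin":0}]' >/dev/null; python3 -c "
from h import *
show();go(.4511,-.3965,.1230)"
```

```text
t34.23 tcp [ 451.1 -396.4  123.3] tip z 45.3 jawyaw -0.383 j6 -0.460 F [-0.7  0.3 -1.8] T [-0.15  0.12 -0.01] grip 24.7 toolx [ 0.009  0.002 -1.   ]
tool mm total [0.3 0.  0.1] per row/1 [0.3 0.  0.1]
```

```bash
python3 -m handwheel '[{"grip":0,"linear":[0.5,0,0],"spin":0},{"grip":30,"linear":[0,0,0],"spin":0},{"grip":42,"linear":[0,0,0],"spin":0},{"grip":42,"linear":[0,0,0],"spin":0},{"grip":42,"linear":[-20,0,0],"spin":0},{"grip":42,"linear":[-50,0,0],"spin":0},{"grip":42,"linear":[-50,0,0],"spin":0},{"grip":42,"linear":[0,0,0],"spin":0}]' >/dev/null; python3 -c "
from h import *
show();go(.585,.128,.22,None)
f=grab_frame('wrist');cv2.imwrite('pics/e1.png',f[:,:,::-1])
f=grab_frame('top');crop(f,210,125,310,255,4.5,'d3')"
```

```text
t35.23 tcp [ 450.1 -396.8  246.4] tip z 168.4 jawyaw -0.383 j6 -0.458 F [-0.1  0.2 -0.9] T [-0.09  0.11 -0.01] grip 42.0 toolx [ 0.009  0.002 -1.   ]
tool mm total [  28.6  -71.2 -537.1] per row/1 [  28.6  -71.2 -537.1]
```

View pics/e1.png

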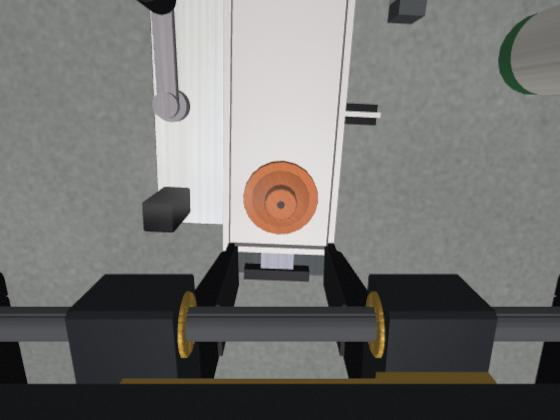

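View pics/d3.png

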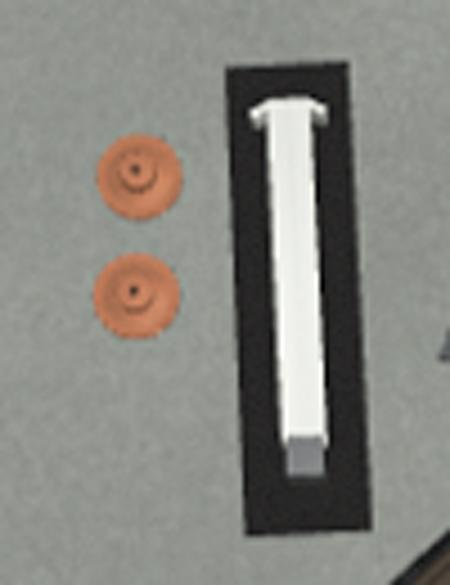

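```bash
python3 -m handwheel '[{"grip":62,"linear":[0,-7,-52],"spin":0},{"grip":62,"linear":[0,-7,-52],"spin":0},{"grip":62,"linear":[0,-7,-52],"spin":0},{"grip":62,"linear":[0,-7,-52],"spin":0},{"grip":62,"linear":[0,-7,-52],"spin":0},{"grip":62,"linear":[0,-7,-52],"spin":0},{"grip":62,"linear":[0,-7,-52],"spin":0},{"grip":62,"linear":[0,-7,-52],"spin":0},{"grip":62,"linear":[0,-7,-52],"spin":0},{"grip":62,"linear":[0,-7,-52],"spin":0},{"grip":62,"linear":[0,0,0],"spin":0}]' >/dev/null; python3 -c "
from h import *
show();go(.585,.128,.17,None)"
```

```text
t36.70 tcp [578.8 128.9 229.5] tip z 151.5 jawyaw -0.386 j6 0.478 F [ 0.   0.1 -0.3] T [-0.08  0.07  0.05] grip 62.2 toolx [-0.02   0.013 -1.   ]
tool mm total [59.4  7.4 -1.3] per row/1 [59.4  7.4 -1.3]
```

```bash
python3 -m handwheel '[{"grip":62,"linear":[30,5,0],"spin":0},{"grip":62,"linear":[25,2,0],"spin":0},{"grip":62,"linear":[0,0,0],"spin":0}]' >/dev/null; python3 -c "
from h import *
show()
f=grab_frame('wrist');cv2.imwrite('pics/e1.png',f[:,:,::-1])
hsv=cv2.cvtColor(f,cv2.COLOR_RGB2HSV);m=cv2.inRange(hsv,(4,120,60),(18,255,255))
n,l,s,c=cv2.connectedComponentsWithStats(m);print([(s[i],c[i]) for i in range(1,n) if s[i][4]>300])"
```

```text
t37.08 tcp [582.7 125.9 169.2] tip z 91.3 jawyaw -0.385 j6 0.469 F [ 0.3  0.1 -0. ] T [-0.12  0.1  -0.05] grip 62.3 toolx [-0.026  0.012 -1.   ]
[(array([ 362,  123,   93,   89, 6440], dtype=int32), array([407.56242236, 166.51583851])), (array([ 246,  168,   86,   84, 5636], dtype=int32), array([288.35432931, 209.8876863 ]))]
```

View pics/e1.png

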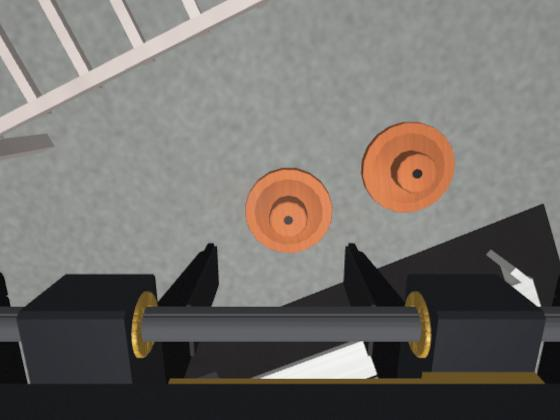

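```bash
cat >> h.py <<'E'
def hub(uv,z=.026,tipz=.012):
    s=st();C=cam('wrist',s);p=p2w(C,uv,z);print('hub',p.round(4))
    q=p.copy();q[2]=tipz; t=s['M'].T@(q-s['tcp_pos'])*1e3; t[0]-=78; print('tool move',t.round(1))
E
python3 -c "
from h import *
hub((288,220));hub((417,173))"
```

```text
hub [0.584 0.127 0.026]
tool move [80.3  4.8 -0.9]
hub [0.6716 0.126  0.026 ]
tool move [ 78.1  86.3 -32.9]
```

```bash
python3 -m handwheel '[{"grip":62,"linear":[34,3,0],"spin":0},{"grip":62,"linear":[32,1.8,-0.9],"spin":0},{"grip":62,"linear":[8,0,0],"spin":0},{"grip":62,"linear":[0,0,0],"spin":0}]' >/dev/null; python3 -c "
from h import *
s=st();show();print((s['M'].T@(np.array([.584,.127,.012])-s['tcp_pos'])*1e3-[78,0,0]).round(1))"
```

```text
t37.62 tcp [587.5 124.5  98.3] tip z 20.3 jawyaw -0.387 j6 0.463 F [ 0.2  0.5 -0.4] T [-0.15  0.1   0.03] grip 62.1 toolx [-0.02   0.013 -1.   ]
[ 8.4 -2.2 -0.6]
```

```bash
python3 -m handwheel '[{"grip":62,"linear":[8.5,-2.2,-0.6],"spin":0},{"grip":40,"linear":[0,0,0],"spin":0},{"grip":0,"linear":[0,0,0],"spin":0},{"grip":0,"linear":[0,0,0],"spin":0},{"grip":0,"linear":[0,0,0],"spin":0},{"grip":0,"linear":[0,0,0],"spin":0}]' 30 >/dev/null; python3 -c "
from h import *
show();"
```

```text
t38.38 tcp [586.4 126.2  92.7] tip z 14.7 jawyaw -0.387 j6 0.465 F [-0.4 -0.4 -0.8] T [-0.06  0.04 -0.02] grip 25.3 toolx [-0.016  0.013 -1.   ]
```

```bash
python3 -m handwheel '[{"grip":0,"linear":[-30,0,0],"spin":0},{"grip":0,"linear":[-50,0,0],"spin":0},{"grip":0,"linear":[-50,0,0],"spin":0},{"grip":0,"linear":[0,0,0],"spin":0}]' >/dev/null; python3 -c "
from h import *
show();go(.4812,-.33,.22,None,9)"
```

```text
t38.88 tcp [588.3 124.3 225.3] tip z 147.3 jawyaw -0.387 j6 0.470 F [-0.3 -0.2 -1.1] T [-0.05  0.01 -0.01] grip 25.3 toolx [-0.018  0.013 -1.   ]
tool mm total [  1.4  72.5 461.2] per row/9 [ 0.2  8.1 51.2]
```

```bash
python3 -m handwheel '[{"grip":0,"linear":[0,8,51],"spin":0},{"grip":0,"linear":[0,8,51],"spin":0},{"grip":0,"linear":[0,8,51],"spin":0},{"grip":0,"linear":[0,8,51],"spin":0},{"grip":0,"linear":[0,8,51],"spin":0},{"grip":0,"linear":[0,8,51],"spin":0},{"grip":0,"linear":[0,8,51],"spin":0},{"grip":0,"linear":[0,8,51],"spin":0},{"grip":0,"linear":[0,8,51],"spin":0},{"grip":0,"linear":[0,0,0],"spin":0}]' >/dev/null; python3 -c "
from h import *
show();go(.4812,-.33,.145,None,1)
f=grab_frame('wrist');cv2.imwrite('pics/e1.png',f[:,:,::-1])"
```

```text
t40.12 tcp [ 475.5 -340.5  210.4] tip z 132.5 jawyaw -0.385 j6 -0.343 F [ 0.4 -0.8 -1. ] T [-0.06  0.06  0.02] grip 24.9 toolx [-0.029  0.019 -0.999]
tool mm total [ 65.4   3.6 -11.4] per row/1 [ 65.4   3.6 -11.4]
```

View pics/e1.png

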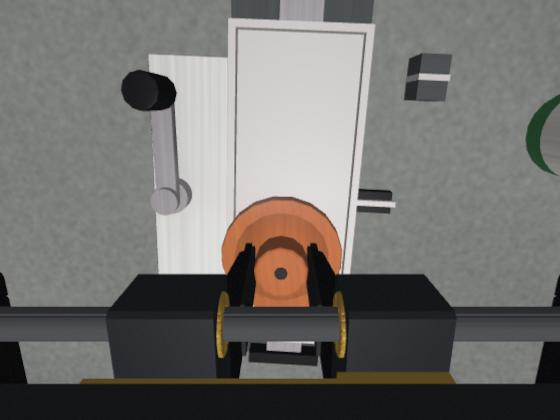

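```bash
python3 -c "
from h import *
C=cam('wrist');d=np.array([.4119,.9112]);n=np.array([-.9112,.4119])
for nm,q,z in [('farL in',(238,29),.04),('farR in',(365,33),.04),('farL out',(229,22),.04),('farR out',(373,27),.04),('pointer',(394,204),.036),('mark',(434,77),.03),('knob',(142,92),.09),('pivot',(166,202),.085)]:
  p=p2w(C,q,z)[:2];print(nm,p.round(4),'al %.4f n %.4f'%(p@d,p@n))
s=st();q=np.array([.4812,-.33,.0465]);print((s['M'].T@(q-s['tcp_pos'])*1e3-[78,0,0]).round(1))"
```

```text
farL in [ 0.49   -0.2122] al 0.0084 n -0.5339
farR in [ 0.5647 -0.2454] al 0.0090 n -0.6157
farL out [ 0.4862 -0.2062] al 0.0124 n -0.5280
farR out [ 0.5705 -0.244 ] al 0.0127 n -0.6204
pointer [ 0.5486 -0.3619] al -0.1038 n -0.6489
mark [ 0.6013 -0.2883] al -0.0150 n -0.6667
knob [ 0.4312 -0.2322] al -0.0340 n -0.4885
pivot [ 0.4133 -0.2939] al -0.0975 n -0.4977
[85.7  7.5 -9.1]
```

```bash
python3 -m handwheel '[{"grip":0,"linear":[30,4,-5],"spin":0},{"grip":0,"linear":[25,3,-4],"spin":0},{"grip":0,"linear":[10,0,0],"spin":0},{"grip":0,"linear":[0,0,0],"spin":0}]' >/dev/null; python3 -c "
from h import *
s=st();show();q=np.array([.4808,-.3306,.0465]);print((s['M'].T@(q-s['tcp_pos'])*1e3-[78,0,0]).round(1))"
```

```text
t40.67 tcp [ 484.1 -327.7  142.1] tip z 64.1 jawyaw -0.381 j6 -0.321 F [ 1.7 -0.4 -0.3] T [-0.11  0.09  0.01] grip 25.2 toolx [-0.032  0.022 -0.999]
[17.5  1.6  4.7]
```

```bash
python3 -m handwheel '[{"grip":0,"linear":[8,1.5,4.5],"spin":0},{"grip":0,"linear":[7,0,0],"spin":0},{"grip":0,"linear":[0,0,0],"spin":0}]' >/dev/null; python3 -c "
from h import *
s=st();show();q=np.array([.4808,-.3306,.0465]);print((s['M'].T@(q-s['tcp_pos'])*1e3-[78,0,0]).round(1))"
```

```text
t41.05 tcp [ 483.7 -332.5  127.5] tip z 49.6 jawyaw -0.380 j6 -0.328 F [ 0.3  0.1 -0.9] T [-0.09  0.08 -0.02] grip 25.0 toolx [-0.03   0.02  -0.999]
[ 3.1 -0.5 -0.1]
```

```bash
python3 -m handwheel '[{"grip":0,"linear":[2.5,0,0],"spin":0},{"grip":0,"linear":[0.5,0,0],"spin":0},{"grip":0,"linear":[0,0,0],"spin":0}]' >/dev/null; python3 -c "
from h import *
s=st();show();q=np.array([.4808,-.3306,.0465]);print((s['M'].T@(q-s['tcp_pos'])*1e3-[78,0,0]).round(1))"
```

```text
t41.42 tcp [ 483.7 -332.7  124.9] tip z 46.9 jawyaw -0.381 j6 -0.328 F [-0.6 -0.1 -1.1] T [-0.03  0.06 -0.01] grip 25.3 toolx [-0.03   0.02  -0.999]
[ 0.5 -0.7 -0.3]
```

```bash
python3 -m handwheel '[{"grip":0,"linear":[0.5,0,0],"spin":0},{"grip":30,"linear":[0,0,0],"spin":0},{"grip":42,"linear":[0,0,0],"spin":0},{"grip":42,"linear":[0,0,0],"spin":0},{"grip":42,"linear":[-20,0,0],"spin":0},{"grip":42,"linear":[-50,0,0],"spin":0},{"grip":42,"linear":[-50,0,0],"spin":0},{"grip":42,"linear":[0,0,0],"spin":0}]' >/dev/null; python3 -c "
from h import *
show();go(.6716,.127,.22,None,9)
f=grab_frame('wrist');cv2.imwrite('pics/e1.png',f[:,:,::-1])
f=grab_frame('top');crop(f,210,125,310,255,4.5,'d3')"
```

```text
t42.42 tcp [ 487.4 -335.2  247.8] tip z 169.8 jawyaw -0.381 j6 -0.329 F [ 0.5 -0.2 -1.4] T [-0.05  0.07  0.01] grip 41.6 toolx [-0.03   0.02  -0.999]
tool mm total [ 3.160e+01  3.000e-01 -4.973e+02] per row/9 [  3.5   0.  -55.3]
```

View pics/e1.png

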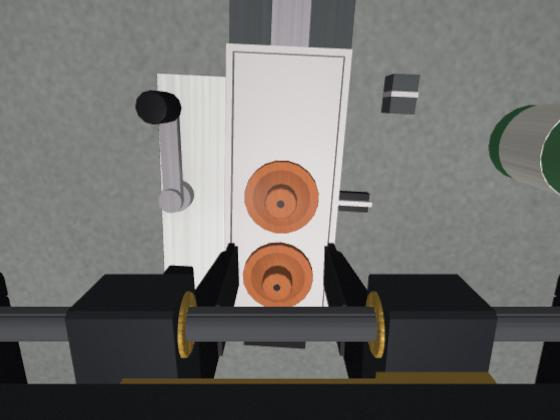

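View pics/d3.png

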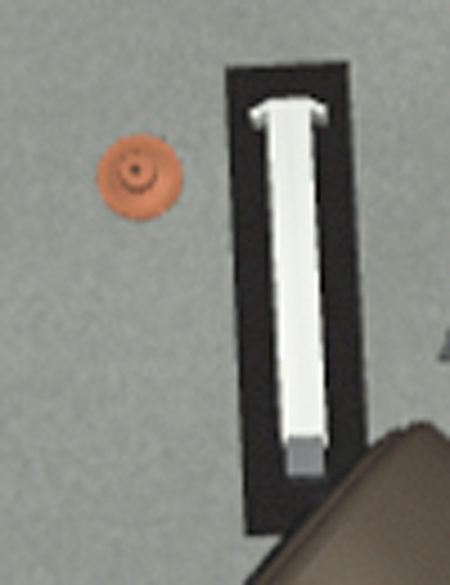

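```bash
python3 -m handwheel '[{"grip":62,"linear":[0,0,-55],"spin":0},{"grip":62,"linear":[0,0,-55],"spin":0},{"grip":62,"linear":[0,0,-55],"spin":0},{"grip":62,"linear":[0,0,-55],"spin":0},{"grip":62,"linear":[0,0,-55],"spin":0},{"grip":62,"linear":[0,0,-55],"spin":0},{"grip":62,"linear":[0,0,-55],"spin":0},{"grip":62,"linear":[0,0,-55],"spin":0},{"grip":62,"linear":[0,0,-50],"spin":0},{"grip":62,"linear":[0,0,0],"spin":0}]' >/dev/null; python3 -c "
from h import *
show();go(.6716,.127,.172,None)"
```

```text
t43.77 tcp [670.7 134.7 229.8] tip z 151.9 jawyaw -0.385 j6 0.459 F [-0.6 -0.5 -0.4] T [-0.11  0.06 -0.03] grip 61.9 toolx [-0.06   0.029 -0.998]
tool mm total [57.4  7.5  7. ] per row/1 [57.4  7.5  7. ]
```

```bash
python3 -m handwheel '[{"grip":62,"linear":[0,-55,22],"spin":0},{"grip":62,"linear":[0,-55,22],"spin":0},{"grip":62,"linear":[0,-55,22],"spin":0}]' >/dev/null; python3 -c "
from h import *
show()"; python3 -m handwheel '[{"grip":62,"linear":[0,0,0],"spin":0},{"grip":62,"linear":[0,0,0],"spin":0}]' >/dev/null; python3 -c "
from h import *
show()"; python3 -m handwheel '[{"grip":62,"linear":[0,18,-7],"spin":0},{"grip":62,"linear":[0,18,-7],"spin":0},{"grip":62,"linear":[0,18,-7],"spin":0},{"grip":62,"linear":[0,18,-7],"spin":0}]' >/dev/null; python3 -c "
from h import *
show()"
```

```text
t44.15 tcp [489.  133.7 234.3] tip z 156.5 jawyaw -0.386 j6 0.480 F [1.2 0.2 0.4] T [-0.1   0.01 -0.03] grip 62.0 toolx [-0.068  0.027 -0.997]
t44.40 tcp [485.2 132.6 233.3] tip z 155.5 jawyaw -0.387 j6 0.479 F [0.7 0.7 0.7] T [-0.12  0.03 -0.01] grip 62.3 toolx [-0.072  0.027 -0.997]
t44.90 tcp [567.  129.6 224.7] tip z 146.9 jawyaw -0.389 j6 0.465 F [ 0.6  0.5 -0.4] T [-0.14  0.04  0.01] grip 61.8 toolx [-0.074  0.026 -0.997]
```

```bash
python3 -m handwheel '[{"grip":62,"linear":[0,0,0],"spin":0},{"grip":62,"linear":[0,0,0],"spin":0},{"grip":62,"linear":[0,0,0],"spin":0},{"grip":62,"linear":[0,0,0],"spin":0},{"grip":62,"linear":[0,0,0],"spin":0},{"grip":62,"linear":[0,0,0],"spin":0}]' >/dev/null; python3 -c "
from h import *
show()"; python3 -m handwheel '[{"grip":62,"linear":[-20,0,0],"spin":0},{"grip":62,"linear":[-20,0,0],"spin":0},{"grip":62,"linear":[-20,0,0],"spin":0}]' >/dev/null; python3 -c "
from h import *
show()"; python3 -m handwheel '[{"grip":62,"linear":[20,0,0],"spin":0},{"grip":62,"linear":[20,0,0],"spin":0},{"grip":62,"linear":[20,0,0],"spin":0}]' >/dev/null; python3 -c "
from h import *
show()"
```

```text
t45.65 tcp [567.  128.8 223.1] tip z 145.4 jawyaw -0.390 j6 0.465 F [ 0.1  0.2 -1.3] T [-0.11  0.04 -0.03] grip 62.3 toolx [-0.076  0.026 -0.997]
t46.02 tcp [571.1 127.2 283.3] tip z 205.6 jawyaw -0.390 j6 0.468 F [-0.2  0.7 -0.5] T [-0.1   0.04  0.05] grip 62.1 toolx [-0.079  0.026 -0.997]
t46.40 tcp [567.4 129.  225.7] tip z 147.9 jawyaw -0.389 j6 0.465 F [ 0.4 -0.4 -0.5] T [-0.12  0.   -0.01] grip 61.9 toolx [-0.072  0.026 -0.997]
```

```bash
python3 -m handwheel '[{"grip":62,"linear":[-60,0,0],"spin":0},{"grip":62,"linear":[-60,0,0],"spin":0}]' >/dev/null; python3 -c "
from h import *
show()"; python3 -m handwheel '[{"grip":62,"linear":[60,0,0],"spin":0},{"grip":62,"linear":[60,0,0],"spin":0}]' >/dev/null; python3 -c "
from h import *
show()"; python3 -m handwheel '[{"grip":62,"linear":[-60,0,0],"spin":0},{"grip":62,"linear":[-60,0,0],"spin":0}]' >/dev/null; python3 -c "
from h import *
show()";python3 -m handwheel '[{"grip":62,"linear":[30,0,0],"spin":0},{"grip":62,"linear":[30,0,0],"spin":0},{"grip":62,"linear":[30,0,0],"spin":0},{"grip":62,"linear":[30,0,0],"spin":0}]' >/dev/null; python3 -c "
from h import *
show()"
```

```text
t46.65 tcp [575.1 125.8 342.3] tip z 264.6 jawyaw -0.390 j6 0.470 F [0.7 0.3 0.3] T [-0.09  0.02 -0.01] grip 62.2 toolx [-0.084  0.025 -0.996]
t46.90 tcp [568.5 129.2 229.2] tip z 151.4 jawyaw -0.389 j6 0.465 F [ 0.8  0.7 -0.5] T [-0.1  -0.   -0.01] grip 61.8 toolx [-0.066  0.027 -0.997]
t47.15 tcp [575.5 126.  340.6] tip z 262.9 jawyaw -0.390 j6 0.470 F [ 0.   0.1 -0.1] T [-0.1   0.05  0.01] grip 61.9 toolx [-0.086  0.025 -0.996]
t47.65 tcp [567.6 129.3 225. ] tip z 147.2 jawyaw -0.389 j6 0.465 F [ 0.2  0.9 -0.5] T [-0.1   0.07 -0.  ] grip 62.4 toolx [-0.072  0.026 -0.997]
```

```bash
python3 -m handwheel '[{"grip":62,"linear":[-20,0,0],"spin":0},{"grip":62,"linear":[-20,0,0],"spin":0},{"grip":62,"linear":[-20,0,0],"spin":0},{"grip":62,"linear":[-20,0,0],"spin":0},{"grip":62,"linear":[-20,0,0],"spin":0},{"grip":62,"linear":[-20,0,0],"spin":0},{"grip":62,"linear":[60,0,0],"spin":0},{"grip":62,"linear":[60,0,0],"spin":0}]' >/dev/null; python3 -c "
from h import *
show()"; python3 -m handwheel '[{"grip":62,"linear":[-10,0,0],"spin":0},{"grip":62,"linear":[-10,0,0],"spin":0},{"grip":62,"linear":[-10,0,0],"spin":0},{"grip":62,"linear":[-10,0,0],"spin":0},{"grip":62,"linear":[-10,0,0],"spin":0},{"grip":62,"linear":[-10,0,0],"spin":0},{"grip":62,"linear":[60,0,0],"spin":0}]' >/dev/null; python3 -c "
from h import *
show()"
```

```text
t48.65 tcp [568.1 129.6 228.2] tip z 150.4 jawyaw -0.389 j6 0.465 F [ 1.5 -0.7 -0.9] T [-0.03  0.    0.  ] grip 62.1 toolx [-0.067  0.027 -0.997]
t49.52 tcp [571.4 129.7 241.1] tip z 163.3 jawyaw -0.388 j6 0.465 F [ 1.  -0.2 -1. ] T [-0.11  0.    0.02] grip 62.0 toolx [-0.053  0.028 -0.998]
```

```bash
python3 -m handwheel '[{"grip":62,"linear":[-11,0,0],"spin":0},{"grip":62,"linear":[-11,0,0],"spin":0},{"grip":62,"linear":[-11,0,0],"spin":0},{"grip":62,"linear":[-11,0,0],"spin":0},{"grip":62,"linear":[-11,0,0],"spin":0},{"grip":62,"linear":[62,0,0],"spin":0},{"grip":62,"linear":[-11,0,0],"spin":0},{"grip":62,"linear":[-11,0,0],"spin":0},{"grip":62,"linear":[-11,0,0],"spin":0},{"grip":62,"linear":[-11,0,0],"spin":0},{"grip":62,"linear":[-11,0,0],"spin":0},{"grip":62,"linear":[62,0,0],"spin":0}]' >/dev/null; python3 -c "
from h import *
show()"
```

```text
t51.02 tcp [576.5 130.2 251.9] tip z 174.0 jawyaw -0.388 j6 0.465 F [ 1.3 -0.9 -2.1] T [-0.08  0.05 -0.03] grip 61.9 toolx [-0.03   0.03  -0.999]
```

```bash
python3 -m handwheel '[{"grip":62,"linear":[-11,0,0],"spin":0},{"grip":62,"linear":[-11,0,0],"spin":0},{"grip":62,"linear":[-11,0,0],"spin":0},{"grip":62,"linear":[-11,0,0],"spin":0},{"grip":62,"linear":[-11,0,0],"spin":0},{"grip":62,"linear":[62,0,0],"spin":0},{"grip":62,"linear":[-11,0,0],"spin":0},{"grip":62,"linear":[-11,0,0],"spin":0},{"grip":62,"linear":[-11,0,0],"spin":0},{"grip":62,"linear":[-11,0,0],"spin":0},{"grip":62,"linear":[-11,0,0],"spin":0},{"grip":62,"linear":[62,0,0],"spin":0}]' >/dev/null; python3 -c "
from h import *
show()"
```

```text
t52.52 tcp [581.4 130.6 263.6] tip z 185.6 jawyaw -0.388 j6 0.466 F [ 1.4 -0.1 -1.7] T [-0.12  0.05  0.02] grip 62.0 toolx [-0.006  0.033 -0.999]
```

```bash
python3 -m handwheel '[{"grip":62,"linear":[20,28,-10],"spin":0},{"grip":62,"linear":[20,28,-10],"spin":0},{"grip":62,"linear":[20,28,-10],"spin":0},{"grip":62,"linear":[20,0,0],"spin":0},{"grip":62,"linear":[0,0,0],"spin":0}]' >/dev/null; python3 -c "
from h import *
show()
f=grab_frame('wrist');cv2.imwrite('pics/e1.png',f[:,:,::-1])
crop(f,200,100,360,260,4,'e2')"
```

```text
t53.15 tcp [670.5 129.2 179.6] tip z 101.6 jawyaw -0.387 j6 0.448 F [0.4 0.1 0.5] T [-0.13  0.11 -0.03] grip 61.9 toolx [-0.011  0.032 -0.999]
```

View pics/e1.png

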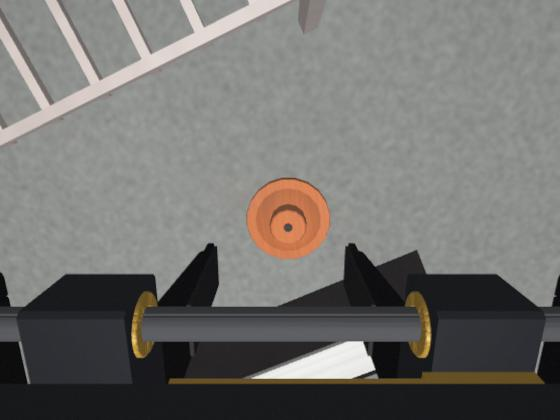

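```bash
python3 -c "
from h import *
hub((288,228))"
```

```text
hub [0.6708 0.125  0.026 ]
tool move [90.5  5.   8.5]
```

```bash
python3 -m handwheel '[{"grip":62,"linear":[28,2,3],"spin":0},{"grip":62,"linear":[28,1,3],"spin":0},{"grip":62,"linear":[20,1,2],"spin":0},{"grip":62,"linear":[0,0,0],"spin":0}]' >/dev/null; python3 -c "
from h import *
s=st();show();print((s['M'].T@(np.array([.6708,.1255,.012])-s['tcp_pos'])*1e3-[78,0,0]).round(1))"
```

```text
t53.70 tcp [671.  123.3 108.6] tip z 30.7 jawyaw -0.386 j6 0.430 F [0.4 0.5 0.4] T [-0.13  0.1   0.01] grip 61.9 toolx [-0.002  0.033 -0.999]
[18.6  0.4  0.9]
```

```bash
python3 -m handwheel '[{"grip":62,"linear":[12,0.4,0.9],"spin":0},{"grip":62,"linear":[6,0,0],"spin":0},{"grip":62,"linear":[1,0,0],"spin":0}]' >/dev/null; python3 -c "
from h import *
s=st();show();print((s['M'].T@(np.array([.6708,.1255,.012])-s['tcp_pos'])*1e3-[78,0,0]).round(1))"
```

```text
t54.08 tcp [671.8 123.2  90.9] tip z 12.9 jawyaw -0.386 j6 0.428 F [ 0.8 -0.   0.3] T [-0.14  0.06 -0.05] grip 61.9 toolx [ 0.001  0.034 -0.999]
[ 0.9 -0.9  0.7]
```

```bash
python3 -m handwheel '[{"grip":40,"linear":[0,0,0],"spin":0},{"grip":0,"linear":[0,0,0],"spin":0},{"grip":0,"linear":[0,0,0],"spin":0},{"grip":0,"linear":[0,0,0],"spin":0},{"grip":0,"linear":[0,0,0],"spin":0}]' 30 >/dev/null; python3 -c "
from h import *
show()";  python3 -m handwheel '[{"grip":0,"linear":[-15,0,0],"spin":0},{"grip":0,"linear":[-25,0,0],"spin":0},{"grip":0,"linear":[-30,0,0],"spin":0},{"grip":0,"linear":[-30,0,0],"spin":0},{"grip":0,"linear":[-30,0,0],"spin":0},{"grip":0,"linear":[0,0,0],"spin":0}]' >/dev/null; python3 -c "
from h import *
show();go(.511,-.2635,.22,None,12)"
```

```text
t54.70 tcp [672.1 123.3  91.7] tip z 13.8 jawyaw -0.386 j6 0.428 F [-0.4 -0.3 -0.4] T [-0.1   0.01  0.05] grip 25.0 toolx [ 0.002  0.034 -0.999]
t55.45 tcp [671.8 118.6 230.3] tip z 152.3 jawyaw -0.386 j6 0.435 F [ 0.2 -0.  -1.1] T [-0.2   0.05  0.05] grip 25.5 toolx [ 0.004  0.034 -0.999]
tool mm total [ -3.3  -4.9 414.6] per row/12 [-0.3 -0.4 34.6]
```

```bash
python3 -m handwheel '[{"grip":0,"linear":[0,0,34],"spin":0},{"grip":0,"linear":[0,0,34],"spin":0},{"grip":0,"linear":[0,0,34],"spin":0},{"grip":0,"linear":[0,0,34],"spin":0},{"grip":0,"linear":[0,0,34],"spin":0},{"grip":0,"linear":[0,0,34],"spin":0},{"grip":0,"linear":[0,0,34],"spin":0},{"grip":0,"linear":[0,0,34],"spin":0},{"grip":0,"linear":[0,0,34],"spin":0},{"grip":0,"linear":[0,0,34],"spin":0},{"grip":0,"linear":[0,0,34],"spin":0},{"grip":0,"linear":[0,0,34],"spin":0}]' >/dev/null; python3 -m handwheel '[{"grip":0,"linear":[0,0,0],"spin":0}]' >/dev/null;python3 -c "
from h import *
s=st();show();q=np.array([.5109,-.2644,.0455]);print((s['M'].T@(q-s['tcp_pos'])*1e3-[78,0,0]).round(1))
f=grab_frame('wrist');cv2.imwrite('pics/e1.png',f[:,:,::-1])"
```

```text
t57.08 tcp [ 508.7 -269.   207.9] tip z 130.0 jawyaw -0.385 j6 -0.247 F [ 0.4 -0.3 -1. ] T [-0.06  0.06 -0.02] grip 25.4 toolx [-0.008  0.038 -0.999]
[84.5  3.9  0.1]
```

View pics/e1.png

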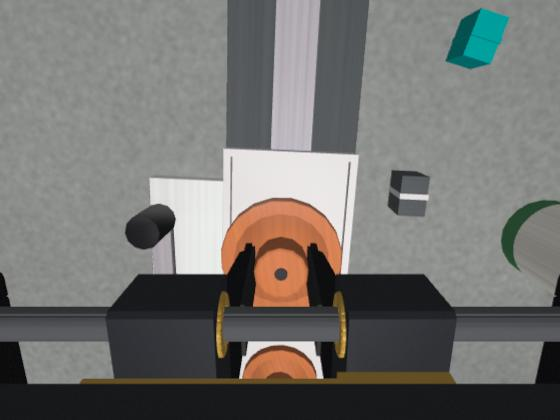

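```bash
python3 -m handwheel '[{"grip":0,"linear":[26,2,0],"spin":0},{"grip":0,"linear":[24,1,0],"spin":0},{"grip":0,"linear":[14,0,0],"spin":0},{"grip":0,"linear":[0,0,0],"spin":0}]' >/dev/null; python3 -c "
from h import *
s=st();show();q=np.array([.5109,-.2644,.0455]);print((s['M'].T@(q-s['tcp_pos'])*1e3-[78,0,0]).round(1))"
```

```text
t57.62 tcp [ 512.2 -263.4  141.9] tip z 63.9 jawyaw -0.382 j6 -0.247 F [ 0.3 -1.3 -0.8] T [-0.14  0.07 -0.05] grip 25.1 toolx [-0.009  0.039 -0.999]
[18.2  1.4  4.6]
```

```bash
python3 -m handwheel '[{"grip":0,"linear":[8,1,4],"spin":0},{"grip":0,"linear":[6,0,0],"spin":0},{"grip":0,"linear":[2,0,0],"spin":0},{"grip":0,"linear":[0,0,0],"spin":0}]' >/dev/null; python3 -c "
from h import *
s=st();show();q=np.array([.5109,-.2644,.0455]);print((s['M'].T@(q-s['tcp_pos'])*1e3-[78,0,0]).round(1))"
```

```text
t58.12 tcp [ 512.1 -267.1  126.2] tip z 48.3 jawyaw -0.381 j6 -0.255 F [ 0.2 -0.6 -0.1] T [-0.1   0.12  0.03] grip 24.9 toolx [-0.007  0.038 -0.999]
[ 2.8 -0.5  0.6]
```

```bash
python3 -m handwheel '[{"grip":0,"linear":[2.3,0,0.5],"spin":0},{"grip":0,"linear":[0.5,0,0],"spin":0},{"grip":30,"linear":[0,0,0],"spin":0},{"grip":42,"linear":[0,0,0],"spin":0},{"grip":42,"linear":[0,0,0],"spin":0},{"grip":42,"linear":[-15,0,0],"spin":0},{"grip":42,"linear":[-30,0,0],"spin":0},{"grip":42,"linear":[-30,0,0],"spin":0},{"grip":42,"linear":[-30,0,0],"spin":0},{"grip":42,"linear":[0,0,0],"spin":0}]' >/dev/null; python3 -c "
from h import *
s=st();show()
f=grab_frame('wrist');cv2.imwrite('pics/e1.png',f[:,:,::-1])"
```

```text
t59.38 tcp [ 512.9 -271.8  236.2] tip z 158.3 jawyaw -0.381 j6 -0.248 F [-0.3  0.2  0.1] T [-0.11  0.06  0.01] grip 42.3 toolx [-0.004  0.036 -0.999]
```

View pics/e1.png

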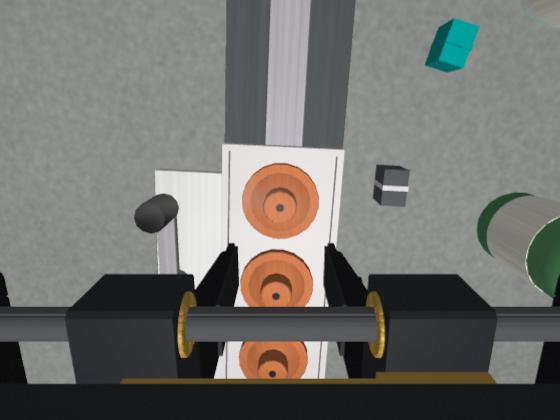

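```bash
python3 -c "
from h import *
f=cv2.imread('pics/e1.png')[:,:,::-1];crop(f,120,150,420,300,2.6,'e2')"
```

```text
(no output)
```

View pics/e2.png

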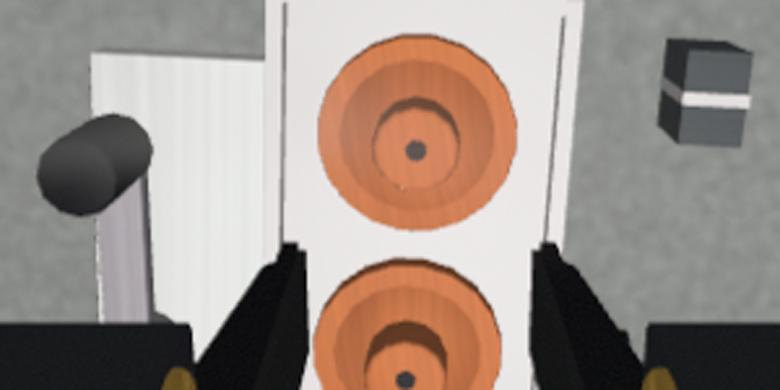

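```bash
python3 -c "
from h import *
C=cam('wrist');d=np.array([.4119,.9112]);n=np.array([-.9112,.4119])
g=lambda u,v:(120+u/2.6-.3,150+v/2.6-.3)
for nm,q,z in [('knob',(78,177),.09),('mark',(717,101),.03),('marktop2',(717,101),.03)]:
  p=p2w(C,g(*q),z)[:2];print(nm,p.round(4),'al %.4f n %.4f'%(p@d,p@n))
print('cone1',p2w(C,g(416,150),.057)[:2])
go(.4345,-.233,.22,-.425)
"
```

```text
knob [ 0.4306 -0.232 ] al -0.0340 n -0.4879
mark [ 0.6003 -0.29  ] al -0.0170 n -0.6665
marktop2 [ 0.6003 -0.29  ] al -0.0170 n -0.6665
cone1 [ 0.51043336 -0.26440221]
tool mm total [ 16.7 -86.4  -6.2] per row/1 [ 16.7 -86.4  -6.2]
yaw err mod pi -0.044 -> spin 0.044 (or -3.098) j6 -0.248364898100714
if spin done first: [ 16.6 -86.6  -2.4]
```

```bash
python3 -m handwheel '[{"grip":60,"linear":[0,-28,0],"spin":0.044},{"grip":60,"linear":[0,-28,0],"spin":0},{"grip":60,"linear":[0,-28,0],"spin":0},{"grip":60,"linear":[0,0,0],"spin":0}]' >/dev/null; python3 -c "
from h import *
show()
f=grab_frame('wrist');cv2.imwrite('pics/e1.png',f[:,:,::-1])"
```

```text
t59.92 tcp [ 432.2 -236.1  234.1] tip z 156.2 jawyaw -0.427 j6 -0.240 F [ 0.2 -1.3  0.1] T [-0.11  0.03 -0.02] grip 60.1 toolx [-0.01   0.04  -0.999]
```

View pics/e1.png

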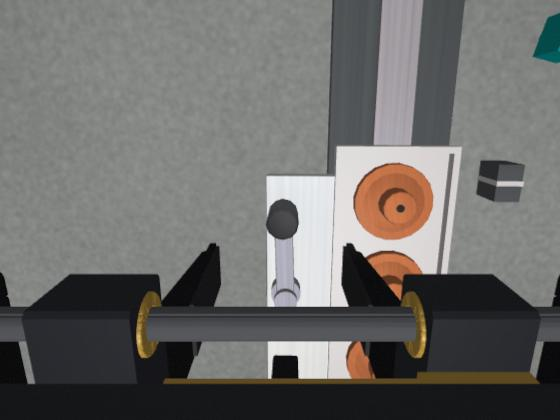

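```bash
python3 -c "
from h import *
hub((283,224),.09,.064)
C=cam('wrist')
print(p2w(C,(286,289),.08))"
```

```text
hub [ 0.4322 -0.2332  0.09  ]
tool move [92.2  1.8  2.7]
[ 0.41264533 -0.28130848  0.08      ]
```

```bash
python3 -m handwheel '[{"grip":50,"linear":[28,1,1],"spin":0},{"grip":50,"linear":[28,1,1],"spin":0},{"grip":50,"linear":[22,0,1],"spin":0},{"grip":50,"linear":[6,0,0],"spin":0},{"grip":50,"linear":[0,0,0],"spin":0}]' >/dev/null; python3 -c "
from h import *
s=st();show();print((s['M'].T@(np.array([.4322,-.2332,.064])-s['tcp_pos'])*1e3-[78,0,0]).round(1))"
```

```text
t60.60 tcp [ 436.5 -238.9  146.7] tip z 68.8 jawyaw -0.427 j6 -0.252 F [-0.9 -0.7 -0.5] T [-0.09  0.05 -0.02] grip 50.1 toolx [-0.007  0.038 -0.999]
[ 4.9 -4.5 -0.8]
```

Now close loosely (to about 26 mm) around the knob.

```bash
python3 -m handwheel '[{"grip":50,"linear":[4,-4.5,-0.8],"spin":0},{"grip":30,"linear":[0,0,0],"spin":0},{"grip":26,"linear":[0,0,0],"spin":0},{"grip":26,"linear":[0,0,0],"spin":0}]' 15 >/dev/null; python3 -c "
from h import *
s=st();show();print((s['M'].T@(np.array([.4322,-.2332,.064])-s['tcp_pos'])*1e3-[78,0,0]).round(1))"
```

```text
t61.10 tcp [ 433.2 -236.4  144.4] tip z 66.5 jawyaw -0.426 j6 -0.253 F [ 0.1  0.4 -0.8] T [-0.15  0.04 -0.04] grip 27.7 toolx [-0.005  0.036 -0.999]
[ 2.5 -0.7 -0. ]
```

```bash
cat >> h.py <<'E'
def lever(piv,yaw0=1.146):
    s=st(); g=(s['tcp_pos']+.072*s['M'][:,0])[:2]-np.array(piv); a=np.arctan2(g[1],g[0])-yaw0
    print('lever ang %.3f r %.1f jaw-rel %.3f'%(a,1e3*np.hypot(*g),(s['yaw']+0.425)))
E
python3 -m handwheel '[{"grip":26,"linear":[0,-9.8,0.7],"spin":-0.14},{"grip":26,"linear":[0,-9.8,0.7],"spin":-0.14},{"grip":26,"linear":[0,-9.8,0.7],"spin":-0.14}]' >/dev/null; python3 -c "
from h import *
show();lever((.4034,-.297))
f=grab_frame('wrist');cv2.imwrite('pics/e1.png',f[:,:,::-1])"
```

```text
t61.48 tcp [ 405.1 -230.6  145.3] tip z 67.4 jawyaw 0.006 j6 -0.715 F [-0.4  0.1 -0.2] T [-0.17 -0.22 -0.07] grip 25.9 toolx [-0.002  0.034 -0.999]
lever ang 0.403 r 68.9 jaw-rel 0.431
```

View pics/e1.png

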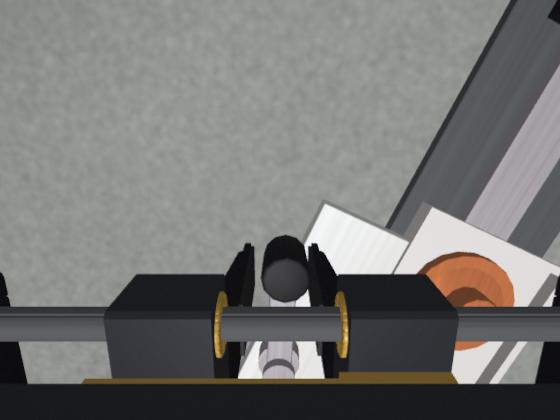

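```bash
python3 -m handwheel '[{"grip":26,"linear":[0,-9.8,0.7],"spin":-0.14},{"grip":26,"linear":[0,-9.8,0.7],"spin":-0.14},{"grip":26,"linear":[0,-9.8,0.7],"spin":-0.14},{"grip":26,"linear":[0,-9.8,0.7],"spin":-0.14},{"grip":26,"linear":[0,-9.8,0.7],"spin":-0.14}]' >/dev/null; python3 -c "
from h import *
show();lever((.4034,-.297))"
```

```text
t62.15 tcp [ 359.4 -247.9  145.6] tip z 67.6 jawyaw 0.722 j6 -1.528 F [ 2.2  0.3 -0.3] T [ 0.1  -0.22 -0.06] grip 26.2 toolx [-0.001  0.034 -0.999]
lever ang 1.132 r 67.8 jaw-rel 1.147
```

```bash
python3 -m handwheel '[{"grip":26,"linear":[0,-9.8,0.2],"spin":-0.14},{"grip":26,"linear":[0,-9,0.2],"spin":-0.12},{"grip":26,"linear":[0,-3,0],"spin":0}]' >/dev/null; python3 -c "
from h import *
show();lever((.4034,-.297))"
```

```text
t62.52 tcp [ 345.1 -264.6  145.5] tip z 67.5 jawyaw 0.983 j6 -1.840 F [ 6.7  6.5 -0.1] T [ 1.   -1.05 -0.05] grip 26.0 toolx [ 0.001  0.034 -0.999]
lever ang 1.456 r 67.9 jaw-rel 1.408
```

```bash
python3 -m handwheel '[{"grip":26,"linear":[0,1.5,0],"spin":0},{"grip":48,"linear":[0,0,0],"spin":0},{"grip":48,"linear":[0,0,0],"spin":0},{"grip":48,"linear":[-20,0,0],"spin":0},{"grip":48,"linear":[-30,0,0],"spin":0},{"grip":48,"linear":[-30,0,0],"spin":0},{"grip":48,"linear":[0,0,0],"spin":0}]' >/dev/null; python3 -c "
from h import *
show()
f=grab_frame('wrist');cv2.imwrite('pics/e1.png',f[:,:,::-1])
f=grab_frame('scene');crop(f,110,140,250,250,5,'e2')"
```

```text
t63.40 tcp [ 346.4 -266.   227.7] tip z 149.8 jawyaw 0.976 j6 -1.817 F [0.7 0.1 0.2] T [-0.07 -0.02 -0.03] grip 48.0 toolx [-0.     0.034 -0.999]
```

View pics/e1.png

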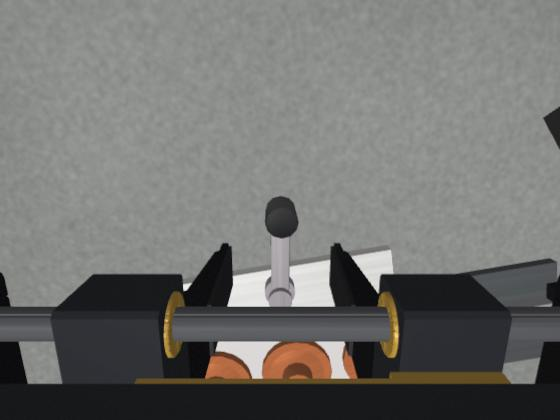

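View pics/e2.png

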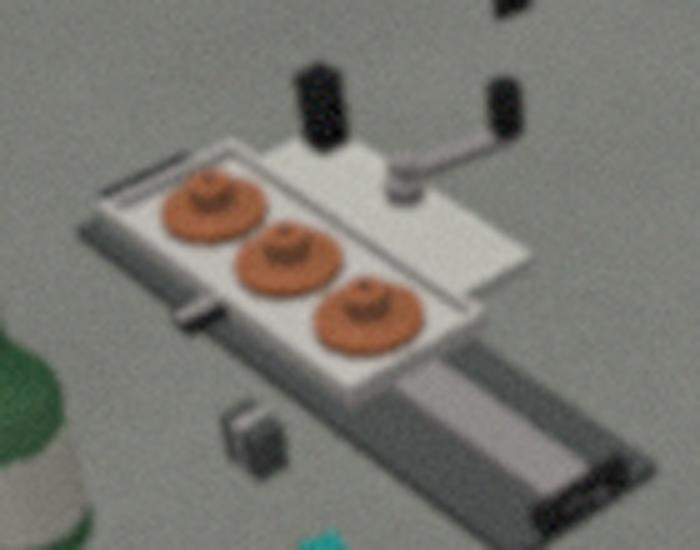

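```bash
python3 -c "
from h import *
go(.379,-.356,.225,1.146,3)"
```

```text
tool mm total [ -2.4 -56.4  78.1] per row/3 [ -0.8 -18.8  26. ]
yaw err mod pi 0.170 -> spin -0.170 (or 2.971) j6 -1.817159784064352
if spin done first: [ -2.5 -68.8  67.4]
```

```bash
python3 -m handwheel '[{"grip":50,"linear":[0,0,0],"spin":-0.17},{"grip":50,"linear":[0,-23,22],"spin":0},{"grip":50,"linear":[0,-23,22],"spin":0},{"grip":50,"linear":[0,-22,22],"spin":0},{"grip":50,"linear":[0,0,0],"spin":0}]' >/dev/null; python3 -c "
from h import *
show()
f=grab_frame('wrist');cv2.imwrite('pics/e1.png',f[:,:,::-1])"
```

```text
t64.12 tcp [ 378.2 -355.3  216.2] tip z 138.3 jawyaw 1.151 j6 -2.059 F [-0.7  0.1 -0.2] T [0.02 0.05 0.02] grip 50.1 toolx [-0.009  0.044 -0.999]
```

View pics/e1.png

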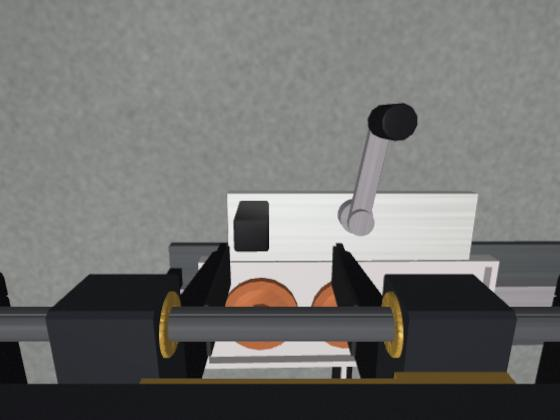

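```bash
python3 -c "
from h import *
f=cv2.imread('pics/e1.png')[:,:,::-1];f=np.clip(f.astype(int)*3,0,255).astype(np.uint8);crop(f,220,190,290,260,8,'e2')"
```

```text
(no output)
```

View pics/e2.png

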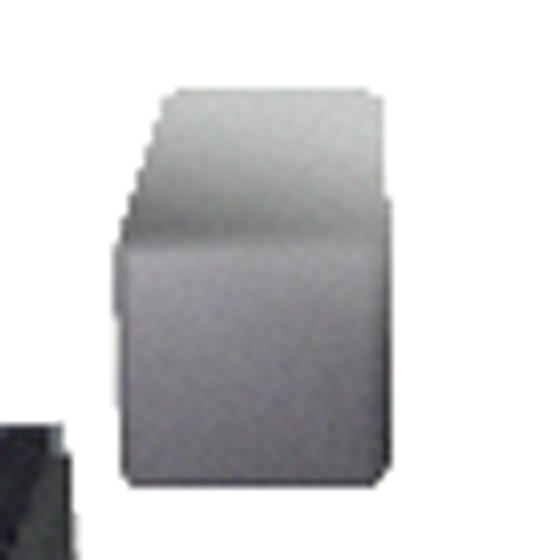

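```bash
python3 -c "
from h import *
hub((251.5,235.3),.09,.060)"
```

```text
hub [ 0.3701 -0.3666  0.09  ]
tool move [ 77.5 -20.2   2.3]
```

```bash
python3 -m handwheel '[{"grip":50,"linear":[0,-20,2],"spin":0},{"grip":50,"linear":[24,0,0],"spin":0},{"grip":50,"linear":[24,0,0],"spin":0},{"grip":50,"linear":[20,0,0],"spin":0},{"grip":50,"linear":[0,0,0],"spin":0}]' >/dev/null; python3 -c "
from h import *
s=st();show();print((s['M'].T@(np.array([.3701,-.3666,.060])-s['tcp_pos'])*1e3-[78,0,0]).round(1))"
```

```text
t64.80 tcp [ 367.9 -370.8  144.7] tip z 66.8 jawyaw 1.152 j6 -2.099 F [-0.8 -0.3  0.7] T [ 0.05 -0.01 -0.05] grip 49.7 toolx [-0.011  0.046 -0.999]
[6.8 1.5 2.7]
```

```bash
python3 -m handwheel '[{"grip":50,"linear":[5,1.5,2.7],"spin":0},{"grip":30,"linear":[0,0,0],"spin":0},{"grip":15,"linear":[0,0,0],"spin":0},{"grip":15,"linear":[0,0,0],"spin":0},{"grip":15,"linear":[0,0,0],"spin":0},{"grip":15,"linear":[0,0,0],"spin":0}]' 40 >/dev/null; python3 -c "
from h import *
s=st();show();M=s['M'];d=np.array([.4119,.9112,0]);print('tool dir of d',(M.T@d).round(3))
f=grab_frame('top');crop(f,330,150,450,270,5,'e2')"
```

```text
t65.55 tcp [ 371.4 -370.7  141.5] tip z 63.6 jawyaw 1.152 j6 -2.094 F [ 0.6  0.8 -2.8] T [-0.62  0.28 -0.22] grip 21.9 toolx [-0.009  0.044 -0.999]
tool dir of d [0.036 0.999 0.007]
```

View pics/e2.png

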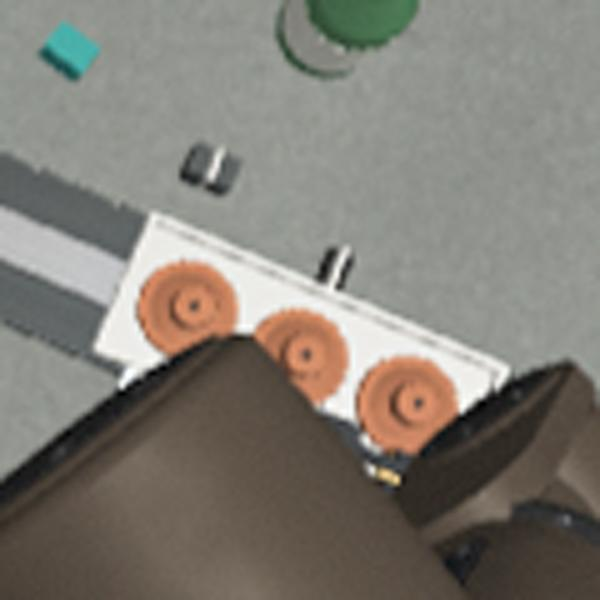

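```bash
python3 -m handwheel '[{"grip":15,"linear":[0,4,0],"spin":0},{"grip":15,"linear":[0.2,8,0],"spin":0},{"grip":15,"linear":[0.3,10,0],"spin":0},{"grip":15,"linear":[0.3,10,0],"spin":0}]' >/dev/null; python3 -c "
from h import *
s=st();show();print((s['tcp_pos'][:2]-[.3714,-.3707])@[.4119,.9112],(s['tcp_pos'][:2]-[.3714,-.3707])@[-.9112,.4119])"
```

```text
t66.10 tcp [ 383.1 -344.8  141.5] tip z 63.6 jawyaw 1.152 j6 -2.041 F [-3.8 -6.6 -3.4] T [-1.54  1.08 -0.23] grip 22.2 toolx [-0.01   0.037 -0.999]
0.028386735829420782 -3.711495395143233e-05
```

```bash
python3 -m handwheel '[{"grip":15,"linear":[0.3,10,0],"spin":0},{"grip":15,"linear":[0.3,10,0],"spin":0},{"grip":15,"linear":[0.3,10,0],"spin":0},{"grip":15,"linear":[0.3,10,0],"spin":0},{"grip":15,"linear":[0.3,8,0],"spin":0},{"grip":15,"linear":[0,4,0],"spin":0},{"grip":15,"linear":[0,0,0],"spin":0}]' >/dev/null; python3 -c "
from h import *
s=st();show();print((s['tcp_pos'][:2]-[.3714,-.3707])@[.4119,.9112],(s['tcp_pos'][:2]-[.3714,-.3707])@[-.9112,.4119])
f=grab_frame('top');crop(f,330,150,450,270,5,'e2')
f=grab_frame('scene');crop(f,110,140,250,250,5,'e3')
f=grab_frame('wrist');cv2.imwrite('pics/e1.png',f[:,:,::-1])"
```

```text
t66.97 tcp [ 403.2 -300.5  141.5] tip z 63.5 jawyaw 1.151 j6 -1.947 F [ 4.1  3.7 -0.8] T [ 0.67 -0.43 -0.28] grip 22.1 toolx [-0.011  0.03  -0.999]
0.07703809505843627 -8.060610219380308e-05
```

View pics/e2.png

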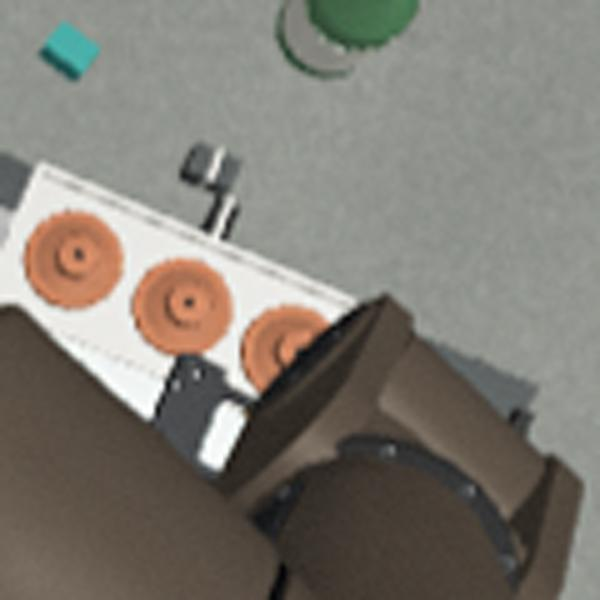

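View pics/e3.png

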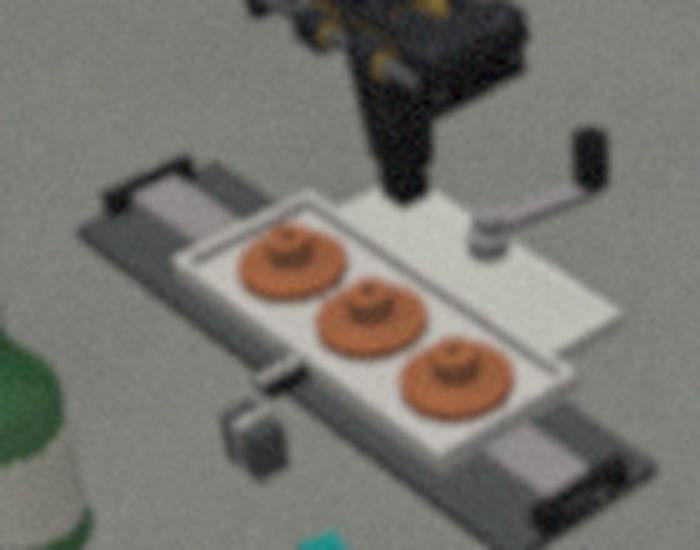

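View pics/e1.png

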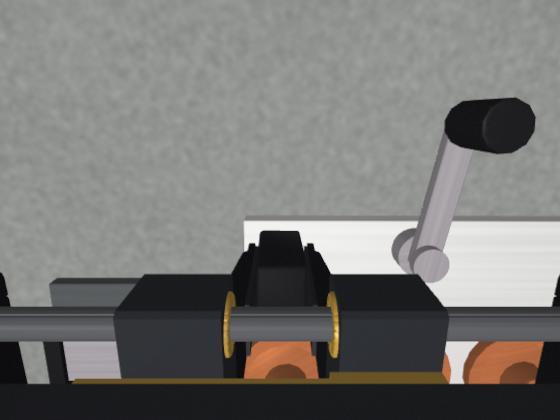

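```bash
python3 -c "
from h import *
fs=[grab_frame('top').astype(float) for _ in range(4)];f=np.mean(fs,0).astype(np.uint8)
crop(f,360,172,385,202,20,'e2')
fs=[grab_frame('scene').astype(float) for _ in range(4)];f=np.mean(fs,0).astype(np.uint8)
crop(f,145,200,185,240,15,'e3')"
```

```text
(no output)
```

View pics/e2.png

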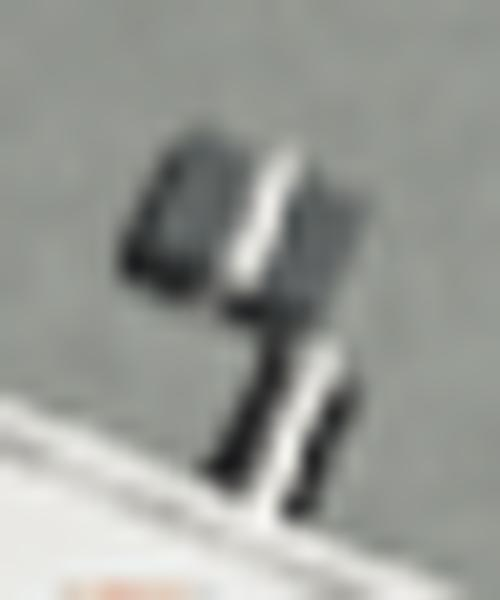

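View pics/e3.png

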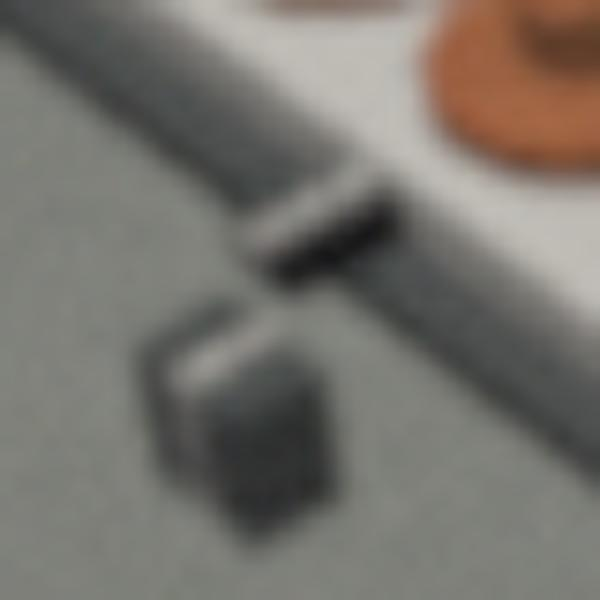

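```bash
python3 -c "
from h import *
d=np.array([.4119,.9112])
C=cam('top');g=lambda u,v:(360+u/20-.475,172+v/20-.475)
for nm,q,z in [('m',(288,155),.03),('m',(240,275),.03),('p',(325,350),.036),('p',(265,510),.036)]:
  p=p2w(C,g(*q),z)[:2];print(nm,p.round(4),'al %.4f'%(p@d))
C=cam('scene');g=lambda u,v:(145+u/15-.47,200+v/15-.47)
for nm,q,z in [('m',(185,378),.03),('m',(275,328),.03),('p',(250,240),.036),('p',(370,163),.036)]:
  p=p2w(C,g(*q),z)[:2];print(nm,p.round(4),'al %.4f'%(p@d))
"
```

```text
m [ 0.6125 -0.2928] al -0.0145
m [ 0.5934 -0.2846] al -0.0149
p [ 0.5804 -0.296 ] al -0.0306
p [ 0.5554 -0.2857] al -0.0316
m [ 0.61   -0.2942] al -0.0168
m [ 0.5927 -0.2862] al -0.0166
p [ 0.579  -0.2981] al -0.0331
p [ 0.5525 -0.2887] al -0.0355
```

```bash
python3 -m handwheel '[{"grip":15,"linear":[0,6,0],"spin":0},{"grip":15,"linear":[0.2,6,0],"spin":0},{"grip":15,"linear":[0,3,0],"spin":0},{"grip":15,"linear":[0,0,0],"spin":0},{"grip":15,"linear":[0,0,0],"spin":0}]' >/dev/null; python3 -c "
from h import *
s=st();show();print((s['tcp_pos'][:2]-[.3714,-.3707])@[.4119,.9112],(s['tcp_pos'][:2]-[.3714,-.3707])@[-.9112,.4119])
fs=[grab_frame('top').astype(float) for _ in range(4)];f=np.mean(fs,0).astype(np.uint8)
crop(f,360,172,385,202,20,'e2')
fs=[grab_frame('scene').astype(float) for _ in range(4)];f=np.mean(fs,0).astype(np.uint8)
crop(f,145,200,185,240,15,'e3')"
```

```text
t68.15 tcp [ 408.5 -288.8  141.4] tip z 63.5 jawyaw 1.152 j6 -1.919 F [ 1.3  1.6 -1.4] T [ 0.16 -0.02 -0.31] grip 21.9 toolx [-0.012  0.026 -1.   ]
0.08992495845694515 -7.88723879941507e-05
```

View pics/e2.png

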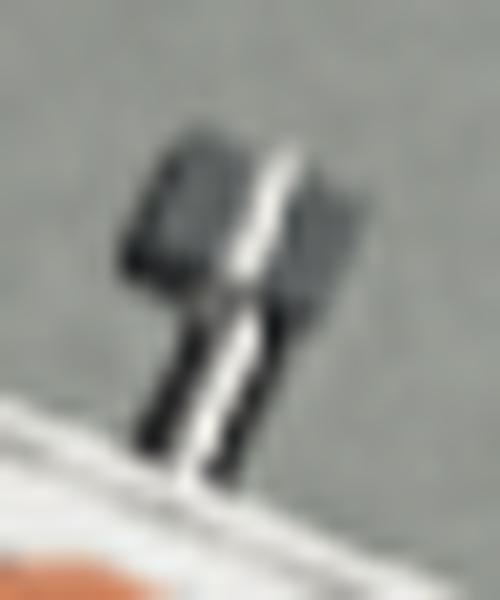

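View pics/e3.png

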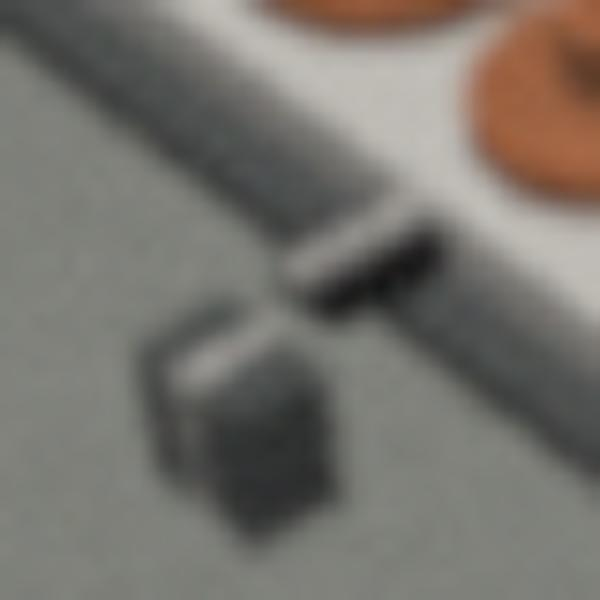

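```bash
cat > m.py <<'E'
from h import *
d=np.array([.4119,.9112])
def res(mt,pt,ms,ps):
    C=cam('top');g=lambda q:(360+q[0]/20-.475,172+q[1]/20-.475)
    A=lambda q,z:p2w(C,g(q),z)[:2]@d
    m=[A(q,.03) for q in mt];p=[A(q,.036) for q in pt];print('top m',np.round(m,4),'p',np.round(p,4),'res',np.mean(m)-np.mean(p))
    C=cam('scene');g=lambda q:(145+q[0]/15-.47,200+q[1]/15-.47)
    m=[A(q,.03) for q in ms];p=[A(q,.036) for q in ps];print('scene m',np.round(m,4),'p',np.round(p,4),'res',np.mean(m)-np.mean(p))
E
python3 -c "
from m import *
res([(288,155),(240,275)],[(252,320),(190,475)],[(185,378),(275,328)],[(290,272),(405,200)])"
```

```text
top m [-0.0145 -0.0149] p [-0.0185 -0.0189] res 0.004036843923449378
scene m [-0.0168 -0.0166] p [-0.0209 -0.0226] res 0.004983655657481947
```

```bash
python3 -m handwheel '[{"grip":15,"linear":[0,4,0],"spin":0},{"grip":15,"linear":[0,1.5,0],"spin":0},{"grip":15,"linear":[0,0,0],"spin":0},{"grip":15,"linear":[0,0,0],"spin":0}]' >/dev/null; python3 -c "
from h import *
s=st();show();print((s['tcp_pos'][:2]-[.3714,-.3707])@[.4119,.9112],(s['tcp_pos'][:2]-[.3714,-.3707])@[-.9112,.4119])
fs=[grab_frame('top').astype(float) for _ in range(4)];f=np.mean(fs,0).astype(np.uint8)
crop(f,360,172,385,202,20,'e2')
fs=[grab_frame('scene').astype(float) for _ in range(4)];f=np.mean(fs,0).astype(np.uint8)
crop(f,145,200,185,240,15,'e3')"
```

```text
t69.05 tcp [ 410.2 -285.   141.4] tip z 63.4 jawyaw 1.152 j6 -1.908 F [ 1.7 -0.1 -2.2] T [ 0.06 -0.   -0.29] grip 21.9 toolx [-0.013  0.024 -1.   ]
0.09407384339364977 -7.349642942922974e-05
```

View pics/e2.png

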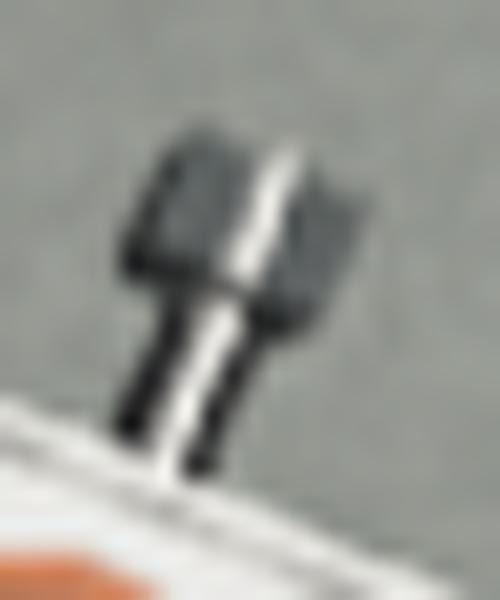

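View pics/e3.png

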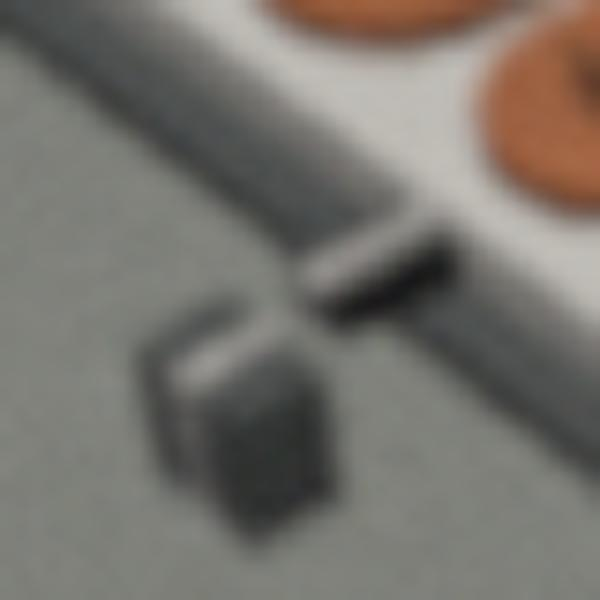

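```bash
python3 -c "
from m import *
res([(288,155),(240,275)],[(233,310),(168,470)],[(185,378),(275,328)],[(305,280),(415,213)])"
```

```text
top m [-0.0145 -0.0149] p [-0.0152 -0.0155] res 0.0006932496020231674
scene m [-0.0168 -0.0166] p [-0.0172 -0.0183] res 0.0010454064714905467
```

```bash
python3 -m handwheel '[{"grip":15,"linear":[0,1,0],"spin":0},{"grip":15,"linear":[0,0,0],"spin":0},{"grip":15,"linear":[0,0,0],"spin":0}]' >/dev/null; python3 -c "
from h import *
s=st();show();print((s['tcp_pos'][:2]-[.3714,-.3707])@[.4119,.9112])"; python3 -m handwheel '[{"grip":26,"linear":[0,0,0],"spin":0},{"grip":45,"linear":[0,0,0],"spin":0},{"grip":45,"linear":[0,0,0],"spin":0},{"grip":45,"linear":[-20,0,0],"spin":0},{"grip":45,"linear":[-30,0,0],"spin":0},{"grip":45,"linear":[-30,0,0],"spin":0},{"grip":45,"linear":[-15,0,0],"spin":0},{"grip":45,"linear":[0,0,0],"spin":0}]' >/dev/null; python3 -c "
from h import *
show();go(.55,-.34,.24)"
```

```text
t69.83 tcp [ 410.4 -284.6  141.4] tip z 63.4 jawyaw 1.152 j6 -1.906 F [ 0.5 -0.7 -3.1] T [ 0.01  0.03 -0.24] grip 22.0 toolx [-0.013  0.023 -1.   ]
0.09453513275049319
t70.83 tcp [ 411.7 -286.6  239.5] tip z 161.5 jawyaw 1.155 j6 -1.904 F [-0.6  0.3 -0.6] T [-0.02  0.    0.03] grip 44.9 toolx [-0.013  0.023 -1.   ]
tool mm total [ -3.5   7.1 148. ] per row/1 [ -3.5   7.1 148. ]
```

```bash
python3 -m handwheel '[{"grip":45,"linear":[-2,12,30],"spin":0},{"grip":45,"linear":[-2,12,30],"spin":0},{"grip":45,"linear":[-2,12,30],"spin":0},{"grip":45,"linear":[-2,12,30],"spin":0},{"grip":45,"linear":[0,12,30],"spin":0},{"grip":45,"linear":[0,0,0],"spin":0},{"grip":45,"linear":[0,0,0],"spin":0}]' >/dev/null; python3 -c "
from h import *
show()
f=grab_frame('wrist');cv2.imwrite('pics/e1.png',f[:,:,::-1])"
```

```text
t71.70 tcp [ 576.2 -291.7  238. ] tip z 160.0 jawyaw 1.154 j6 -1.736 F [0.5 0.3 0.3] T [-0.05 -0.04  0.02] grip 45.1 toolx [-0.02   0.027 -0.999]
```

View pics/e1.png

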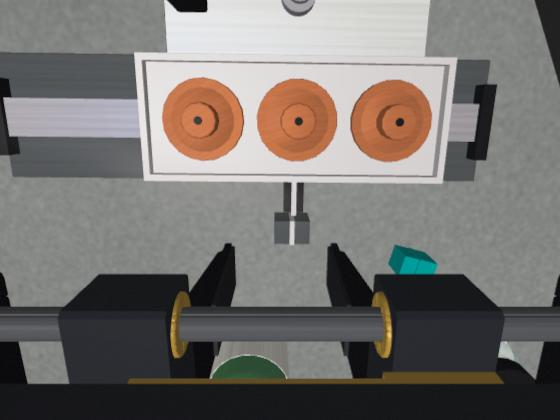

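```bash
python3 -c "
from h import *
fs=[grab_frame('wrist').astype(float) for _ in range(4)];f=np.mean(fs,0).astype(np.uint8);crop(f,262,175,322,250,8,'e2')
C=cam('wrist');d=np.array([.4119,.9112])
g=f[175:250,262:322].astype(int).sum(2)
for v in list(range(185,213,3))+list(range(214,246,3)):
    row=f[v,282:304].astype(float).sum(1); w=np.clip(row-420,0,None); u=282+(w*np.arange(22)).sum()/max(w.sum(),1)
    z=.036 if v<213 else .03
    print(v,round(u,2),'al',(p2w(C,(u,v),z)[:2]@d).round(5))"
```

```text
185 293.77 al -0.01614
188 293.84 al -0.01603
191 293.8 al -0.01603
194 293.72 al -0.01605
197 293.54 al -0.01615
200 293.41 al -0.01622
203 293.45 al -0.01614
206 293.24 al -0.01627
209 293.09 al -0.01635
212 293.19 al -0.01623
214 293.16 al -0.01592
217 282.0 al -0.02526
220 291.99 al -0.01682
223 291.93 al -0.01683
226 291.94 al -0.01678
229 291.89 al -0.01678
232 291.76 al -0.01684
235 291.76 al -0.01681
238 291.74 al -0.01678
241 291.69 al -0.01678
244 291.55 al -0.01686
```

View pics/e2.png

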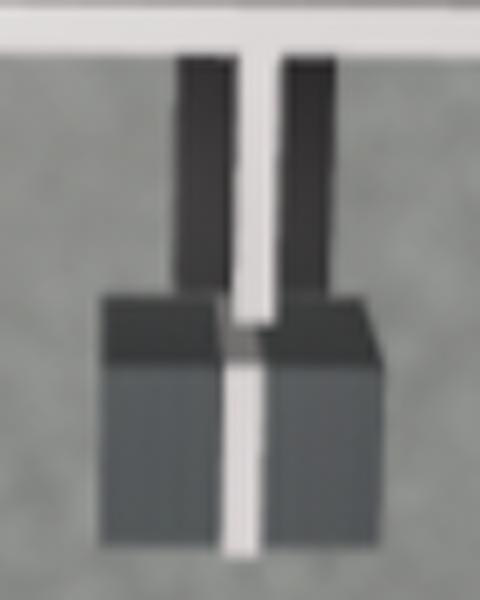

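```bash
python3 -c "
from h import *
go(.382,-.177,.235,.975,6)"
```

```text
tool mm total [  10.8   26.3 -224.1] per row/6 [  1.8   4.4 -37.3]
yaw err mod pi -0.178 -> spin 0.178 (or -2.963) j6 -1.7355172183961607
if spin done first: [  10.2  -13.9 -225.2]
```

```bash
python3 -m handwheel '[{"grip":55,"linear":[0,5,-37],"spin":0},{"grip":55,"linear":[0,5,-37],"spin":0},{"grip":55,"linear":[0,4,-37],"spin":0},{"grip":55,"linear":[0,4,-37],"spin":0},{"grip":55,"linear":[0,4,-37],"spin":0},{"grip":55,"linear":[0,4,-37],"spin":0},{"grip":55,"linear":[0,0,0],"spin":0.178},{"grip":55,"linear":[0,0,0],"spin":0}]' >/dev/null; python3 -c "
from h import *
show()
f=grab_frame('wrist');cv2.imwrite('pics/e1.png',f[:,:,::-1])"
```

```text
t72.95 tcp [ 375.2 -174.9  247.4] tip z 169.5 jawyaw 0.970 j6 -1.582 F [-0.3 -0.2 -0.4] T [-0.01  0.02  0.03] grip 54.9 toolx [-0.014  0.023 -1.   ]
```

View pics/e1.png

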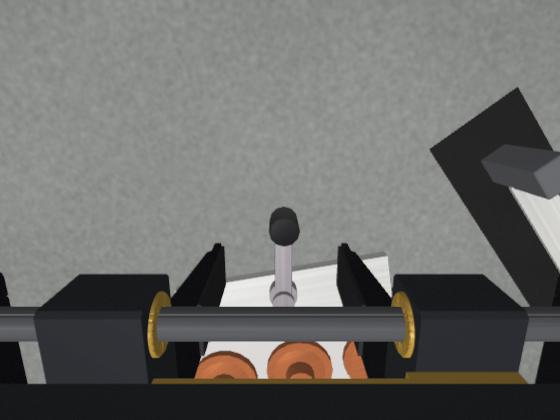

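```bash
python3 -c "
from h import *
hub((284,231),.09,.064)"
```

```text
hub [ 0.3816 -0.1757  0.09  ]
tool move [105.1   0.9  10.5]
```

```bash
python3 -m handwheel '[{"grip":50,"linear":[28,0.5,5],"spin":0},{"grip":50,"linear":[28,0.5,5],"spin":0},{"grip":50,"linear":[28,0,0],"spin":0},{"grip":50,"linear":[15,0,0],"spin":0},{"grip":50,"linear":[0,0,0],"spin":0}]' >/dev/null; python3 -c "
from h import *
s=st();show();print((s['M'].T@(np.array([.3816,-.1757,.064])-s['tcp_pos'])*1e3-[78,0,0]).round(1))"
```

```text
t73.62 tcp [ 384.4 -178.9  145.6] tip z 67.6 jawyaw 0.992 j6 -1.609 F [-0.2 -0.5 -0.6] T [-0.06  0.01  0.  ] grip 49.8 toolx [-0.012  0.022 -1.   ]
[ 3.7  0.2 -2.3]
```

```bash
python3 -m handwheel '[{"grip":50,"linear":[3,0.2,-2],"spin":0.015},{"grip":32,"linear":[0,0,0],"spin":0},{"grip":26,"linear":[0,0,0],"spin":0},{"grip":26,"linear":[0,0,0],"spin":0}]' 10 >/dev/null; python3 -c "
from h import *
show();lever((.4399,-.2164))"; python3 -m handwheel '[{"grip":26,"linear":[0,7,0.5],"spin":0.10},{"grip":26,"linear":[0,9.8,0.7],"spin":0.14},{"grip":26,"linear":[0,9.8,0.7],"spin":0.14},{"grip":26,"linear":[0,9.8,0.7],"spin":0.14}]' >/dev/null; python3 -c "
from h import *
show();lever((.4399,-.2164))"
```

```text
t74.12 tcp [ 383.3 -177.9  144.1] tip z 66.2 jawyaw 0.979 j6 -1.596 F [ 0.7 -0.  -0.4] T [-0.03  0.04  0.03] grip 28.1 toolx [-0.009  0.02  -1.   ]
lever ang 1.387 r 69.8 jaw-rel 1.404
t74.62 tcp [ 410.6 -154.1  145. ] tip z 67.0 jawyaw 0.444 j6 -0.980 F [-0.9 -1.5 -0.1] T [-0.26  0.14  0.05] grip 25.8 toolx [-0.01  0.02 -1.  ]
lever ang 0.864 r 70.4 jaw-rel 0.869
```

```bash
python3 -m handwheel '[{"grip":26,"linear":[0,9.8,0.9],"spin":0.14},{"grip":26,"linear":[0,9.8,0.9],"spin":0.14},{"grip":26,"linear":[0,9.8,0.9],"spin":0.14},{"grip":26,"linear":[0,9.8,0.9],"spin":0.14},{"grip":26,"linear":[0,7,0.7],"spin":0.1}]' >/dev/null; python3 -c "
from h import *
show();lever((.4399,-.2164))"
```

```text
t75.25 tcp [ 455.9 -149.   144.9] tip z 66.9 jawyaw -0.237 j6 -0.241 F [-1.3  0.9 -0.1] T [ 0.11  0.32 -0.06] grip 26.4 toolx [-0.014  0.021 -1.   ]
lever ang 0.211 r 70.6 jaw-rel 0.188
```

```bash
python3 -m handwheel '[{"grip":26,"linear":[0,9.5,0.9],"spin":0.13},{"grip":26,"linear":[0,6,0.3],"spin":0.06},{"grip":26,"linear":[0,3,0],"spin":0}]' >/dev/null; python3 -c "
from h import *
show();lever((.4399,-.2164))"
```

```text
t75.62 tcp [ 472.7 -155.   144.6] tip z 66.7 jawyaw -0.433 j6 -0.041 F [-8.4  4.4  3.4] T [0.72 1.49 0.04] grip 26.2 toolx [-0.017  0.023 -1.   ]
lever ang -0.040 r 70.5 jaw-rel -0.008
```

```bash
python3 -m handwheel '[{"grip":26,"linear":[0,-1.5,0],"spin":0},{"grip":48,"linear":[0,0,0],"spin":0},{"grip":48,"linear":[0,0,0],"spin":0},{"grip":48,"linear":[-20,0,0],"spin":0},{"grip":48,"linear":[-30,0,0],"spin":0},{"grip":48,"linear":[-30,0,0],"spin":0},{"grip":48,"linear":[-30,0,0],"spin":0},{"grip":48,"linear":[-30,0,0],"spin":0},{"grip":48,"linear":[0,0,0],"spin":0}]' >/dev/null; python3 -c "
from h import *
show()
f=grab_frame('wrist');cv2.imwrite('pics/e1.png',f[:,:,::-1])
f=grab_frame('scene');crop(f,80,120,260,260,4,'e3')"
```

```text
t76.75 tcp [ 473.5 -158.   289.3] tip z 211.3 jawyaw -0.428 j6 -0.040 F [ 0.  -0.4 -0.4] T [-0.09  0.13 -0.01] grip 48.1 toolx [-0.015  0.022 -1.   ]
```

View pics/e1.png

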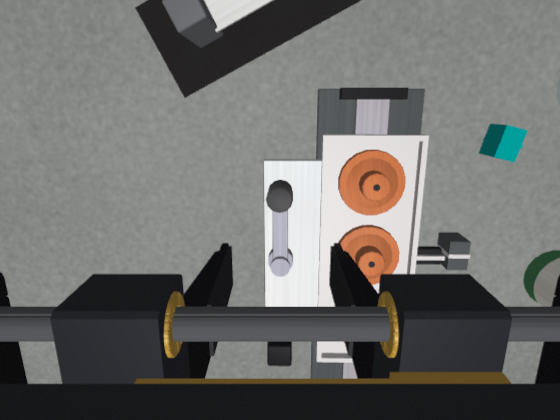

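View pics/e3.png

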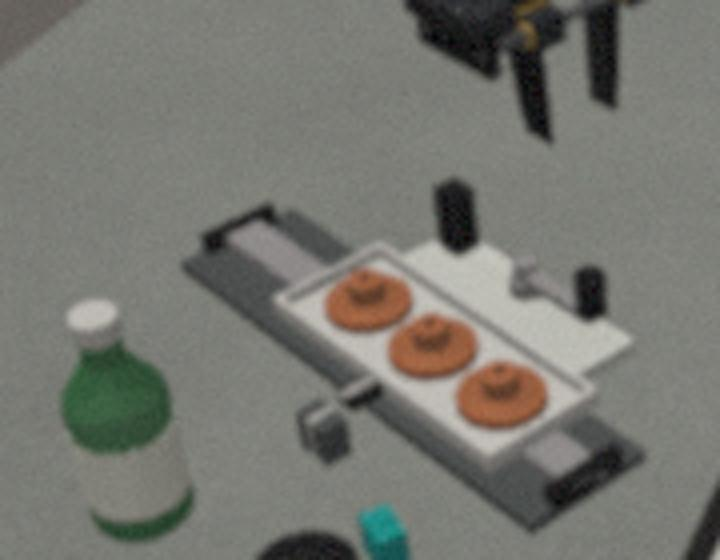

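```bash
python3 -c "
from h import *
C=cam('wrist');d=np.array([.4119,.9112])
f=grab_frame('wrist')
crop(f,400,220,490,290,8,'e2')
f=grab_frame('top');crop(f,110,90,450,300,2.3,'e3')"
```

```text
(no output)
```

View pics/e2.png

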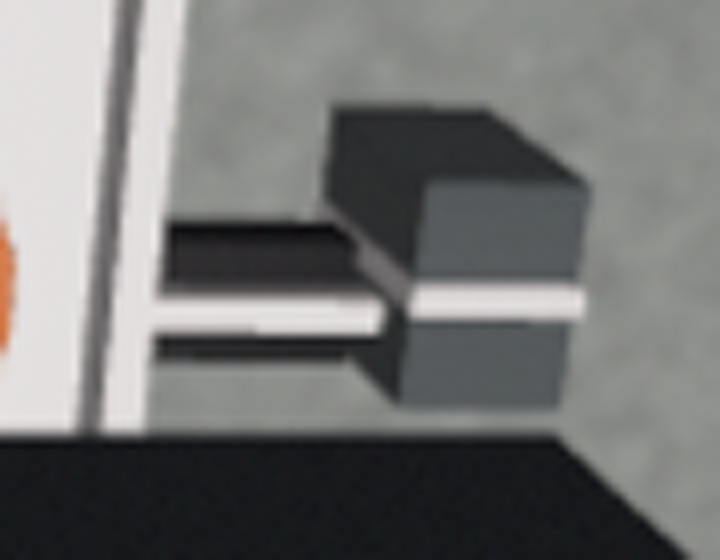

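View pics/e3.png

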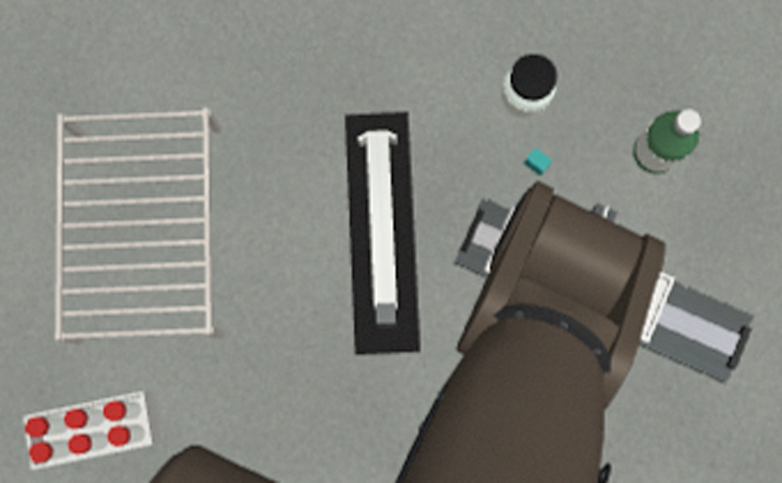

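```bash
python3 -c "
from h import *
C=cam('wrist');d=np.array([.4119,.9112])
g=lambda u,v:(400+u/8-.44,220+v/8-.44)
for q,z in [((180,312),.036),((370,317),.036),((420,300),.03),((575,301),.03)]: print((p2w(C,g(*q),z)[:2]@d).round(5))
print(p2w(C,(280,188),.09),p2w(C,(281,266),.085))"
```

```text
-0.0163
-0.01673
-0.0169
-0.01685
[ 0.47253648 -0.14266218  0.09      ] [ 0.44466569 -0.20547115  0.085     ]
```

```bash
python3 -c "
from cell import arm
print(arm.sign_off())"
```

```text
the job is handed in; nothing more can be done
None
```

The job is done and handed in at about t = 77 s. I raked all three cones out from under the shelf and put the rake back on its pad. The cones then went flat into the tray. I opened the lever fully, slid the carriage to the mark and locked it again.

**What the last checks showed**
- **Pointer and mark:** the wrist camera put the pointer within about 0.5 mm of the line after locking. The two fixed cameras, before a last nudge of about 0.5 mm, had put it 0.7 to 1.0 mm short. They differ from the wrist camera by less than a millimetre.
- **Lever:** it met its stop at both ends (about 9 N). Measured from the image, it lies along the carriage's x to within about 0.01 rad.
- **Cones:** all three look upright and flat in a row.
- **Rake:** it stands in line with the pad, with the handle at the near end.
- **Bystanders:** the bottle, jar, tube rack and turquoise block look as they were at the start.

**What went wrong on the way**
- While I raked the second cone, the rake handle bumped the end of the rail (about 25 N). This tipped the rake in the grip.
- Setting the tipped rake down to re-seat it pressed its handle on the table with up to 58 N at the wrist. That is under the 120 N wrist limit, and as far as I could tell neither the arm nor the gripper's body was pressing on anything.
- The tool slowly drifted out of vertical by up to about 5 degrees, and I worked most of that out before picking up the last cone.

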